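Load the sprung mandrel between the stocks of the swivel welding fixture

TASK

Push the turntable of the welding fixture round by its upright post until the yellow loading mark meets the white line on the front of the base. Then load the mandrel that lies in the V-rest, reaching in at a slant from the front under the fume hood: put its sprung, red-ringed end into the cup of the grey tailstock, press it in, swing the plain end down before the blue headstock, feel for its cup, which is set a little high or low, and let the spring push the pin home, shoulder against the headstock. Let go, and leave the hood and the tools lying about as they are.

Things in the scene. Friction and masses are not known exactly. Their poses are not given: they have to be found in the camera images.
- turntable (a joint): angle of the fixture's turntable about the vertical, rad, growing anticlockwise seen from above; 0 when the yellow loading mark stands at the white line of the base. Starts between 0.55 and 1.1, stiff (about 0.6 N m of friction, 7 N at the post), stops at -0.35 and 1.4
- swivel_axis (a point): point on the turntable's vertical axis, on the top face of its aluminium disc (204 mm diameter, 12 mm thick, top face 26 mm over the table). Turns with the disc: its x axis points away from the open loading side towards the hood (so the loading mark is on its -x side), its y axis from the grey tailstock to the blue headstock
- push_post (a point): top centre of the upright steel post for turning the disc by hand: 13 mm diameter, 58 mm high over the disc, 86 mm from the turntable's axis on the headstock side of the loading mark, 135 degrees anticlockwise from swivel_axis's x axis
- head_seat (a point): where the plain tip lies when seated if the headstock's cup is at middle height: 7.5 mm behind the mouth of the blind cup (12.5 mm diameter, 9 mm deep), 76 mm over the disc. The cup sits in a clamped plate set up to 3.5 mm higher or lower, which this point does not show: look or feel. Axes as swivel_axis; mouth looks to -y. Stocks: 46 mm wide, tops up to 19 mm over it, 130 mm between faces
- tail_seat (a point): centre of the bottom of the grey tailstock's blind cup, where the sprung end's tip lies when seated (cup 13 mm diameter, 7 mm deep, at the same height as head_seat). Axes as swivel_axis: the mouth looks to +y. The tailstock is about as wide and high as the headstock
- hood: aluminium fume hood on the turntable behind the mandrel's place, 90 mm wide, leaning forward over the work: its front upper edge stands 42 mm behind and 70 mm over the axis of the cups, so a gripper straight from above strikes it and one slanted 30 to 40 degrees from the loading side passes. Origin on the turntable's axis, 12 mm below the disc's top face
- v_rest: dark steel rest, 46 x 104 mm, with two V plates 76 mm apart (each 9 mm thick) in which the mandrel lies along its y axis; origin at the centre of its underside, on the table. The mandrel's axis lies 45 mm over the table. Elsewhere, left of the fixture, the room's laser head hangs down to 21 cm over the table: go round it
- mandrel: steel mandrel, 16 mm diameter, with a ground steel sleeve (25 mm diameter, 30 mm long, to grip) at its middle. Origin on its axis at the sleeve's middle; its y axis runs along it to the plain end. A 22 mm shoulder ends 64.5 mm from the origin and the plain pin (10 mm, 1 mm bevel) stands 8 mm past it. On the other side the barrel ends at 50 mm and the sprung pin stands out 28 mm. 0.1 to 0.3 kg
- plain_tip (a point): tip of the mandrel's plain pin, on its axis, 72.5 mm from the mandrel's origin
- sprung_tip (a point): tip of the mandrel's sprung pin (10 mm diameter, ball end, red ring), 78 mm from the mandrel's origin when out. It telescopes into the barrel by up to 20 mm, against about 0.6 N a mm; seated between the stocks it is pressed in 6 mm, and it must be pressed in at least 14 mm for the plain pin to pass the headstock's face
- screwdriver: small red screwdriver lying on the table, a bystander
- nippers: small green side cutters lying on the table, a bystander
- tweezers: steel tweezers lying on the table, a bystander
- parts_tin: round tin, 53 mm diameter, a bystander
- loupe: black eye loupe, 33 mm diameter, a bystander
- collet: spring collet, 26 mm diameter, 34 mm high, a bystander

How it is judged:
By the outcome, as a careful person would: the job done as asked, in the order asked, and still so for the second after the job is handed in, with the robot touching nothing.
It also fails if it takes over 64 s, if anything falls off the work surface, if the arm or the gripper's body presses on something with over 40 N, if the wrist force passes 120 N, or if a joint passes its speed limit or range.

ROBOT

A 6-joint arm with a two-finger parallel gripper is mounted at the origin on a cart in front of the work surface, level with it; the furniture and walls round the work are solid. World frame = base frame: x ahead of the robot, y to its left, z up, the work surface at z = 0. Lengths are in m, angles in rad, forces in N, time in s.
With the tool pointing down it reaches from about 0.35 to 0.775 m from the base axis. Payload 7.3 kg.
Tool frame: the origin (TCP) lies at the very end of the fingers, on their centre line; the grasp point (between the pads) lies 19 mm behind it; x points along the fingers, y is the direction in which the jaws open and shut, and the axes are right-handed (so a half turn about x gives the same grasp; the last joint's range is limited). The gripper opens to 92 mm and grips with 3 to 60 N. Pads are 19 mm wide; open, the fingers measure 130 mm over their backs; the gripper's body (75 mm by 190 mm) begins 47 mm behind the grasp point.
Start: joints at [-1.282, 0.342, 1.524, -0, 1.275, -0.146], TCP at [0.221, -0.476, 0.227] pointing down, gripper open.
Joint ranges: [-2.53, 2.53], [-0.77, 2.02], [0.04, 2.7], [-1, 4.14], [0.28, 2.66], [-3.11, 3.11]. Speed limits (rad/s): [2.57, 2.57, 3.14, 3.14, 3.14, 3.14].

INTERFACE

Orientations are given as [roll, pitch, yaw] about the fixed x, y, z axes, in that order (R = Rz(yaw) Ry(pitch) Rx(roll)).
In Python, from cell import observe, vision, job gives the robot as it stands.
- The arm moves only by the tool send_rows, never from a script. Its argument "motion" is a list of rows, each an object with "hand": the opening, from -1 (shut) to 1 (fully open), so that 0 is half open; "slide": the shift along the tool's x, y, z in mm, a list of three; "spin": the turn about the tool's x in rad. In form: [{"hand": hand, "slide": [tx, ty, tz], "spin": spin}, ...]. A call has 1 to 8 rows; each row shifts and turns the pose as measured when the row begins, along the tool's axes as they then stand; what a row does not reach is not made up. A row lasts 1/10 s, in which the tool goes at most 50 mm and 8.59 degrees, less where a joint would pass 70% of its speed; a pose out of reach is approached as far as the arm can. A call with a gripper value outside its range is refused whole. The fingers move at their own pace and stop on an object; "grip_force" is the grip in N (left out, the last holds). Time passes only in rows, so rows that do not move let the fingers close. It gives the time, the measured TCP pose, the force and the opening at its end, in the units of the state.
- observe(): the state, without advancing time (a new reading comes with each control period).
- vision.read_camera(name): name is "scene" or "top" or "wrist"; returns a dict with "pixels" (384x512x3 uint8, blue, green, red), "range_z" (384x512 float32, m along the optical axis (not along the pixel's ray), 0 where there is no reading), "fx", "fy", "cx", "cy" (pixels), "world_from_camera" (4x4, takes a point from camera to world coordinates); the wrist camera has in their place "T_tool_cam" (4x4, takes a point from camera to tool coordinates, whose origin is the TCP and whose axes are the tool frame's). Camera axes: x right, y down, z forward; pixel columns grow to the right and rows downward; lengths in m; the calibration is good to about 2 mm. A picture is of the moment at which its call begins: read the wrist's pose just before it.
- job.hand_in(): hands the job in, once; it reports no verdict.
Trained networks look in a picture, given as the dict that the camera call returned (one of the last four; its "shot" number tells which), for a name from the list of things; names that differ only in an ending like _2 or _b are one class to them, and where a whole thing is asked for, a point or a joint stands for the part that bears it (a point fixed in the world has none). Each returns a list of dicts, best first, with "conf" (0 to 1); they miss things now and then, are a little off and sometimes report something else, mostly with a low value. They report only what shows in the picture. A call takes as long as a camera call.
- vision.search_frame(picture, thing): "uv" ([column, row] in pixels, amid what is visible of it).
- vision.cut_out(picture, thing): "mask" (384x512 bool, what is visible of it) and "uv" ([column, row] in pixels, amid what is visible of it).
The state is a dict: "time": time; "qpos": joint angles; "qvel": joint speeds; "joint_efforts": joint torques, N m; "tool_pos": TCP position; "tool_rot": TCP orientation; "contact_force": force on the tool from outside, world axes, zero at the start; "torque": the same for the moment, N m; "opening": finger opening in m.
Only numpy, scipy, OpenCV 4.12 (cv2) and the standard library are available. Lean on these libraries where they do the work, as an engineer would, in place of code of your own. Each camera call takes 0.05 s, during which the arm holds its last target.

## Working session

There is one attempt and no reset: what is moved stays moved. The work goes in short steps, Python scripts to look and compute and a tool call to move; the robot and the scene stay as the last step left them, time stands still between calls to the robot, and variables do not carry over. Pictures are saved under pics/ and viewed, and the job is handed in when it is done.

Besides the shell and the picture viewer there is one more tool, called after ">>>" as name([rows], argument=value, ...), one row to a line, values as JSON. send_rows: Moves the arm, as the interface text tells. Its arguments: {"type":"object","properties":{"motion":{"type":"array","items":{"type":"object","properties":{"hand":{"type":"number"},"slide":{"type":"array","items":{"type":"number"}},"spin":{"type":"number"}}}},"grip_force":{"type":"number"}},"required":["motion"]}

```bash
ls -R | head; mkdir -p pics; python3 - <<'E'
from cell import observe, vision
import cv2
print(observe())
for n in ["scene","top"]:
    p=vision.read_camera(n); cv2.imwrite(f"pics/a_{n}.png",p["pixels"]); print(n,p["fx"],p["cx"],p["cy"],p["world_from_camera"])
    import numpy as np
    np.savez(f"a_{n}.npz",z=p["range_z"],T=p["world_from_camera"],K=[p["fx"],p["fy"],p["cx"],p["cy"]],pix=p["pixels"])
    for t in ["push_post","mandrel","v_rest","hood","turntable","plain_tip","sprung_tip","head_seat","tail_seat","swivel_axis"]:
        r=vision.search_frame(p,t)
        print(t,[(np.round(q["uv"]),round(q["conf"],2)) for q in r[:2]])
E
```

```text
.:
pics

./pics:
{'time': 0.0, 'qpos': array([-1.28204427e+00,  3.42715226e-01,  1.52501005e+00, -1.22400496e-05,
        1.27539498e+00, -1.46000062e-01]), 'qvel': array([ 1.54084389e-03,  2.08216784e-05, -1.44283824e-03,  1.61934976e-03,
       -5.96374814e-04,  1.43471515e-03]), 'joint_efforts': array([ 7.91215480e-04, -4.31245673e+01, -2.44217294e+01,  7.18318066e-02,
        5.59844601e-02, -1.25482152e-04]), 'tool_pos': array([ 0.22102299, -0.47576266,  0.22605129]), 'tool_rot': array([-1.7091346 ,  1.56926868,  1.86721375]), 'contact_force': array([ 0.14817539, -0.81736566, -0.22896175]), 'torque': array([ 0.01441224, -0.00251744,  0.00659095]), 'opening': 0.09172610424548024}
scene 421.133982843626 255.14638395411484 189.70503637883857 [[-0.76198628 -0.4795397   0.43522246  0.17056164]
 [-0.64756361  0.55780084 -0.51915276  0.47091577]
 [ 0.0061869  -0.67742151 -0.73556905  0.7352533 ]
 [ 0.          0.          0.          1.        ]]
push_post [(array([211., 220.]), 0.94)]
mandrel [(array([339., 194.]), 0.84)]
v_rest [(array([340., 204.]), 0.58)]
hood [(array([181., 186.])
[... 360 characters left out ...]
-9.96211803e-01  8.39559686e-02  4.68877726e-01]
 [-9.99741791e-01  2.27224505e-02 -2.01893179e-04 -5.77024856e-03]
 [-1.70655697e-03 -8.39388652e-02 -9.96469445e-01  1.06623910e+00]
 [ 0.00000000e+00  0.00000000e+00  0.00000000e+00  1.00000000e+00]]
push_post [(array([211., 173.]), 0.6)]
mandrel [(array([319., 245.]), 0.57)]
v_rest [(array([316., 239.]), 0.75), (array([152., 252.]), 0.3)]
hood [(array([179., 149.]), 0.84)]
turntable [(array([215., 172.]), 0.74), (array([350., 239.]), 0.6)]
plain_tip [(array([208., 176.]), 0.58), (array([316., 246.]), 0.55)]
sprung_tip []
head_seat [(array([212., 171.]), 0.67)]
tail_seat [(array([209., 177.]), 0.87)]
swivel_axis [(array([214., 173.]), 0.86)]
```

View pics/a_scene.png

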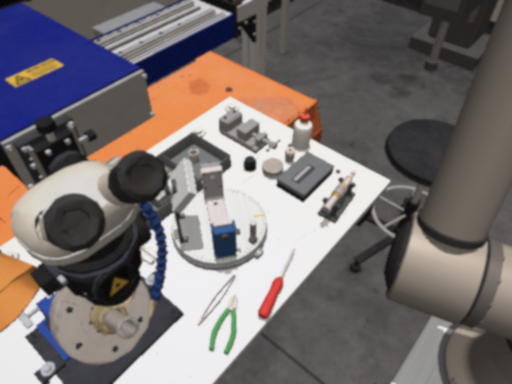

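View pics/a_top.png

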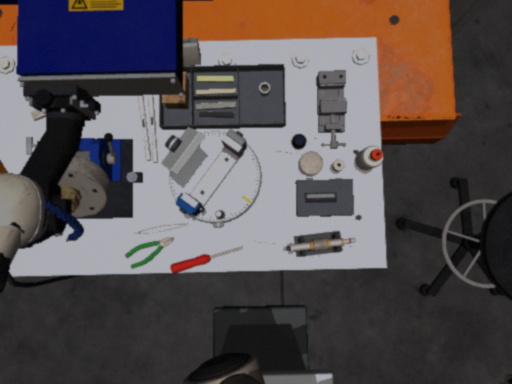

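```bash
python3 - <<'E'
import numpy as np,cv2
d=np.load("a_top.npz"); 
a=cv2.resize(d["pix"][120:240,150:280],None,fx=6,fy=5,interpolation=cv2.INTER_CUBIC); cv2.imwrite("pics/b1.png",cv2.resize(d["pix"][118:234,155:275],None,fx=5,fy=5,interpolation=cv2.INTER_CUBIC))
cv2.imwrite("pics/b2.png",cv2.resize(d["pix"][215:275,270:370],None,fx=7,fy=7,interpolation=cv2.INTER_CUBIC))
d=np.load("a_scene.npz")
cv2.imwrite("pics/b3.png",cv2.resize(d["pix"][130:280,150:370],None,fx=3.6,fy=3.6,interpolation=cv2.INTER_CUBIC))
E
```

```text
(no output)
```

View pics/b1.png

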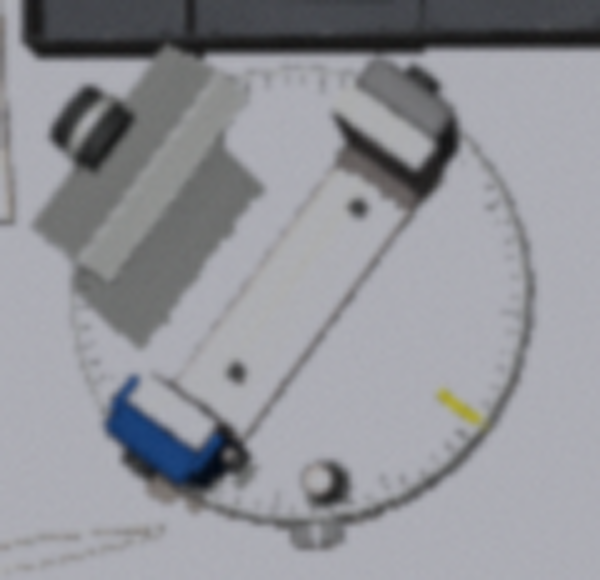

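View pics/b2.png

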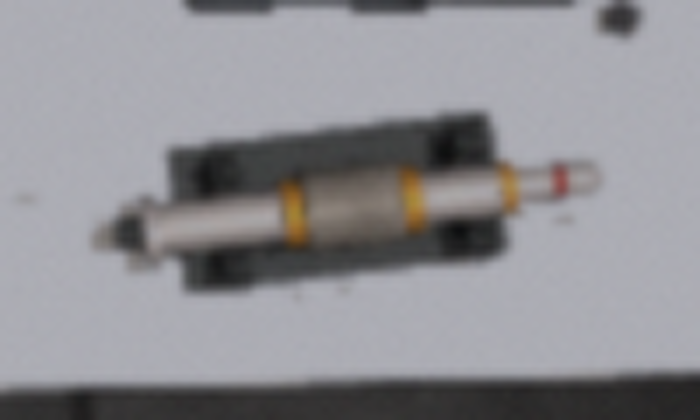

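View pics/b3.png

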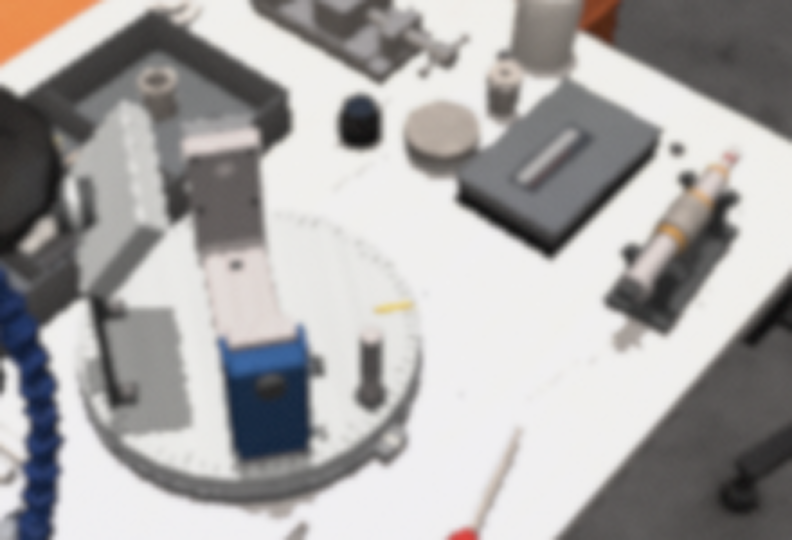

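```bash
cat > h.py <<'E'
import numpy as np,cv2
def world(z,K,T):
    v,u=np.mgrid[0:z.shape[0],0:z.shape[1]]
    P=np.stack([(u-K[2])/K[0]*z,(v-K[3])/K[1]*z,z,np.ones_like(z)],-1)
    W=P@np.asarray(T).T
    W=W[...,:3]; W[z<=0]=np.nan
    return W
def ray(uv,K,T,h):
    d=np.array([(uv[0]-K[2])/K[0],(uv[1]-K[3])/K[1],1.]); T=np.asarray(T)
    D=T[:3,:3]@d; o=T[:3,3]; t=(h-o[2])/D[2]; return o+t*D
E
python3 - <<'E'
from h import *
for n in ["top","scene"]:
    d=np.load(f"a_{n}.npz"); W=world(d["z"],d["K"],d["T"]); np.save(f"W_{n}.npy",W)
    m=(W[...,2]>0.018)&(W[...,2]<0.034)&(np.hypot(W[...,0]-.49,W[...,1]-.09)<.13)
    print(n,m.sum(), "table z",np.nanmedian(W[200:215,280:300,2]) if n=="top" else "")
    p=W[m]; 
    # circle boundary: max radius per angle, iterate
    c=np.median(p[:,:2],0)
    for it in range(10):
        a=np.arctan2(p[:,1]-c[1],p[:,0]-c[0]); r=np.hypot(*(p[:,:2]-c).T)
        B=[]
        for k in np.arange(-np.pi,np.pi,.1):
            s=(a>=k)&(a<k+.1)
            if s.sum()>5:
                i=np.where(s)[0][np.argmax(r[s])]
                if r[i]>.09: B.append(p[i,:2])
        B=np.array(B); A=np.c_[2*B,np.ones(len(B))]; x=np.linalg.lstsq(A,(B**2).sum(1),rcond=None)[0]; c=x[:2]
    print(c,np.sqrt(x[2]+c@c),len(B),np.median(p[:,2]))
d=np.load("a_top.npz");K,T=d["K"],d["T"]
pix=d["pix"].astype(int); 
b,g,r=pix[...,0],pix[...,1],pix[...,2]
ym=(r>160)&(g>140)&(b<120); ym[:, :150]=0; ym[:140]=0; ym[230:]=0
v,u=np.where(ym); print("yellow px",list(zip(u,v))[:20])
print("yellow",ray([u.mean(),v.mean()],K,T,.026))
def px(x,y): return (155+x/5-.4,118+y/5-.4)
for nm,q,h in [("yel in",(440,395),.026),("yel out",(480,420),.026),("pad",(318,530),.014),("post top",(320,482),.084),("blue L",(135,378),.12),("blue R",(215,450),.12)]:
    print(nm,ray(px(*q),K,T,h))
W=np.load("W_top.npy")
for (u,v) in [(219,214),(200,200),(190,195),(185,200),(225,141),(235,145)]: print(u,v,W[v,u])
E
```

```text
top 3340 table z -0.0014263111423931107
[0.49993156 0.09255747] 0.11866836230122298 31 0.025452403534140355
scene 2746 table z 
[0.49916101 0.09372909] 0.11905172659907545 32 0.02619964000929409
yellow px [(np.int64(243), np.int64(196)), (np.int64(244), np.int64(196)), (np.int64(243), np.int64(197)), (np.int64(244), np.int64(197)), (np.int64(245), np.int64(197)), (np.int64(243), np.int64(198)), (np.int64(244), np.int64(198)), (np.int64(245), np.int64(198)), (np.int64(246), np.int64(198)), (np.int64(245), np.int64(199)), (np.int64(246), np.int64(199)), (np.int64(247), np.int64(199)), (np.int64(248), np.int64(199)), (np.int64(246), np.int64(200)), (np.int64(247), np.int64(200)), (np.int64(248), np.int64(200)), (np.int64(249), np.int64(200)), (np.int64(247), np.int64(201)), (np.int64(248), np.int64(201)), (np.int64(249), np.int64(201))]
yellow [0.53351845 0.02154966 0.026     ]
yel in [0.53920754 0.02971281 0.026     ]
yel out [0.52775162 0.01228254 0.026     ]
pad [0.48110353 0.08555988 0.014     ]
post top [0.50017581 0.07834443 0.084     ]
blue L [0.54249502 0.14900033 0.12      ]
blue R [0.51280591 0.11717205 0.12      ]
219 214 [0.50021366 0.07766389 0.0822184 ]
200 200 [0.53330735 0.122847   0.0343582 ]
190 195 [0.54483718 0.14474042 0.03360776]
185 200 [0.52894036 0.14302475 0.11533576]
225 141 [0.64752909 0.06027795 0.11562893]
235 145 [0.63878039 0.04003784 0.11582115]
```

```bash
python3 - <<'E'
from h import *
from scipy.optimize import least_squares
d=np.load("a_top.npz");K,T=d["K"],d["T"]
c0=ray((155+301/5-.4,118+293/5-.4),K,T,.026); print(c0)
for n in ["top","scene"]:
    W=np.load(f"W_{n}.npy")
    best=None
    m=(W[...,2]>0.016)&(W[...,2]<0.036)&(np.hypot(W[...,0]-c0[0],W[...,1]-c0[1])<.125); p=W[m][:,:2]
    # maximise points inside r=.103 minus outside
    for x in np.arange(c0[0]-.015,c0[0]+.015,.001):
        for y in np.arange(c0[1]-.015,c0[1]+.015,.001):
            r=np.hypot(p[:,0]-x,p[:,1]-y); s=(r<.1025).sum()
            if best is None or s>best[0]: best=(s,x,y)
    print(n,m.sum(),best)
    # stock tops
    t=(W[...,2]>.105)&(W[...,2]<.13)&(np.hypot(W[...,0]-c0[0],W[...,1]-c0[1])<.11)
    lab=cv2.connectedComponentsWithStats(t.astype(np.uint8))
    for i in range(1,lab[0]):
        if lab[2][i,4]>15: print(n,i,lab[2][i],np.median(W[lab[1]==i],0))
    t=(W[...,2]>.075)&(W[...,2]<.092)&(np.hypot(W[...,0]-.5,W[...,1]-.078)<.02)
    print("post",t.sum(),W[t].mean(0))
E
```

```text
[0.58592178 0.0904329  0.026     ]
top 5044 (np.int64(4953), np.float64(0.5869217818485255), np.float64(0.09143290123963323))
top 1 [221 129  25  24 333] [0.6499744  0.04194239 0.11328428]
top 2 [176 192  24  23 346] [0.52112108 0.14011535 0.11380337]
post 34 [0.50128252 0.07967798 0.0828355 ]
scene 4258 (np.int64(4193), np.float64(0.5879217818485255), np.float64(0.09243290123963323))
scene 1 [201 162  22  15 249] [0.64891526 0.04568181 0.1142785 ]
scene 2 [174 211   5   9  27] [0.60761878 0.18119609 0.11514541]
scene 3 [211 217  25  22 415] [0.5219493  0.14336855 0.11432513]
post 46 [0.50149538 0.08144242 0.08197673]
```

```bash
python3 - <<'E'
from h import *
from scipy.spatial.transform import Rotation as Ro
from cell import observe
o=observe(); R=Ro.from_euler("xyz",o["tool_rot"]).as_matrix(); print(R.round(3))
g={}
for n in ["top","scene"]:
    W=np.load(f"W_{n}.npy").reshape(-1,3); W=W[np.isfinite(W).all(1)]
    for x,y,z in W:
        if .2<x<1.1 and -.5<y<.5: 
            k=(int(x//.05),int(y//.05)); g[k]=max(g.get(k,-1),z)
print("cols y from .5 to -.5; max z mm")
for i in range(21,3,-1): print("%.2f"%(i*.05),*["%4d"%(1000*g.get((i,j),-.001)) for j in range(9,-11,-1)])
d=np.load("a_top.npz");K,T=d["K"],d["T"]
for q in [(284.3,249),(355.7,240)]: print(ray(q,K,T,.045))
E
```

```text
[[ 0.     0.421 -0.907]
 [-0.    -0.907 -0.421]
 [-1.     0.     0.   ]]
cols y from .5 to -.5; max z mm
1.05   -1   -1  -23  -21  -22   -1  388  380   -1  245  244  244  245  245  243  243  230  -22  -21  -23
1.00   -1   -1  -22  -22  -23  361  361  361  -21  246  246  246  246  246  244  244  241  -20  -20  146
0.95   -1  -22  -22   -1   -1  361  361  361  -20  246  244  247  246  246  245  244  253  240  220  206
0.90  181    2    1  166  360  362  362  361  163  233  234  234  234  234  233  234  252  -21  -21  -22
0.85   -1   13    2   -1  361  361  361  361   13    5    4   11   13    4   13   13  -21  -19  -21  -22
0.80   -1    5  362  362  363  363  362  362   44   43   43   44   51   56   50    7  -21  -20  -21  -22
0.75   -1    0  362  362  362  362  362  361   35   39   34   44   54   56   50    5  -21  -21  -21  -22
0.70   12    2  361  363  362  361  362  362   41   42   43   44   53   54   51    5  -19  -18  -20  -22
0.65   91  104  361  387  385   46  166  354  117  117   45   43   35   44   17    3 -109 -108 -110 -112
0.60  114  296  319  331  327   14  179  185  176 
[... 270 characters left out ...]
   2  448  454  455  348   10   11   79   85   27    4   41   41   49   31    3 -854 -852 -857 -852
0.40    5  491  490  491   15   13   22   25   16   16    5   58   61   57   52    4 -851 -855 -853 -854
0.35    3  471  473  471   12    9   26   23    3    4    3    2    3    2    3    3 -854 -854 -855 -854
0.30   -1   -1   -1   -1   -1   -1   -1   -1   -1   -1   -1 -854 -854 -853 -855 -853 -852 -853 -851 -856
0.25 -849 -854 -854 -853 -846 -854 -850 -855  248  241  552 -850 -851 -847 -853 -852 -852 -848 -852 -854
0.20 -851 -851 -851 -851 -851 -850 -851  281  373  514  550 -852 -855 -848 -853 -853 -852  310  252 -851
[ 0.42311976 -0.05825042  0.045     ]
[ 0.43886276 -0.2122867   0.045     ]
```

```bash
python3 - <<'E'
from h import *
for n in ["top","scene"]:
    W=np.load(f"W_{n}.npy"); 
    m=(W[...,2]>.19)&(W[...,2]<.6)&(W[...,1]>.2)&(W[...,0]<.66)&(W[...,0]>.3)
    p=W[m]
    for x in np.arange(.34,.66,.04):
        s=p[(p[:,0]>=x)&(p[:,0]<x+.04)]
        for a,b in[(.19,.3),(.3,.4),(.4,.6)]:
            q=s[(s[:,2]>a)&(s[:,2]<b)]
            if len(q): print(n,round(x,2),a,len(q),np.percentile(q[:,1],[0,3,20]).round(3),q[:,2].min().round(3))
E
```

```text
top 0.38 0.4 115 [0.314 0.314 0.315] 0.444
top 0.42 0.19 51 [0.321 0.322 0.329] 0.196
top 0.42 0.3 109 [0.321 0.322 0.33 ] 0.3
top 0.42 0.4 494 [0.316 0.318 0.32 ] 0.4
top 0.46 0.19 200 [0.287 0.289 0.293] 0.195
top 0.46 0.3 855 [0.287 0.289 0.301] 0.3
top 0.46 0.4 978 [0.31  0.312 0.318] 0.4
top 0.5 0.19 40 [0.3 0.3 0.3] 0.288
top 0.5 0.3 818 [0.292 0.298 0.304] 0.3
top 0.5 0.4 911 [0.31  0.312 0.32 ] 0.4
top 0.54 0.19 108 [0.309 0.31  0.315] 0.238
top 0.54 0.3 938 [0.309 0.315 0.323] 0.3
top 0.54 0.4 129 [0.324 0.328 0.338] 0.4
top 0.58 0.19 86 [0.288 0.289 0.293] 0.241
top 0.58 0.3 1034 [0.287 0.292 0.303] 0.3
top 0.62 0.19 36 [0.281 0.281 0.282] 0.286
top 0.62 0.3 997 [0.28  0.283 0.29 ] 0.3
scene 0.38 0.4 4648 [0.315 0.322 0.339] 0.445
scene 0.42 0.19 340 [0.324 0.327 0.339] 0.191
scene 0.42 0.3 2469 [0.324 0.336 0.358] 0.3
scene 0.42 0.4 1559 [0.322 0.333 0.351] 0.4
scene 0.46 0.19 1502 [0.289 0.295 0.307] 0.192
scene 0.46 0.3 3038 [0.288 0.295 0.325] 0.3
scene 0.46 0.4 2103 [0.319 0.336 0.356] 0.4
scene 0.5 0.19 10 [0.409 0.412 0.43 ] 0.248
scene 0.5 0.3 528 [0.301 0.308 0.428] 0.3
scene 0.5 0.4 1478 [0.313 0.327 0.357] 0.4
scene 0.54 0.19 803 [0.429 0.434 0.442] 0.214
scene 0.54 0.3 541 [0.435 0.439 0.446] 0.3
scene 0.54 0.4 41 [0.324 0.339 0.365] 0.403
scene 0.58 0.19 676 [0.437 0.441 0.448] 0.224
scene 0.58 0.3 37 [0.444 0.446 0.448] 0.3
scene 0.62 0.19 2 [0.444 0.444 0.444] 0.277
scene 0.62 0.3 514 [0.283 0.287 0.299] 0.306
```

>>> send_rows([
  {"hand":1,"slide":[0,-28,-35],"spin":0},
  {"hand":1,"slide":[0,-28,-35],"spin":0},
  {"hand":1,"slide":[0,-28,-35],"spin":0},
  {"hand":1,"slide":[0,-28,-35],"spin":0},
  {"hand":1,"slide":[0,-28,-35],"spin":0},
  {"hand":1,"slide":[0,-28,-35],"spin":0},
  {"hand":1,"slide":[0,-28,-35],"spin":0},
  {"hand":0.2,"slide":[0,-28,-35],"spin":0},
])

```text
time: 1.9
tool_pos: [0.3846, -0.1495, 0.2261]
tool_rot: [1.771, 1.566, -0.947]
contact_force: [1.4, -0.9, 0.9]
opening: 0.0872
```

```bash
cat >> h.py <<'E'
from scipy.spatial.transform import Rotation as Ro
def st():
    from cell import observe
    o=observe(); R=Ro.from_euler("xyz",o["tool_rot"]).as_matrix(); return o,o["tool_pos"],R
def go(target,n,spin=0,pt=(0,0,0)):
    """tool-frame slide per row (mm) to bring TCP+R*pt to target with n rows, total spin split"""
    o,p,R=st(); d=np.asarray(target)-p
    print("pos",p.round(4),"F",o["contact_force"].round(1),"open",round(o["opening"],4),"t",o["time"],"q",o["qpos"].round(2))
    print("R",R.round(3).tolist()); k=spin/n; dw=d/n; out=[]
    Rc=R.copy()
    for i in range(n):
        out.append((Rc.T@dw*1000).round(1).tolist()); Rc=Rc@Ro.from_rotvec([k,0,0]).as_matrix()
    print("rows",out if spin else out[0],"spin/row",k)
def snap(fn,crop=None):
    from cell import vision
    o,p,R=st(); P=vision.read_camera("wrist"); cv2.imwrite("pics/"+fn,cv2.resize(P["pixels"],None,fx=1.5,fy=1.5))
    T=np.eye(4);T[:3,:3]=R;T[:3,3]=p; Tw=T@P["T_tool_cam"]
    K=[P["fx"],P["fy"],P["cx"],P["cy"]]
    np.savez(fn[:-4]+".npz",z=P["range_z"],T=Tw,K=K,pix=P["pixels"]); return P,Tw,K
E
python3 - <<'E'
from h import *
go((.5005,.08,.2),6,.31)
P,T,K=snap("w0.png"); print(P["T_tool_cam"].round(3),K)
E
```

```text
pos [ 0.3846 -0.1495  0.2261] F [ 1.4 -0.9  0.9] open 0.0872 t 1.9 q [-0.56  0.13  1.81 -0.    1.2   0.59]
R [[0.003, 0.411, -0.912], [-0.004, -0.912, -0.411], [-1.0, 0.004, -0.001]]
rows [[4.3, -26.9, -33.3], [4.3, -28.6, -31.9], [4.3, -30.2, -30.4], [4.3, -31.8, -28.8], [4.3, -33.2, -27.1], [4.3, -34.6, -25.3]] spin/row 0.051666666666666666
[[-0.001 -0.26   0.966 -0.157]
 [ 1.    -0.002  0.    -0.001]
 [ 0.002  0.966  0.26  -0.071]
 [ 0.     0.     0.     1.   ]] [320.82733682759573, 320.82733682759573, 253.7739127154694, 189.28692103376838]
```

View pics/w0.png

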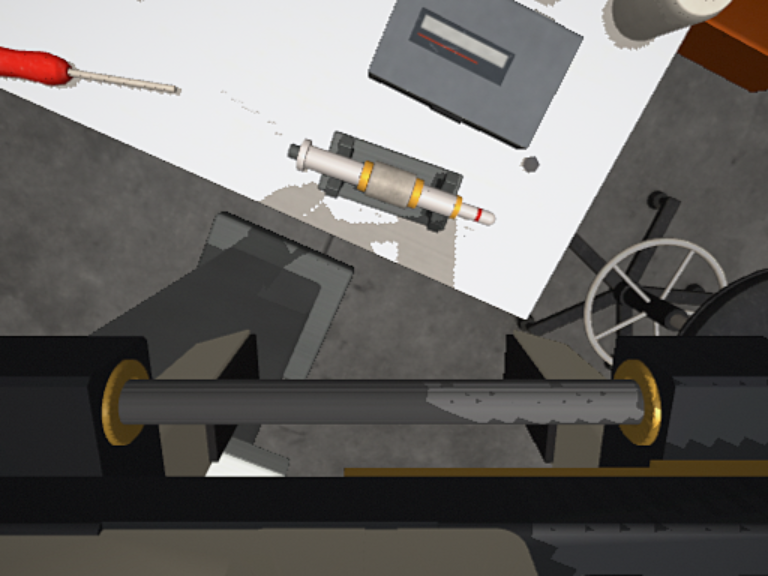

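>>> send_rows([
  {"hand":-0.25,"slide":[4,-27,-33],"spin":0.05},
  {"hand":-0.25,"slide":[4,-28.6,-32],"spin":0.05},
  {"hand":-0.25,"slide":[4,-30,-30.4],"spin":0.05},
  {"hand":-0.25,"slide":[4,-32,-29],"spin":0.05},
  {"hand":-0.25,"slide":[4,-33,-27],"spin":0.05},
  {"hand":-0.25,"slide":[4,-34.6,-25],"spin":0.05},
])

```text
time: 2.55
tool_pos: [0.505, 0.0926, 0.2036]
tool_rot: [2.705, 1.561, -0.322]
contact_force: [0.5, -0.2, -0.1]
opening: 0.0369
```

```bash
python3 - <<'E'
from h import *
go((.5005,.08,.2),1)
P,T,K=snap("w1.png")
E
```

```text
pos [0.505  0.0926 0.2036] F [ 0.5 -0.2 -0.1] open 0.0369 t 2.55 q [ 0.03  0.34  1.6  -0.    1.2   1.49]
R [[0.009, 0.114, -0.993], [-0.003, -0.993, -0.114], [-1.0, 0.004, -0.009]]
rows [3.6, 12.0, 5.9] spin/row 0.0
```

View pics/w1.png

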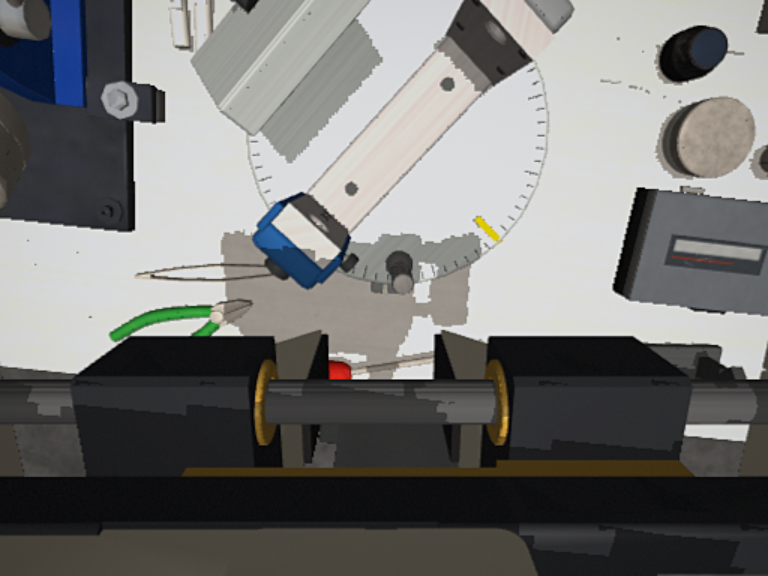

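```bash
cat > fix.py <<'E'
from h import *
def fixture(fn,c0=(.587,.0905)):
    d=np.load(fn);K,T=d["K"],d["T"];W=world(d["z"],K,T); c0=np.array(c0)
    m=(abs(W[...,2]-.026)<.008)&(np.hypot(W[...,0]-c0[0],W[...,1]-c0[1])<.125); p=W[m][:,:2]
    b=(0,)
    for x in np.arange(c0[0]-.01,c0[0]+.01,.001):
        for y in np.arange(c0[1]-.01,c0[1]+.01,.001):
            s=(np.hypot(p[:,0]-x,p[:,1]-y)<.1025).sum()
            if s>b[0]: b=(s,x,y)
    print("disc c",b,m.sum())
    t=(W[...,2]>.105)&(W[...,2]<.13)&(np.hypot(W[...,0]-c0[0],W[...,1]-c0[1])<.11)
    lab=cv2.connectedComponentsWithStats(t.astype(np.uint8))
    for i in range(1,lab[0]):
        if lab[2][i,4]>60: print("stock?",lab[2][i],np.median(W[lab[1]==i],0).round(4))
    t=(abs(W[...,2]-.083)<.006)&(np.hypot(W[...,0]-c0[0],W[...,1]-c0[1])<.11)
    lab=cv2.connectedComponentsWithStats(t.astype(np.uint8))
    for i in range(1,lab[0]):
        if lab[2][i,4]>25: print("post?",lab[2][i],W[lab[1]==i].mean(0).round(4))
    px=d["pix"].astype(int); bb,g,r=px[...,0],px[...,1],px[...,2]
    y=(r>150)&(g>130)&(bb<110)&m
    v,u=np.where(y)
    if len(u): 
        q=W[y].mean(0); print("yellow",len(u),q.round(4),"ang",np.degrees(np.arctan2(q[1]-b[2],q[0]-b[1]))%360)
    return W,d
E
python3 -c "
from fix import *
fixture('w1.npz')"
```

```text
disc c (np.int64(20462), np.float64(0.585), np.float64(0.09050000000000001)) 20462
stock? [ 313    0   70   43 1642] [0.644  0.0394 0.1141]
stock? [ 168  134   61   59 2237] [0.5254 0.1402 0.1138]
post? [305   4  41  46 269] [0.6404 0.0526 0.083 ]
post? [199 132  31  29 102] [0.537  0.1312 0.0832]
post? [226 169  13  13 100] [0.513  0.1133 0.0834]
post? [261 181  15  15 173] [0.5039 0.0803 0.0827]
yellow 100 [0.5355 0.0216 0.026 ] ang 234.28072442456283
```

>>> send_rows([
  {"hand":-0.4,"slide":[0,12,4.5],"spin":-0.134},
  {"hand":-0.4,"slide":[0,0,0],"spin":-0.134},
  {"hand":-0.4,"slide":[0,0,0],"spin":-0.134},
  {"hand":-0.4,"slide":[0,0,0],"spin":-0.134},
  {"hand":-0.4,"slide":[20,0,0],"spin":-0.134},
  {"hand":-0.4,"slide":[20,0,0],"spin":-0.134},
  {"hand":-0.4,"slide":[15,0,0],"spin":0},
])

```text
time: 3.3
tool_pos: [0.5068, 0.0886, 0.1475]
tool_rot: [2.246, 1.555, 0.064]
contact_force: [-0.7, -0.8, -0.1]
opening: 0.0272
```

```bash
python3 - <<'E'
from h import *
from fix import *
go((.502,.08,.066),4)
P,T,K=snap("w2.png"); fixture("w2.npz")
E
```

```text
pos [0.5068 0.0886 0.1475] F [-0.7 -0.8 -0.1] open 0.0272 t 3.3 q [0.02 0.39 1.68 0.   1.05 0.63]
R [[0.016, 0.819, -0.574], [0.001, -0.574, -0.819], [-1.0, 0.012, -0.01]]
rows [20.4, -0.0, 2.7] spin/row 0.0
disc c (np.int64(25854), np.float64(0.587), np.float64(0.09150000000000001)) 26479
stock? [ 194   97   61   78 3874] [0.5242 0.1413 0.1138]
stock? [ 453  109   59   74 3572] [0.6485 0.0452 0.114 ]
post? [430 108  22  65 659] [0.6403 0.0524 0.0832]
post? [231 170  17   9  74] [0.512  0.1117 0.0836]
post? [247 206  18  20 266] [0.5036 0.0806 0.0826]
yellow 19 [0.5386 0.0255 0.0261] ang 233.75759338788532
```

View pics/w2.png

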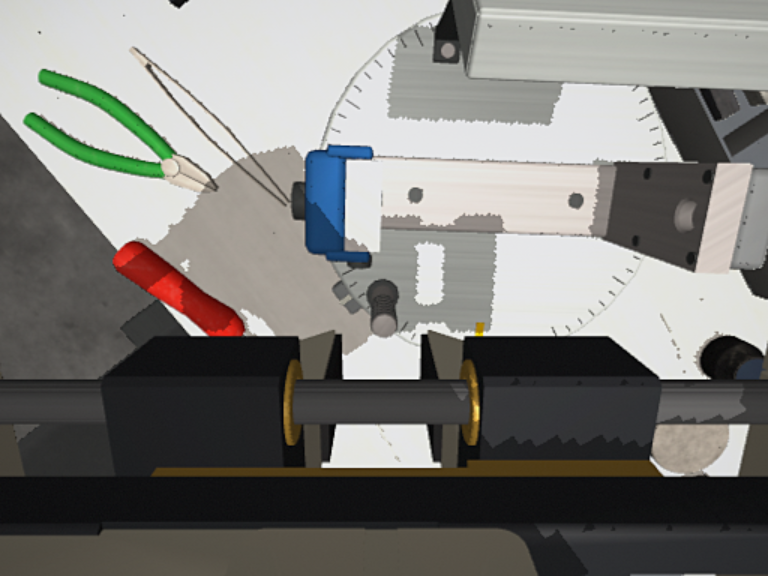

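>>> send_rows([
  {"hand":-0.4,"slide":[15,1.5,9],"spin":0},
  {"hand":-0.4,"slide":[22,0,0],"spin":0},
  {"hand":-0.4,"slide":[22,0,0],"spin":0},
  {"hand":-0.4,"slide":[20,0,0],"spin":0},
])

```text
time: 3.75
tool_pos: [0.505, 0.0797, 0.0671]
tool_rot: [2.242, 1.553, 0.056]
contact_force: [0.0, 0.2, 0.7]
opening: 0.0279
```

```bash
python3 - <<'E'
from h import *
go((.503,.0803,.068),1)
E
```

```text
pos [0.505  0.0797 0.0671] F [0.  0.2 0.7] open 0.0279 t 3.75 q [0.01 0.5  1.78 0.   0.84 0.62]
R [[0.018, 0.816, -0.578], [0.001, -0.578, -0.816], [-1.0, 0.014, -0.011]]
rows [-0.9, -1.9, 0.7] spin/row 0.0
```

Close on the post.

>>> send_rows([
  {"hand":-1,"slide":[0,0,0],"spin":0},
  {"hand":-1,"slide":[0,0,0],"spin":0},
  {"hand":-1,"slide":[0,0,0],"spin":0},
], grip_force=15)

```text
time: 4.05
tool_pos: [0.5035, 0.0797, 0.0662]
tool_rot: [2.289, 1.558, 0.102]
contact_force: [-0.4, 1.5, -12.7]
opening: 0.0124
```

```bash
python3 - <<'E'
from h import *
o,p,R=st(); print(o["opening"],p,o["contact_force"])
C=np.array([.5865,.091]); v=p[:2]-C; a0=np.arctan2(v[1],v[0]); r=np.hypot(*v); print("r",r,np.degrees(a0)%360)
E
```

```text
0.012397310516793537 [0.50348564 0.07967525 0.06618223] [ -0.35721797   1.49759686 -12.65785074]
r 0.08378325290535886 187.76828975960308
```

>>> send_rows([
  {"hand":-1,"slide":[0,-3.4,-3.9],"spin":0.06},
  {"hand":-1,"slide":[0,-3.4,-3.9],"spin":0.06},
  {"hand":-1,"slide":[0,-3.4,-3.9],"spin":0.06},
  {"hand":-1,"slide":[0,-3.4,-3.9],"spin":0.06},
])

```text
time: 4.45
tool_pos: [0.5032, 0.0955, 0.0662]
tool_rot: [1.873, 1.558, -0.562]
contact_force: [0.7, -6.1, -8.5]
opening: 0.0123
```

```bash
cat > an.py <<'E'
from h import *
o,p,R=st(); print(o["opening"],p.round(4),o["contact_force"].round(1),o["torque"].round(2),o["qpos"].round(2))
C=np.array([.5865,.091]); v=p[:2]-C; a0=np.arctan2(v[1],v[0]); r=np.hypot(*v); print("r",r,"post ang",np.degrees(a0)%360,"jaw",np.degrees(np.arctan2(R[1,1],R[0,1])), R[:,0].round(3))
E
python3 an.py
```

```text
0.012260561159685176 [0.5032 0.0955 0.0662] [ 0.7 -6.1 -8.5] [-1.01 -0.05  0.1 ] [ 0.04  0.5   1.77 -0.01  0.85  0.91]
r 0.08345806154436652 post ang 176.8819182214945 jaw -49.48598369128734 [ 0.011 -0.007 -1.   ]
```

>>> send_rows([
  {"hand":-1,"slide":[0,-4,-4],"spin":0.055},
  {"hand":-1,"slide":[0,-4,-4],"spin":0.055},
  {"hand":-1,"slide":[0,-4,-4],"spin":0.055},
  {"hand":-1,"slide":[0,-4,-4],"spin":0.055},
  {"hand":-1,"slide":[0,-4,-4],"spin":0.055},
  {"hand":-1,"slide":[0,-4,-4],"spin":0.055},
  {"hand":-1,"slide":[0,-4,-4],"spin":0.055},
  {"hand":-1,"slide":[0,-4,-4],"spin":0.055},
])

```text
time: 5.25
tool_pos: [0.5126, 0.129, 0.0662]
tool_rot: [1.374, 1.546, -1.516]
contact_force: [-1.2, -6.4, -6.3]
opening: 0.0123
```

```bash
python3 an.py
```

```text
0.012320052413063403 [0.5126 0.129  0.0662] [-1.2 -6.4 -6.3] [-0.9   0.26  0.12] [ 0.12  0.53  1.71 -0.03  0.89  1.46]
r 0.08308115243365807 post ang 152.7973979367069 jaw -75.59250308447541 [ 0.001 -0.025 -1.   ]
```

>>> send_rows([
  {"hand":-1,"slide":[0,-4.3,-3.7],"spin":0.055},
  {"hand":-1,"slide":[0,-4.3,-3.7],"spin":0.055},
  {"hand":-1,"slide":[0,-4.3,-3.7],"spin":0.055},
  {"hand":-1,"slide":[0,-4.3,-3.7],"spin":0.055},
])

```text
time: 5.65
tool_pos: [0.5218, 0.1429, 0.0661]
tool_rot: [1.365, 1.535, -1.753]
contact_force: [-2.0, -7.3, -5.8]
opening: 0.0122
```

```bash
python3 an.py; python3 - <<'E'
from h import *
P,T,K=snap("w3.png")
from cell import vision
p=vision.read_camera("scene"); cv2.imwrite("pics/s3.png",cv2.resize(p["pixels"][130:280,150:370],None,fx=3.6,fy=3.6,interpolation=cv2.INTER_CUBIC))
E
```

```text
0.012189597944381162 [0.5218 0.1429 0.0661] [-2.  -7.3 -5.8] [-0.88  0.4   0.08] [ 0.15  0.56  1.67 -0.04  0.93  1.72]
r 0.08291804849897313 post ang 141.26327634752624 jaw -88.66019005362556 [-0.006 -0.035 -0.999]
```

View pics/w3.png

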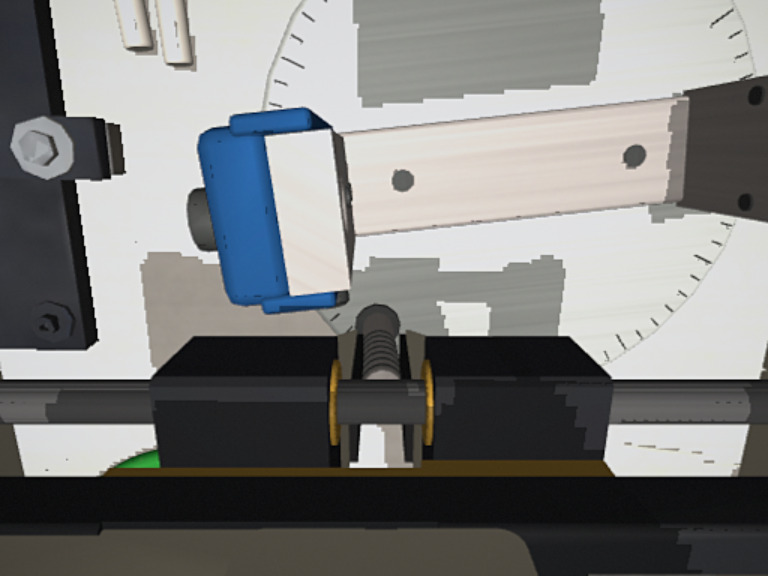

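View pics/s3.png

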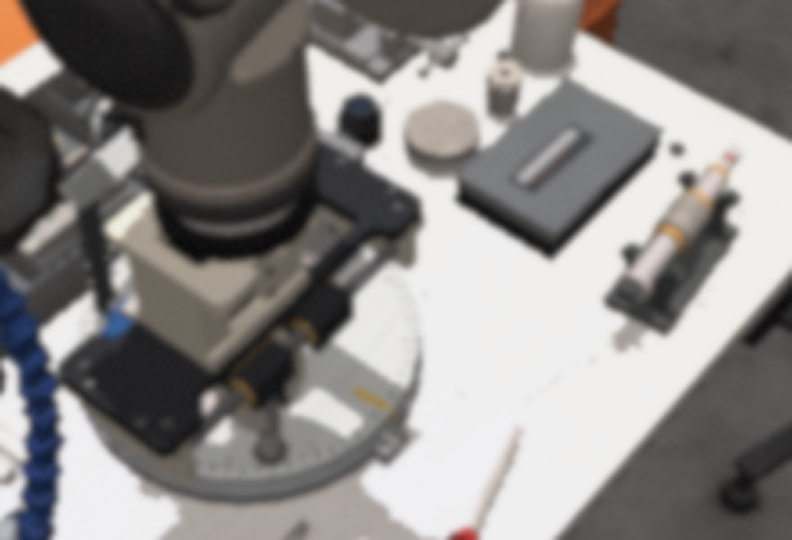

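```bash
python3 - <<'E'
from h import *
d=np.load("w2.npz");W=world(d["z"],d["K"],d["T"])
cv2.imwrite("pics/w2c.png",cv2.resize(d["pix"][170:230,200:280],None,fx=8,fy=8,interpolation=cv2.INTER_CUBIC))
d=np.load("w3.npz");cv2.imwrite("pics/s3c.png",cv2.resize(d["pix"][190:256,190:320],None,fx=6,fy=6,interpolation=cv2.INTER_CUBIC))
for n in ["a_scene"]:
    d=np.load(n+".npz"); cv2.imwrite("pics/sc.png",cv2.resize(d["pix"][225:270,230:280],None,fx=10,fy=10,interpolation=cv2.INTER_CUBIC))
E
```

```text
(no output)
```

View pics/w2c.png

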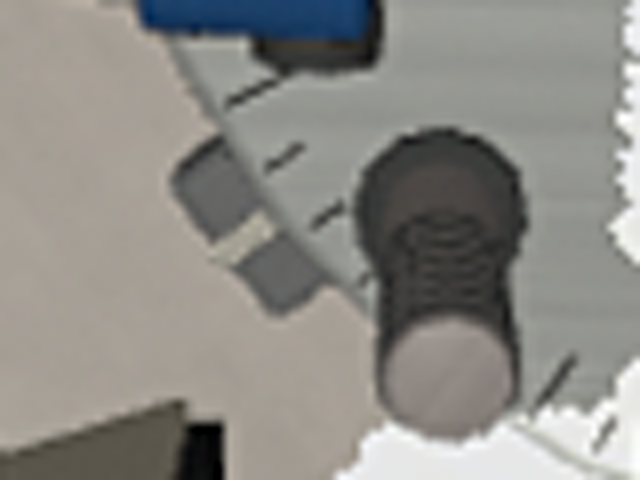

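View pics/sc.png

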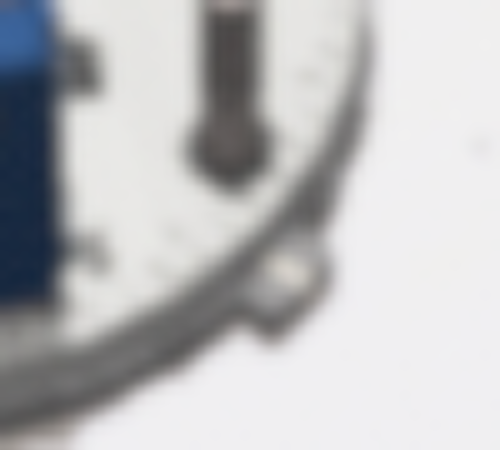

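```bash
python3 - <<'E'
from h import *
d=np.load("w2.npz");W=world(d["z"],d["K"],d["T"])
pts=[]
for q in [(215,252),(275,218),(245,235)]:
    u,v=200+q[0]/8-.45,170+q[1]/8-.45; w=W[int(round(v)),int(round(u))]; print(w, ray((u,v),d["K"],d["T"],w[2])); pts.append(w)
# disc centre in this very picture by circle fit of boundary at z .026
for C in [(.587,.0915),(.5865,.091)]:
    w=ray((200+245/8-.45,170+235/8-.45),d["K"],d["T"],np.nanmean([p[2] for p in pts])); print(C,np.degrees(np.arctan2(w[1]-C[1],w[0]-C[0]))%360)
E
```

```text
[0.4758617  0.08786969 0.01106985] [0.47616343 0.08759457 0.01106985]
[0.4872079  0.08942153 0.02455086] [0.48726348 0.08961408 0.02455086]
[0.47999329 0.08711688 0.01032721] [0.48017403 0.08708043 0.01032721]
(0.587, 0.0915) 181.84698527016096
(0.5865, 0.091) 181.58376476938267
```

>>> send_rows([
  {"hand":-1,"slide":[0,-3.1,-2.5],"spin":0.035},
  {"hand":-1,"slide":[0,-2.9,-2.4],"spin":0.035},
])

```text
time: 5.95
tool_pos: [0.5252, 0.1469, 0.0662]
tool_rot: [1.361, 1.531, -1.826]
contact_force: [-2.8, -5.8, -4.5]
opening: 0.013
```

```bash
python3 an.py; python3 - <<'E'
from h import *
from cell import vision
p=vision.read_camera("scene"); cv2.imwrite("pics/s4.png",cv2.resize(p["pixels"][200:280,180:280],None,fx=8,fy=7,interpolation=cv2.INTER_CUBIC))
E
```

```text
0.013007800357939149 [0.5252 0.1469 0.0662] [-2.8 -5.8 -4.5] [-0.79  0.45  0.02] [ 0.15  0.57  1.65 -0.05  0.94  1.8 ]
r 0.08292767049665113 post ang 137.6174520804782 jaw -92.59862012216433 [-0.01  -0.038 -0.999]
```

View pics/s4.png

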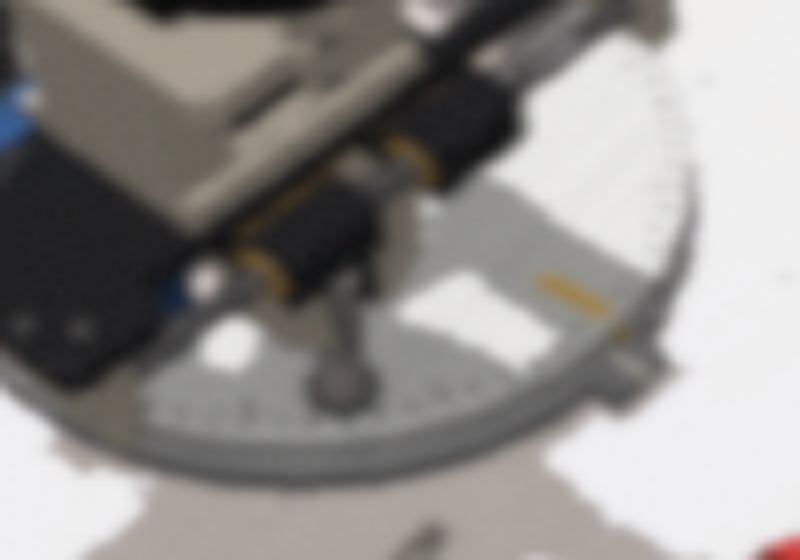

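>>> send_rows([
  {"hand":-0.4,"slide":[0,0,0],"spin":0},
  {"hand":-0.4,"slide":[0,0,0],"spin":0},
  {"hand":-0.4,"slide":[-30,0,0],"spin":0},
  {"hand":-0.4,"slide":[-50,0,0],"spin":0},
  {"hand":-0.4,"slide":[-30,25,30],"spin":0},
  {"hand":-0.4,"slide":[0,25,40],"spin":0},
])

```text
time: 6.6
tool_pos: [0.4593, 0.1061, 0.1862]
tool_rot: [1.7, 1.535, -1.483]
contact_force: [0.2, -0.2, 0.2]
opening: 0.0276
```

```bash
python3 an.py; python3 - <<'E'
from h import *
from fix import *
P,T,K=snap("w5.png"); fixture("w5.npz")
E
```

```text
0.027571893640161035 [0.4593 0.1061 0.1862] [ 0.2 -0.2  0.2] [ 0.09  0.06 -0.02] [ 0.09  0.29  1.72 -0.04  1.13  1.72]
r 0.12806989702682392 post ang 173.21037948425607 jaw -92.39358297077847 [ 0.003 -0.035 -0.999]
disc c (np.int64(16751), np.float64(0.577), np.float64(0.08850000000000001)) 16751
stock? [ 112    0   61   62 3020] [0.5795 0.1713 0.1139]
stock? [ 361    0   56   39 1711] [0.5812 0.0135 0.1138]
post? [347   0  41  46 315] [0.5821 0.0229 0.083 ]
post? [151   2  30  76 397] [0.5686 0.1605 0.0832]
post? [185 105  18  17 239] [0.5243 0.1482 0.0828]
yellow 113 [0.501  0.0861 0.0259] ang 181.80580287530768
```

View pics/w5.png

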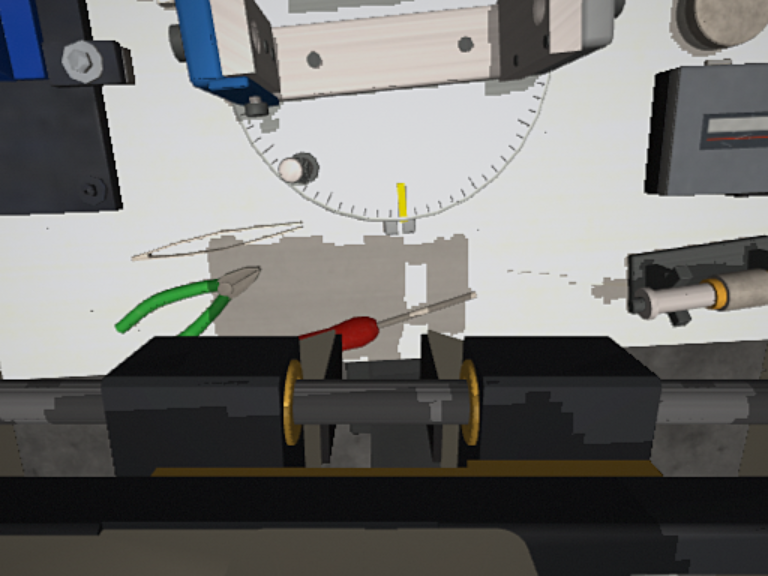

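```bash
python3 - <<'E'
from h import *
d=np.load("w5.npz"); cv2.imwrite("pics/w5c.png",cv2.resize(d["pix"][112:162,235:305],None,fx=11,fy=11,interpolation=cv2.INTER_CUBIC))
E
```

```text
(no output)
```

View pics/w5c.png

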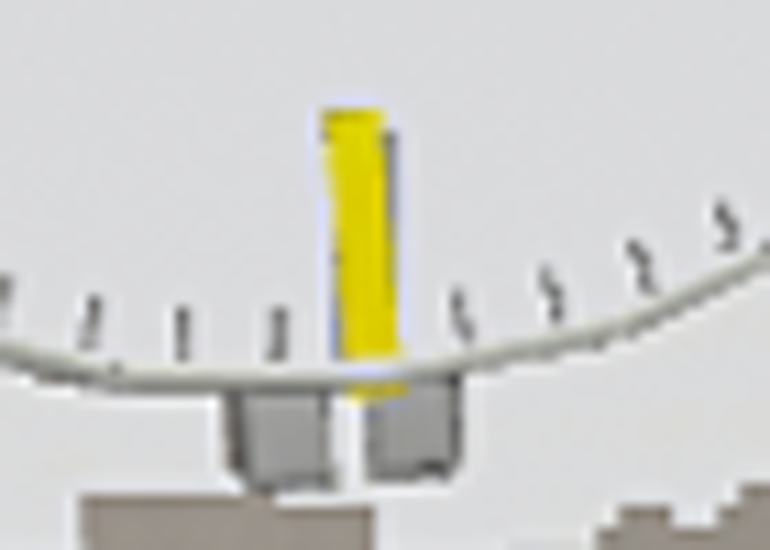

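```bash
python3 - <<'E'
from h import *
go((.525,.147,.15),2)
E
```

```text
pos [0.45   0.1037 0.1837] F [-6.7 -1.3 -0.9] open 0.0275 t 6.65 q [ 0.09  0.28  1.74 -0.04  1.13  1.72]
R [[-0.009, -0.041, -0.999], [-0.037, -0.998, 0.042], [-0.999, 0.038, 0.007]]
rows [15.7, -23.8, -36.7] spin/row 0.0
```

>>> send_rows([
  {"hand":-0.4,"slide":[0,-24,-37],"spin":0},
  {"hand":-0.4,"slide":[20,-24,-37],"spin":0},
  {"hand":-0.4,"slide":[30,0,0],"spin":0},
  {"hand":-0.4,"slide":[10,0,0],"spin":0},
])

```text
time: 7.05
tool_pos: [0.5278, 0.1476, 0.1264]
tool_rot: [1.72, 1.536, -1.464]
contact_force: [0.6, 0.4, 0.6]
opening: 0.0277
```

```bash
python3 - <<'E'
from h import *
go((.525,.1475,.066),2)
E
```

```text
pos [0.5278 0.1476 0.1264] F [0.6 0.4 0.6] open 0.0277 t 7.05 q [ 0.15  0.49  1.6  -0.04  1.06  1.79]
R [[0.004, -0.042, -0.999], [-0.034, -0.999, 0.042], [-0.999, 0.034, -0.005]]
rows [30.2, -0.9, 1.6] spin/row 0.0
```

>>> send_rows([
  {"hand":-0.4,"slide":[30,-0.8,3],"spin":0},
  {"hand":-0.4,"slide":[29,-0.8,0],"spin":0},
  {"hand":-1,"slide":[0,0,0],"spin":0},
  {"hand":-1,"slide":[0,0,0],"spin":0},
  {"hand":-1,"slide":[0,0,0],"spin":0},
])

```text
time: 7.55
tool_pos: [0.5263, 0.1474, 0.0691]
tool_rot: [1.833, 1.536, -1.35]
contact_force: [2.8, -3.3, -18.2]
opening: 0.0123
```

```bash
python3 an.py
```

```text
0.012335639605273528 [0.5263 0.1474 0.0691] [  2.8  -3.3 -18.2] [-0.32 -0.47  0.02] [ 0.15  0.56  1.66 -0.04  0.92  1.79]
r 0.08245430784202162 post ang 136.85884588330856 jaw -92.35079973920566 [ 0.008 -0.034 -0.999]
```

>>> send_rows([
  {"hand":-1,"slide":[0,-1.2,-0.9],"spin":0.01},
  {"hand":-1,"slide":[0,-0.4,-0.3],"spin":0.01},
])

```text
time: 7.75
tool_pos: [0.5263, 0.1473, 0.069]
tool_rot: [1.75, 1.534, -1.453]
contact_force: [2.1, -1.0, -11.6]
opening: 0.0122
```

```bash
python3 an.py
```

```text
0.012249223623812823 [0.5263 0.1473 0.069 ] [  2.1  -1.  -11.6] [ 0.08 -0.3   0.06] [ 0.15  0.56  1.66 -0.05  0.93  1.81]
r 0.08238579003302518 post ang 136.9143445177735 jaw -93.55356624426175 [ 0.004 -0.036 -0.999]
```

>>> send_rows([
  {"hand":-1,"slide":[0,-2.3,-2.0],"spin":0.01},
])

```text
time: 7.85
tool_pos: [0.5273, 0.1484, 0.0689]
tool_rot: [1.677, 1.533, -1.537]
contact_force: [-3.6, -7.6, -8.7]
opening: 0.0126
```

```bash
python3 an.py
```

```text
0.012589332060244146 [0.5273 0.1484 0.0689] [-3.6 -7.6 -8.7] [-0.99  0.48  0.  ] [ 0.16  0.56  1.65 -0.05  0.93  1.83]
r 0.08243735580331385 post ang 135.91286578858504 jaw -94.16245435156121 [ 0.001 -0.038 -0.999]
```

>>> send_rows([
  {"hand":-0.4,"slide":[0,0,0],"spin":0},
  {"hand":-0.4,"slide":[0,0,0],"spin":0},
  {"hand":-0.4,"slide":[-30,0,0],"spin":0},
  {"hand":-0.4,"slide":[-50,0,0],"spin":0},
  {"hand":-0.4,"slide":[-30,25,35],"spin":0},
  {"hand":-0.4,"slide":[0,25,40],"spin":0},
  {"hand":-0.4,"slide":[0,0,0],"spin":0},
])

```text
time: 8.55
tool_pos: [0.4527, 0.1114, 0.1899]
tool_rot: [2.155, 1.533, -1.058]
contact_force: [0.2, 0.1, 0.1]
opening: 0.0276
```

```bash
python3 an.py; python3 - <<'E'
from h import *
from fix import *
P,T,K=snap("w6.png"); fixture("w6.npz")
d=np.load("w6.npz"); cv2.imwrite("pics/w6c.png",cv2.resize(d["pix"][112:162,235:305],None,fx=11,fy=11,interpolation=cv2.INTER_CUBIC))
E
```

```text
0.02760296511687598 [0.4527 0.1114 0.1899] [0.2 0.1 0.1] [ 0.1   0.02 -0.  ] [ 0.1   0.27  1.74 -0.04  1.12  1.76]
r 0.13535774480687698 post ang 171.33677489220636 jaw -94.1266557948282 [ 0.018 -0.033 -0.999]
disc c (np.int64(15914), np.float64(0.577), np.float64(0.08950000000000001)) 15914
stock? [ 117    0   60   56 2615] [0.5795 0.1717 0.1138]
stock? [ 360    0   53   30 1248] [0.5764 0.0146 0.1137]
post? [155   0  29  72 394] [0.5689 0.1612 0.0833]
post? [347   0  41  39 288] [0.5778 0.0217 0.0831]
post? [188  98  17  18 235] [0.5255 0.1498 0.0828]
yellow 114 [0.5006 0.088  0.0259] ang 181.10888926890763
```

View pics/w6c.png

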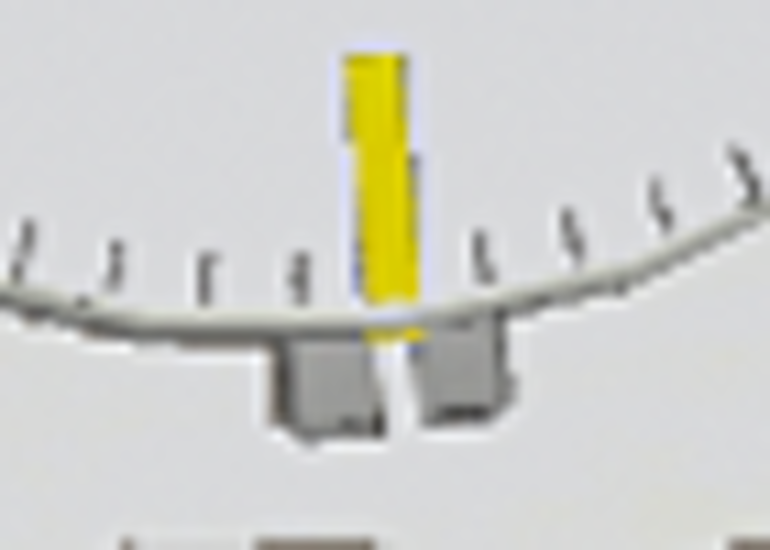

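View pics/w6.png

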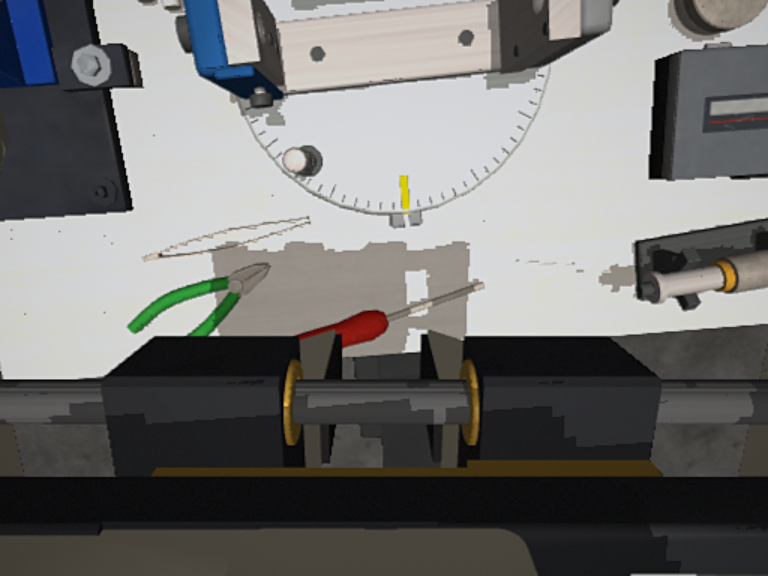

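```bash
python3 - <<'E'
from h import *
d=np.load("w5.npz"); cv2.imwrite("pics/w5h.png",np.hstack([cv2.resize(d["pix"][0:80,110:200],None,fx=6,fy=6,interpolation=cv2.INTER_CUBIC)[:, :],cv2.resize(d["pix"][0:80,320:360],None,fx=6,fy=6,interpolation=cv2.INTER_CUBIC)]))
E
```

```text
(no output)
```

View pics/w5h.png

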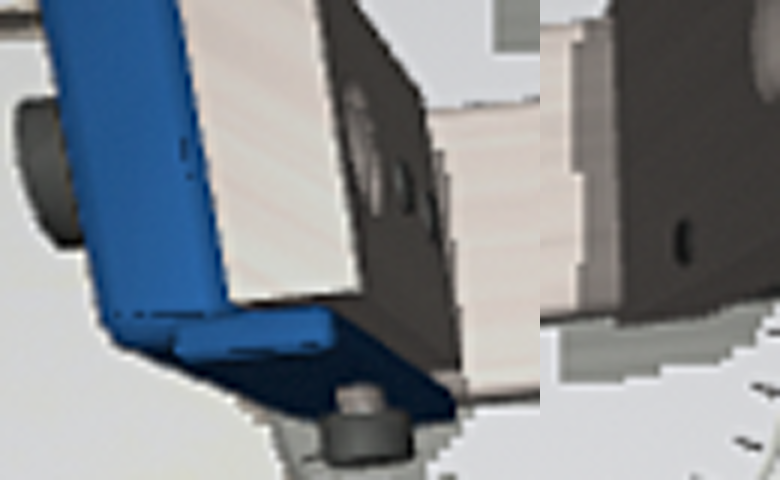

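```bash
python3 - <<'E'
import numpy as np
D=[(.3427,1.525,.5246,.2261),(.13,1.81,.4126,.2261),(.34,1.60,.5134,.2036),(.5,1.78,.5112,.0671),(.57,1.65,.5453,.0662),(.27,1.74,.4662,.1899)]
A=[];b=[]
for q2,q3,r,z in D:
    A+=[[1,0,np.sin(q2),np.sin(q2+q3)],[0,1,np.cos(q2),np.cos(q2+q3)]]; b+=[r,z]
x,res,_,_=np.linalg.lstsq(np.array(A),np.array(b),rcond=None); print(x,np.array(A)@x-b)
E
```

```text
[ 0.00811534 -0.08721077  0.45213449  0.37522317] [-5.74730147e-03  2.75689677e-03  4.06617512e-03 -3.99300065e-04
 -4.56487506e-03  3.32686035e-05 -1.57020702e-03 -1.88187955e-03
  5.69142957e-03  3.99682492e-04  2.12477886e-03 -9.08668248e-04]
```

>>> send_rows([
  {"hand":0,"slide":[-45,0,0],"spin":-0.148},
  {"hand":0,"slide":[-48,0,0],"spin":-0.148},
  {"hand":0,"slide":[-48,0,0],"spin":-0.148},
  {"hand":0,"slide":[-48,0,0],"spin":-0.148},
  {"hand":0,"slide":[-40,0,0],"spin":-0.148},
  {"hand":0,"slide":[0,0,0],"spin":-0.148},
  {"hand":0,"slide":[0,0,0],"spin":-0.148},
  {"hand":0,"slide":[0,0,0],"spin":-0.148},
])

```text
time: 9.4
tool_pos: [0.4569, 0.1243, 0.4392]
tool_rot: [1.562, 1.516, -0.448]
contact_force: [0.8, -0.1, -0.3]
opening: 0.0457
```

```bash
python3 an.py
```

```text
0.045703680642017824 [0.4569 0.1243 0.4392] [ 0.8 -0.1 -0.3] [-0.05  0.    0.03] [ 0.12  0.14  1.22 -0.03  1.73  0.56]
r 0.13382406012211592 post ang 165.61265435433586 jaw -25.152386421137848 [ 0.05  -0.024 -0.998]
```

>>> send_rows([
  {"hand":0,"slide":[0,0,0],"spin":-0.15},
  {"hand":0,"slide":[0,0,0],"spin":-0.15},
  {"hand":0,"slide":[0,0,0],"spin":-0.15},
  {"hand":0,"slide":[0,41,23],"spin":0},
  {"hand":0,"slide":[0,41,23],"spin":0},
  {"hand":0,"slide":[0,41,23],"spin":0},
  {"hand":0,"slide":[0,41,23],"spin":0},
])

```text
time: 10.1
tool_pos: [0.6292, 0.041, 0.4622]
tool_rot: [1.328, 1.495, -0.216]
contact_force: [1.6, 1.5, 1.3]
opening: 0.0461
```

```bash
python3 an.py
```

```text
0.046109759318361476 [0.6292 0.041  0.4622] [1.6 1.5 1.3] [ 0.02 -0.12  0.04] [-0.05  0.48  0.68 -0.01  1.91 -0.08]
r 0.06579856290649475 post ang 310.5132107660902 jaw 1.5461753332817232 [ 0.074 -0.016 -0.997]
```

>>> send_rows([
  {"hand":0,"slide":[0,0,-35],"spin":0},
  {"hand":0,"slide":[0,0,-35],"spin":0},
  {"hand":0,"slide":[2,45,0],"spin":0},
  {"hand":0,"slide":[2,45,0],"spin":0},
])

```text
time: 10.5
tool_pos: [0.6998, 0.1098, 0.4581]
tool_rot: [1.326, 1.497, -0.226]
contact_force: [1.5, -0.7, 1.9]
opening: 0.046
```

```bash
python3 an.py
```

```text
0.04603791958380611 [0.6998 0.1098 0.4581] [ 1.5 -0.7  1.9] [ 0.01 -0.07 -0.03] [ 0.06  0.76  0.19 -0.02  2.12  0.02]
r 0.11482678960616469 post ang 9.408261173662524 jaw 1.1495841701630702 [ 0.071 -0.016 -0.997]
```

>>> send_rows([
  {"hand":0,"slide":[4,45,0],"spin":0},
  {"hand":0,"slide":[4,45,0],"spin":0},
  {"hand":0,"slide":[4,45,0],"spin":0},
])

```text
time: 10.8
tool_pos: [0.7697, 0.1055, 0.3969]
tool_rot: [1.484, 1.458, -0.062]
contact_force: [-0.2, 0.3, 1.3]
opening: 0.0457
```

```bash
python3 an.py
```

```text
0.045682087216938616 [0.7697 0.1055 0.3969] [-0.2  0.3  1.3] [ 0.03 -0.06  0.01] [ 0.04  0.92  0.04 -0.01  2.08  0.01]
r 0.18379228272515316 post ang 4.515989070999367 jaw 1.434279333234626 [ 0.112 -0.007 -0.994]
```

>>> send_rows([
  {"hand":0,"slide":[-36,34,0],"spin":0},
  {"hand":0,"slide":[-36,34,0],"spin":0},
  {"hand":0,"slide":[-36,34,0],"spin":0},
])

```text
time: 11.1
tool_pos: [0.7657, 0.0964, 0.4424]
tool_rot: [1.57, 1.383, 0.026]
contact_force: [-0.6, 0.6, 0.4]
opening: 0.0459
```

```bash
python3 an.py
```

```text
0.045923070919304664 [0.7657 0.0964 0.4424] [-0.6  0.6  0.4] [-0.01  0.04 -0.06] [ 0.03  0.86  0.04 -0.    2.06 -0.  ]
r 0.17925697467968482 post ang 1.7244012828197872 jaw 1.537903501526557 [ 0.187  0.005 -0.982]
```

>>> send_rows([
  {"hand":0,"slide":[-34,36,0],"spin":0},
  {"hand":0,"slide":[-34,36,0],"spin":0},
  {"hand":0,"slide":[-34,36,0],"spin":0},
  {"hand":0,"slide":[-34,36,0],"spin":0},
  {"hand":0,"slide":[-32,38,0],"spin":0},
  {"hand":0,"slide":[-32,38,0],"spin":0},
])

```text
time: 11.7
tool_pos: [0.7471, 0.0782, 0.5572]
tool_rot: [1.607, 1.178, 0.066]
contact_force: [-0.3, 0.1, -0.3]
opening: 0.0458
```

```bash
python3 an.py
```

```text
0.04582071674876997 [0.7471 0.0782 0.5572] [-0.3  0.1 -0.3] [-0.07  0.1  -0.02] [-0.01  0.71  0.04  0.03  2.   -0.02]
r 0.161090467640633 post ang 355.4448134087701 jaw 1.4906254347013013 [ 0.382  0.025 -0.924]
```

>>> send_rows([
  {"hand":0,"slide":[-28,41,0],"spin":0},
  {"hand":0,"slide":[-28,41,0],"spin":0},
  {"hand":0,"slide":[-28,41,0],"spin":0},
  {"hand":0,"slide":[-28,41,0],"spin":0},
  {"hand":0,"slide":[-28,41,0],"spin":0},
  {"hand":0,"slide":[-28,41,0],"spin":0},
])

```text
time: 12.3
tool_pos: [0.7345, 0.0619, 0.651]
tool_rot: [1.614, 0.976, 0.073]
contact_force: [-0.5, -0.3, 0.1]
opening: 0.0459
```

```bash
python3 an.py
```

```text
0.04585012200408778 [0.7345 0.0619 0.651 ] [-0.5 -0.3  0.1] [-0.01  0.26 -0.  ] [-0.05  0.61  0.04  0.07  1.91 -0.03]
r 0.1508892010737191 post ang 348.86575136571867 jaw 1.201177969669911 [ 0.559  0.041 -0.828]
```

```bash
cat > kin.py <<'E'
import numpy as np
from scipy.optimize import least_squares
D=[((-1.28204,.342715,1.52501,1.275395),(.22102,-.47576,.22605)),((-.56,.13,1.81,1.2),(.3846,-.1495,.2261)),((.03,.34,1.6,1.2),(.505,.0926,.2036)),
((.02,.39,1.68,1.05),(.5068,.0886,.1475)),((.01,.5,1.78,.84),(.505,.0797,.0671)),((.12,.14,1.22,1.73),(.4569,.1243,.4392)),((-.05,.48,.68,1.91),(.6292,.041,.4622)),
((.06,.76,.19,2.12),(.6998,.1098,.4581)),((.04,.92,.04,2.08),(.7697,.1055,.3969)),((.03,.86,.04,2.06),(.7657,.0964,.4424)),((-.01,.71,.04,2.0),(.7471,.0782,.5572)),((-.05,.61,.04,1.91),(.7345,.0619,.651))]
def fk(x,q):
    r0,z0,L1,L2,L3,d=x; q1,q2,q3,q5=q
    r=r0+L1*np.sin(q2)+L2*np.sin(q2+q3)+L3*np.sin(q2+q3+q5); z=z0+L1*np.cos(q2)+L2*np.cos(q2+q3)+L3*np.cos(q2+q3+q5)
    return np.array([r*np.cos(q1)-d*np.sin(q1),r*np.sin(q1)+d*np.cos(q1),z])
s=least_squares(lambda x:np.concatenate([fk(x,q)-p for q,p in D]),[0,.25,.45,.38,.33,.077])
X=s.x
if __name__=="__main__":
    print(X.round(4)); print((s.fun.reshape(-1,3)*1000).round(1))
    # reach: for tilt th, tcp (x,y,z) -> q
    r0,z0,L1,L2,L3,d=X
    for nm,(x,y,z) in {"mandrel":(.44,-.13,.035),"fix":(.597,.09,.088)}.items():
        for th in np.radians([0,15,20,25,30,35,40]):
            R=np.hypot(x,y); r=np.sqrt(R*R-d*d); wr=r-L3*np.sin(th)-r0; wz=z+L3*np.cos(th)-z0
            D2=wr*wr+wz*wz; c=(D2-L1**2-L2**2)/(2*L1*L2); 
            if abs(c)>1: print(nm,np.degrees(th),"no");continue
            q3=np.arccos(c); q2=np.arctan2(wr,wz)-np.arctan2(L2*np.sin(q3),L1+L2*np.cos(q3)); q5=np.pi-th-q2-q3
            print(nm,round(np.degrees(th)),"q2 %.2f q3 %.2f q5 %.2f"%(q2,q3,q5))
E
python3 kin.py
```

```text
[-0.0283  0.2397  0.5402  0.3899  0.4053  0.0771]
[[  2.6  -6.    3.1]
 [  0.4  -0.9   3.3]
 [  8.6  -0.   -0.6]
 [ 19.8  -0.9   0. ]
 [ 29.6   2.8 -12.4]
 [-20.    6.1  12.3]
 [-18.4   5.7   8.2]
 [-15.6   8.6  -4.2]
 [-11.3   2.   -9.5]
 [ -8.6   3.5  -6.4]
 [ -2.   -8.5   2.9]
 [  8.2 -21.8   3.3]]
mandrel 0 q2 0.42 q3 1.99 q5 0.72
mandrel 15 q2 0.31 q3 2.26 q5 0.31
mandrel 20 q2 0.29 q3 2.35 q5 0.15
mandrel 25 q2 0.28 q3 2.44 q5 -0.02
mandrel 30 q2 0.29 q3 2.53 q5 -0.21
mandrel 35 q2 0.33 q3 2.62 q5 -0.43
mandrel 40 q2 0.41 q3 2.72 q5 -0.68
fix 0 q2 0.57 q3 1.54 q5 1.03
fix 15 q2 0.43 q3 1.84 q5 0.61
fix 20 q2 0.39 q3 1.94 q5 0.46
fix 25 q2 0.37 q3 2.04 q5 0.30
fix 30 q2 0.35 q3 2.13 q5 0.14
fix 35 q2 0.35 q3 2.22 q5 -0.04
fix 40 q2 0.36 q3 2.31 q5 -0.23
```

```bash
cat > kin.py <<'E'
import numpy as np
from scipy.optimize import least_squares
D=[((-1.28204,.342715,1.52501,1.275395),(.22102,-.47576,.22605)),((-.56,.13,1.81,1.2),(.3846,-.1495,.2261)),((.03,.34,1.6,1.2),(.505,.0926,.2036)),
((.02,.39,1.68,1.05),(.5068,.0886,.1475)),((.01,.5,1.78,.84),(.505,.0797,.0671)),((.12,.14,1.22,1.73),(.4569,.1243,.4392)),((-.05,.48,.68,1.91),(.6292,.041,.4622)),
((.06,.76,.19,2.12),(.6998,.1098,.4581)),((.04,.92,.04,2.08),(.7697,.1055,.3969)),((.03,.86,.04,2.06),(.7657,.0964,.4424)),((-.01,.71,.04,2.0),(.7471,.0782,.5572)),((-.05,.61,.04,1.91),(.7345,.0619,.651))]
def fk(x,q):
    r0,z0,L1,L2,L3,d,e,f,g=x; q1,q2,q3,q5=q
    a=q2;b=q2+q3;c=b+q5
    r=r0+L1*np.sin(a)+L2*np.sin(b)+L3*np.sin(c)+e*np.cos(b)+f*np.cos(c)+g*np.cos(a); z=z0+L1*np.cos(a)+L2*np.cos(b)+L3*np.cos(c)-e*np.sin(b)-f*np.sin(c)-g*np.sin(a)
    return np.array([r*np.cos(q1)-d*np.sin(q1),r*np.sin(q1)+d*np.cos(q1),z])
s=least_squares(lambda x:np.concatenate([(fk(x,q)-p)*200 for q,p in D]+[x[[0,6,7,8]]]),[0,.25,.45,.38,.33,.077,0,0,0])
X=s.x
if __name__=="__main__":
    print(X.round(4)); print((s.fun[:-4].reshape(-1,3)*5).round(1))
E
python3 kin.py
```

```text
[ 0.0018  0.2277  0.5012  0.3797  0.3172  0.0771  0.0486 -0.0021 -0.0017]
[[  0.7   0.1  -0.5]
 [ -1.1   0.1  -0.8]
 [ -1.   -0.3  -2.4]
 [  1.4  -1.3   2.8]
 [  0.2   2.5  -0. ]
 [  0.5   8.5   0.3]
 [ -2.1   4.8   1.7]
 [  2.1   9.6  -0.8]
 [ -0.7   2.5  -1.6]
 [ -0.9   3.7  -0. ]
 [ -1.8  -8.5   4. ]
 [  0.4 -21.5  -2.5]]
```

```bash
cat >> kin.py <<'E'
def ik(x,y,z,th):
    d=X[5]; R=np.hypot(x,y); r=np.sqrt(R*R-d*d)
    best=None
    for g in [(.4,2.0),(.2,2.4),(.6,1.2),(.0,1.5)]:
        F=lambda q:(lambda p:[p[0]-r,p[2]-z])(fk([*X[:5],0,*X[6:]],(0,q[0],q[1],np.pi-th-q[0]-q[1])))
        t=least_squares(F,g)
        if t.cost<1e-8 and t.x[1]>0: return (t.x[0],t.x[1],np.pi-th-t.x[0]-t.x[1])
if __name__=="__main__":
    for nm,P in {"mandrel":(.44,-.13,.035),"fix":(.597,.09,.088),"fix2":(.60,.09,.095)}.items():
        for th in [0,10,15,20,25,30,35,40]:
            q=ik(*P,np.radians(th)); print(nm,th,q and np.round(q,2))
E
python3 kin.py | tail -24
```

```text
mandrel 0 [0.49 1.93 0.72]
mandrel 10 [0.44 2.08 0.45]
mandrel 15 [0.42 2.15 0.31]
mandrel 20 [0.41 2.22 0.16]
mandrel 25 [ 0.41  2.3  -0.01]
mandrel 30 [ 0.43  2.37 -0.18]
mandrel 35 [ 0.47  2.44 -0.38]
mandrel 40 [ 0.54  2.5  -0.6 ]
fix 0 [0.62 1.47 1.05]
fix 10 [0.54 1.64 0.78]
fix 15 [0.51 1.72 0.65]
fix 20 [0.49 1.8  0.5 ]
fix 25 [0.47 1.88 0.36]
fix 30 [0.46 1.96 0.2 ]
fix 35 [0.46 2.03 0.04]
fix 40 [ 0.47  2.1  -0.12]
fix2 0 [0.62 1.46 1.07]
fix2 10 [0.54 1.63 0.8 ]
fix2 15 [0.5  1.71 0.67]
fix2 20 [0.48 1.79 0.53]
fix2 25 [0.46 1.87 0.38]
fix2 30 [0.45 1.94 0.23]
fix2 35 [0.45 2.01 0.07]
fix2 40 [ 0.46  2.08 -0.1 ]
```

```bash
cat > fik.py <<'E'
from kin import X
import numpy as np
from scipy.optimize import least_squares
from scipy.spatial.transform import Rotation as Ro
r0,z0,L1,L2,L3,d,e,f,g=X
def fkf(q):
    q1,q2,q3,q4,q5=q[:5]; a=q2;b=q2+q3
    w=np.array([r0+L1*np.sin(a)+L2*np.sin(b)+e*np.cos(b),d,z0+L1*np.cos(a)+L2*np.cos(b)-e*np.sin(b)])
    n=Ro.from_euler("y",b).as_matrix()@Ro.from_euler("z",q4).as_matrix()@np.array([np.sin(q5),0,np.cos(q5)])
    Z=Ro.from_euler("z",q1).as_matrix(); return Z@(w+L3*n),Z@n
def ikf(p,n,g0=(-.3,.45,2.,.5,.5)):
    lo=[-2.53,-.77,.04,-1,.28];hi=[2.53,2.02,2.7,4.14,2.66]
    t=least_squares(lambda q:np.concatenate([(fkf(q)[0]-p)*10,(fkf(q)[1]-n)]),g0,bounds=(lo,hi)); return t.x,t.cost
def nv(tilt,az):
    t,a=np.radians([tilt,az]); return np.array([np.sin(t)*np.cos(a),np.sin(t)*np.sin(a),-np.cos(t)])
E
python3 - <<'E'
from fik import *
from kin import D
print([np.round(1000*(fkf((q[0],q[1],q[2],q4,q[3]))[0]-p)) for (q,p),q4 in zip(D,[0,0,0,0,0,-.03,-.01,-.02,-.01,0,.03,.07])])
for nm,p in {"mandrel":(.44,-.13,.035),"mandup":(.44,-.13,.15),"fix":(.597,.09,.088)}.items():
    for tilt in (20,25,30,34):
      for az in (-2,4.,6):
        q,c=ikf(np.array(p),nv(tilt,az)); pp,nn=fkf(q); print(nm,tilt,az,q.round(2),"cost%.1e"%c, "poserr mm",np.round(1000*(pp-p)).astype(int),"tilt got",np.degrees(np.arccos(-nn[2])).round(1),"az",np.degrees(np.arctan2(nn[1],nn[0])).round(1))
E
```

```text
[array([ 1.,  1., -1.]), array([-1.,  0., -1.]), array([-1., -0., -3.]), array([ 1., -1.,  2.]), array([-0.,  2., -1.]), array([ 1., -1.,  0.]), array([-3.,  2.,  1.]), array([ 1.,  4., -2.]), array([-2., -0., -3.]), array([-2.,  4., -2.]), array([-2.,  0.,  2.]), array([ 1., -1., -4.])]
mandrel 20 -2 [-0.58  0.41  2.22  0.7   0.28] cost4.9e-07 poserr mm [0 0 0] tilt got 20.0 az -1.9
mandrel 20 4.0 [-0.61  0.41  2.21  0.73  0.33] cost5.2e-30 poserr mm [0 0 0] tilt got 20.0 az 4.0
mandrel 20 6 [-0.62  0.42  2.2   0.74  0.34] cost3.3e-30 poserr mm [0 0 0] tilt got 20.0 az 6.0
mandrel 25 -2 [-0.64  0.42  2.28  1.25  0.28] cost2.8e-04 poserr mm [0 0 0] tilt got 25.2 az 1.1
mandrel 25 4.0 [-0.66  0.42  2.27  1.19  0.31] cost2.4e-31 poserr mm [0 0 0] tilt got 25.0 az 4.0
mandrel 25 6 [-0.67  0.42  2.27  1.17  0.33] cost5.0e-21 poserr mm [0 0 0] tilt got 25.0 az 6.0
mandrel 30 -2 [-0.67  0.43  2.35  1.83  0.31] cost1.1e-23 poserr mm [0 0 0] tilt got 30.0 az -2.0
mandrel 30 4.0 [-0.71  0.44  2.34  1.63  0.36] cost2.8e-26 poserr mm [0 0 0] tilt got 30.0 az 4.0
mandrel 30 6 [-0.72  0.44  2.33 
[... 1912 characters left out ...]
] cost7.2e-30 poserr mm [0 0 0] tilt got 25.0 az 4.0
fix 25 6 [-0.    0.46  1.88  0.13  0.36] cost2.3e-30 poserr mm [0 0 0] tilt got 25.0 az 6.0
fix 30 -2 [ 0.05  0.46  1.92 -0.17  0.28] cost6.4e-04 poserr mm [0 0 1] tilt got 28.0 az -3.0
fix 30 4.0 [0.   0.46 1.92 0.13 0.28] cost7.6e-04 poserr mm [0 0 1] tilt got 27.8 az 4.5
fix 30 6 [-0.01  0.46  1.93  0.23  0.28] cost6.5e-04 poserr mm [0 0 1] tilt got 28.0 az 7.0
fix 34 -2 [ 0.07  0.46  1.92 -0.31  0.28] cost5.2e-03 poserr mm [1 0 1] tilt got 28.7 az -6.2
fix 34 4.0 [-0.01  0.45  1.93  0.2   0.28] cost5.7e-03 poserr mm [1 0 2] tilt got 28.1 az 6.3
fix 34 6 [-0.03  0.45  1.94  0.38  0.28] cost5.2e-03 poserr mm [1 0 1] tilt got 28.7 az 10.3
```

```bash
python3 - <<'E'
from fik import *
for p in [(.55,.08,.2),(.5,.08,.2),(.45,.08,.2),(.5,.08,.15),(.45,.08,.15),(.45,.08,.25),(.40,.07,.3),(.4,.07,.2)]:
    for tilt in (25,34):
        q,c=ikf(np.array(p),nv(tilt,4.2),(0,.3,2,.1,.4)); pp,nn=fkf(q); print(p,tilt,q.round(2),"cost%.1e"%c,"tilt got",np.degrees(np.arccos(-nn[2])).round(1),"az",np.degrees(np.arctan2(nn[1],nn[0])).round(1))
E
```

```text
(0.55, 0.08, 0.2) 25 [-0.02  0.22  1.87  0.07  0.62] cost2.0e-30 tilt got 25.0 az 4.2
(0.55, 0.08, 0.2) 34 [-0.03  0.17  2.01  0.16  0.37] cost8.8e-21 tilt got 34.0 az 4.2
(0.5, 0.08, 0.2) 25 [-0.02  0.13  1.99  0.07  0.6 ] cost9.0e-20 tilt got 25.0 az 4.2
(0.5, 0.08, 0.2) 34 [-0.03  0.08  2.12  0.17  0.35] cost2.4e-21 tilt got 34.0 az 4.2
(0.45, 0.08, 0.2) 25 [-0.02  0.03  2.09  0.07  0.58] cost1.7e-19 tilt got 25.0 az 4.2
(0.45, 0.08, 0.2) 34 [-0.04 -0.01  2.22  0.18  0.35] cost7.4e-25 tilt got 34.0 az 4.2
(0.5, 0.08, 0.15) 25 [-0.02  0.21  2.06  0.09  0.44] cost4.1e-30 tilt got 25.0 az 4.2
(0.5, 0.08, 0.15) 34 [-0.04  0.18  2.15  0.28  0.28] cost1.5e-03 tilt got 31.1 az 6.0
(0.45, 0.08, 0.15) 25 [-0.02  0.12  2.17  0.1   0.41] cost7.1e-26 tilt got 25.0 az 4.2
(0.45, 0.08, 0.15) 34 [-0.06  0.1   2.25  0.35  0.28] cost2.3e-03 tilt got 30.5 az 7.2
(0.45, 0.08, 0.25) 25 [-0.02 -0.04  2.    0.06  0.74] cost2.7e-29 tilt got 25.0 az 4.2
(0.45, 0.08, 0.25) 34 [-0.04 -0.1   2.13  0.12  0.52] cost1.7e-27 tilt got 34.0 az 4.2
(0.4, 0.07, 0.3) 25 [-0.06 -0.2   1.99  0.07  0.92] cost8.1e-31 tilt got 25.0 az 4.2
(0.4, 0.07, 0.3) 34 [-0.09 -0.28  2.12  0.14  0.72] cost1.8e-19 tilt got 34.0 az 4.2
(0.4, 0.07, 0.2) 25 [-0.06 -0.08  2.2   0.1   0.59] cost3.5e-22 tilt got 25.0 az 4.2
(0.4, 0.07, 0.2) 34 [-0.09 -0.13  2.32  0.26  0.37] cost2.2e-31 tilt got 34.0 az 4.2
```

```bash
python3 - <<'E'
from h import *
go((.45,.10,.25),11)
E
```

```text
pos [0.7345 0.0619 0.651 ] F [-0.5 -0.3  0.1] open 0.0459 t 12.3 q [-0.05  0.61  0.04  0.07  1.91 -0.03]
R [[0.559, 0.828, 0.037], [0.041, 0.017, -0.999], [-0.828, 0.56, -0.024]]
rows [15.9, -41.8, -3.5] spin/row 0.0
```

>>> send_rows([
  {"hand":0,"slide":[16,-42,-3.5],"spin":0},
  {"hand":0,"slide":[16,-42,-3.5],"spin":0},
  {"hand":0,"slide":[16,-42,-3.5],"spin":0},
  {"hand":0,"slide":[16,-42,-3.5],"spin":0},
  {"hand":0,"slide":[16,-42,-3.5],"spin":0},
  {"hand":0,"slide":[16,-42,-3.5],"spin":0},
  {"hand":0,"slide":[16,-42,-3.5],"spin":0},
  {"hand":0,"slide":[16,-42,-3.5],"spin":0},
])

```text
time: 13.1
tool_pos: [0.5647, 0.0845, 0.4124]
tool_rot: [1.614, 0.945, 0.07]
contact_force: [0.6, 0.0, 1.4]
opening: 0.046
```

```bash
python3 an.py; python3 -c "
from h import *
go((.45,.10,.07),8)"
```

```text
0.046033741996490796 [0.5647 0.0845 0.4124] [0.6 0.  1.4] [-0.05  0.25 -0.03] [-0.01 -0.    1.6   0.06  0.91 -0.06]
r 0.02275999752268523 post ang 196.71236698701009 jaw 0.9738265224633467 [ 0.584  0.041 -0.81 ]
pos [0.5647 0.0845 0.4124] F [0.6 0.  1.4] open 0.046 t 13.1 q [-0.01 -0.    1.6   0.06  0.91 -0.06]
R [[0.584, 0.811, 0.035], [0.041, 0.014, -0.999], [-0.81, 0.585, -0.025]]
rows [26.4, -36.6, -1.4] spin/row 0.0
```

>>> send_rows([
  {"hand":0,"slide":[26,-37,-1.5],"spin":0},
  {"hand":0,"slide":[26,-37,-1.5],"spin":0},
  {"hand":0,"slide":[26,-37,-1.5],"spin":0},
  {"hand":0,"slide":[26,-37,-1.5],"spin":0},
  {"hand":0,"slide":[26,-37,-1.5],"spin":0},
  {"hand":0,"slide":[26,-37,-1.5],"spin":0},
])

```text
time: 13.7
tool_pos: [0.4674, 0.0949, 0.1818]
tool_rot: [1.626, 0.985, 0.083]
contact_force: [1.1, -0.6, 0.6]
opening: 0.0456
```

```bash
python3 an.py; python3 -c "
from h import *
go((.45,.10,.07),2)"
```

```text
0.04560036411784791 [0.4674 0.0949 0.1818] [ 1.1 -0.6  0.6] [-0.03  0.2  -0.02] [ 0.01  0.07  2.21  0.14  0.29 -0.14]
r 0.11915339490798421 post ang 178.12452059620568 jaw 0.9883033751864385 [ 0.551  0.046 -0.833]
pos [0.4674 0.0949 0.1818] F [ 1.1 -0.6  0.6] open 0.0456 t 13.7 q [ 0.01  0.07  2.21  0.14  0.29 -0.14]
R [[0.551, 0.834, 0.037], [0.046, 0.014, -0.999], [-0.833, 0.552, -0.03]]
rows [41.9, -38.1, -1.2] spin/row 0.0
```

>>> send_rows([
  {"hand":0,"slide":[20,-18,-12],"spin":0},
  {"hand":0,"slide":[20,-18,-12],"spin":0},
  {"hand":0,"slide":[22,-16,0],"spin":0},
  {"hand":0,"slide":[22,-16,0],"spin":0},
])

```text
time: 14.1
tool_pos: [0.4649, 0.1262, 0.1459]
tool_rot: [1.619, 1.057, 0.071]
contact_force: [-0.2, 1.3, -0.4]
opening: 0.0458
```

```bash
python3 an.py
```

```text
0.045821057218054344 [0.4649 0.1262 0.1459] [-0.2  1.3 -0.4] [-0.05  0.18 -0.03] [ 0.12  0.16  2.18 -0.09  0.28  0.18]
r 0.12657993676682533 post ang 163.86365255905494 jaw 0.9343554462433044 [ 0.49   0.035 -0.871]
```

>>> send_rows([
  {"hand":0,"slide":[38,-22,6],"spin":0},
  {"hand":0,"slide":[38,-22,4],"spin":0},
  {"hand":0,"slide":[38,-20,2],"spin":0},
])

```text
time: 14.4
tool_pos: [0.4865, 0.1293, 0.0945]
tool_rot: [1.579, 1.144, 0.026]
contact_force: [0.8, -0.2, 0.4]
opening: 0.0458
```

```bash
python3 an.py
```

```text
0.04584964645951888 [0.4865 0.1293 0.0945] [ 0.8 -0.2  0.4] [-0.04  0.11 -0.04] [ 0.14  0.32  2.12 -0.17  0.28  0.27]
r 0.10710678306026744 post ang 159.06477994450682 jaw 0.9379917231445252 [ 0.414  0.011 -0.91 ]
```

```bash
python3 -c "
from h import *
go((.44,.11,.17),2)
go((.385,-.13,.15),6)
import numpy as np
R=st()[2]; print('dir d2',(R.T@(np.array([.385,-.13,.15])-np.array([.44,.11,.17]))*1000/6).round(1))
print('cf', (R.T@np.array([-.0465,-.02,.0755])*1000/2).round(1))
"
```

```text
pos [0.4865 0.1293 0.0945] F [ 0.8 -0.2  0.4] open 0.0458 t 14.4 q [ 0.14  0.32  2.12 -0.17  0.28  0.27]
R [[0.414, 0.91, 0.018], [0.011, 0.015, -1.0], [-0.91, 0.414, -0.004]]
rows [-44.1, -5.7, 9.1] spin/row 0.0
pos [0.4865 0.1293 0.0945] F [ 0.8 -0.2  0.4] open 0.0458 t 14.4 q [ 0.14  0.32  2.12 -0.17  0.28  0.27]
R [[0.414, 0.91, 0.018], [0.011, 0.015, -1.0], [-0.91, 0.414, -0.004]]
rows [-15.9, -12.2, 42.9] spin/row 0.0
dir d2 [ -1.2 -10.3  39.8]
cf [-44.1  -5.7   9.4]
```

>>> send_rows([
  {"hand":0,"slide":[-44,-5,9],"spin":0},
  {"hand":0,"slide":[-44,-5,9],"spin":0},
  {"hand":0,"slide":[-1,-10,40],"spin":0},
  {"hand":0,"slide":[-1,-10,40],"spin":0},
  {"hand":0,"slide":[-1,-10,40],"spin":0},
  {"hand":0,"slide":[-1,-10,40],"spin":0},
  {"hand":0,"slide":[-1,-10,40],"spin":-0.04},
  {"hand":0,"slide":[-1,-10,40],"spin":-0.04},
])

```text
time: 15.2
tool_pos: [0.4096, -0.125, 0.1562]
tool_rot: [1.459, 1.129, -0.008]
contact_force: [1.2, 0.3, 0.1]
opening: 0.046
```

```bash
python3 an.py; python3 - <<'E'
from h import *
snap("w7.png")
E
```

```text
0.04598680036228866 [ 0.4096 -0.125   0.1562] [1.2 0.3 0.1] [-0.05  0.16 -0.02] [-0.68  0.07  2.22  0.52  0.56 -1.19]
r 0.2792044200408478 post ang 230.68625547364752 jaw 6.629052996448399 [ 0.427 -0.003 -0.904]
```

View pics/w7.png

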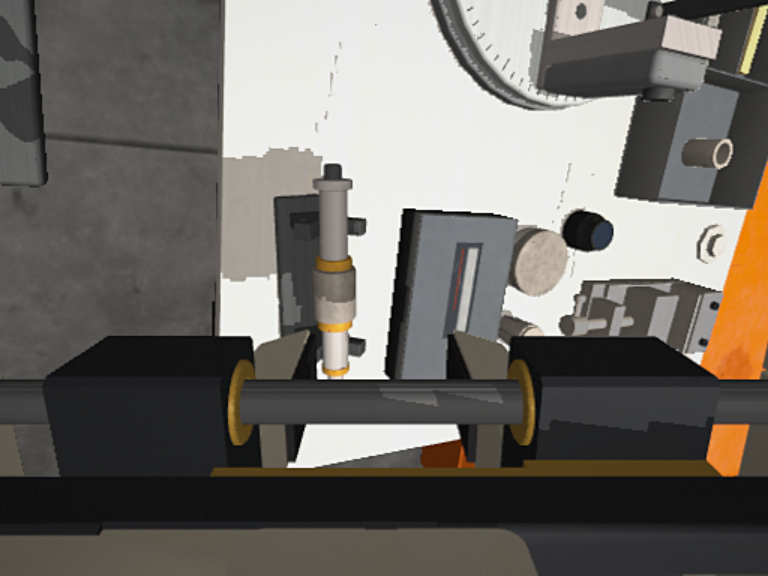

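```bash
cat > mand.py <<'E'
from h import *
import sys
def mand(fn,box,zmin=.045,zmax=.07):
    d=np.load(fn);W=world(d["z"],d["K"],d["T"]); x0,x1,y0,y1=box
    S=(W[...,0]>x0)&(W[...,0]<x1)&(W[...,1]>y0)&(W[...,1]<y1)&(W[...,2]>zmin)&(W[...,2]<zmax)
    p=W[S]; px=d["pix"][S].astype(int)
    c=p[:,:2].mean(0); u,s,v=np.linalg.svd(p[:,:2]-c,full_matrices=False); u=v[0]*np.sign(v[0][1])
    # refine: x as function of y for ridge: use per-slice midpoint
    ys=np.arange(p[:,1].min(),p[:,1].max(),.004); M=[]
    for y in ys:
        q=p[(p[:,1]>=y)&(p[:,1]<y+.004)]
        if len(q)>4: M.append([y+.002,(q[:,0].min()+q[:,0].max())/2,q[:,2].max(),q[:,0].max()-q[:,0].min(),len(q)])
    M=np.array(M); print(M.round(4)[::2]); 
    return p,px,M
mand(sys.argv[1],[float(a) for a in sys.argv[2:6]])
E
python3 mand.py w7.npz .38 .455 -.24 -.03
python3 - <<'E'
from h import *
d=np.load("w7.npz");W=world(d["z"],d["K"],d["T"])
g=lambda u,v: print((u,v),W[int(v/1.5),int(u/1.5)].round(4))
for q in [(333,167),(333,180),(335,255),(335,267),(335,295),(335,325),(335,340),(295,310),(295,290),(360,290),(415,300),(450,350)]: g(*q)
E
```

```text
[[-1.873e-01  4.372e-01  5.030e-02  1.000e-02  2.300e+01]
 [-1.793e-01  4.375e-01  5.310e-02  1.590e-02  7.500e+01]
 [-1.713e-01  4.416e-01  5.430e-02  2.580e-02  9.600e+01]
 [-1.633e-01  4.355e-01  5.360e-02  1.440e-02  7.100e+01]
 [-1.553e-01  4.346e-01  5.570e-02  1.920e-02  7.200e+01]
 [-1.473e-01  4.332e-01  5.820e-02  2.270e-02  1.180e+02]
 [-1.393e-01  4.325e-01  5.790e-02  2.240e-02  1.210e+02]
 [-1.313e-01  4.316e-01  5.810e-02  2.270e-02  1.280e+02]
 [-1.233e-01  4.309e-01  5.780e-02  2.240e-02  1.270e+02]
 [-1.153e-01  4.309e-01  5.550e-02  1.930e-02  1.180e+02]
 [-1.073e-01  4.302e-01  5.320e-02  1.480e-02  8.300e+01]
 [-9.930e-02  4.296e-01  5.370e-02  3.720e-02  1.460e+02]
 [-9.130e-02  4.338e-01  5.410e-02  2.540e-02  1.030e+02]
 [-8.330e-02  4.279e-01  5.330e-02  1.540e-02  9.500e+01]
 [-7.530e-02  4.260e-01  5.630e-02  1.920e-02  1.080e+02]
 [-6.730e-02  4.266e-01  5.140e-02  9.200e-03  6.300e+01]]
(333, 167) [ 0.4256 -0.064   0.0493]
(333, 180) [ 0.4259 -0.0708  0.0501]
(335, 255) [ 0.4292 -0.111   0.0524]
(335, 267) [ 0.4295 -0.1176  0.053 ]
(335, 295) [nan nan nan]
(335, 325) [ 0.4318 -0.1509  0.0542]
(335, 340) [ 0.4337 -0.1614  0.0515]
(295, 310) [ 0.4217 -0.1578  0.0069]
(295, 290) [ 0.4207 -0.1442  0.0078]
(360, 290) [ 0.4718 -0.149  -0.003 ]
(415, 300) [ 0.4977 -0.1474  0.029 ]
(450, 350) [ 0.4246 -0.1135  0.1756]
```

```bash
python3 an.py; python3 - <<'E'
from h import *
snap("w8.png")
E
python3 mand.py w8.npz .38 .455 -.24 -.03; python3 an.py
```

```text
0.04603560372613635 [ 0.4101 -0.1326  0.1569] [ 2.1 -4.8 -0.2] [-0.18  0.07 -0.07] [-0.7   0.07  2.21  0.52  0.56 -1.21]
r 0.2848376003491792 post ang 231.73618472352882 jaw 6.831145904497526 [ 0.429 -0.011 -0.903]
[[-1.968e-01  4.391e-01  5.000e-02  9.500e-03  3.600e+01]
 [-1.888e-01  4.387e-01  5.040e-02  9.500e-03  3.800e+01]
 [-1.808e-01  4.371e-01  5.380e-02  1.490e-02  7.600e+01]
 [-1.728e-01  4.396e-01  5.360e-02  2.960e-02  9.900e+01]
 [-1.648e-01  4.357e-01  5.370e-02  1.570e-02  7.200e+01]
 [-1.568e-01  4.337e-01  5.540e-02  1.810e-02  5.800e+01]
 [-1.488e-01  4.337e-01  5.770e-02  2.340e-02  9.700e+01]
 [-1.408e-01  4.328e-01  5.930e-02  2.320e-02  1.230e+02]
 [-1.328e-01  4.321e-01  5.820e-02  2.350e-02  1.280e+02]
 [-1.248e-01  4.313e-01  5.830e-02  2.330e-02  1.330e+02]
 [-1.168e-01  4.304e-01  5.640e-02  1.900e-02  1.150e+02]
 [-1.088e-01  4.299e-01  5.370e-02  1.410e-02  8.800e+01]
 [-1.008e-01  4.294e-01  5.320e-02  3.610e-02  1.360e+02]
 [-9.280e-02  4.313e-01  5.330e-02  3.310e-02  1.140e+02]
 [-8.480e-02  4.272e-01  5.310e-02  1.450e-02  9.200e+01]
 [-7.680e-02  4.253e-01  5.530e-02  1.740e-02  1.030e+02]
 [-6.880e-02  4.288e-01  5.390e-02  1.450e-02  7.400e+01]
 [-6.080e-02  4.277e-01  4.690e-02  3.300e-03  5.000e+00]]
0.0456906166011107 [ 0.4101 -0.1298  0.1565] [ 0.1 -0.4  0.5] [0.   0.12 0.01] [-0.69  0.07  2.21  0.52  0.56 -1.19]
r 0.28264331163487016 post ang 231.3704537657901 jaw 6.20192195267067 [ 0.428 -0.009 -0.904]
```

```bash
python3 - <<'E'
from h import *
go((.4367,-.1351,.0351),5)
R=st()[2]; a=np.radians(95.8); m=np.array([np.cos(a),np.sin(a),0]); print("ym",R[:,1]@m,"zm",R[:,2]@m,"spin need",np.arctan(R[:,1]@m/-(R[:,2]@m)))
E
```

```text
pos [ 0.4101 -0.1298  0.1565] F [ 0.1 -0.4  0.5] open 0.0457 t 15.3 q [-0.69  0.07  2.21  0.52  0.56 -1.19]
R [[0.428, 0.9, 0.084], [-0.009, 0.098, -0.995], [-0.904, 0.425, 0.05]]
rows [24.2, -5.6, 0.3] spin/row 0.0
ym 0.006349528133664656 zm -0.998599871098645 spin need 0.006358345068720064
```

>>> send_rows([
  {"hand":-0.1,"slide":[15,-14,1],"spin":0},
  {"hand":-0.1,"slide":[22,-14,0.5],"spin":0},
  {"hand":-0.1,"slide":[30,0,0],"spin":0},
  {"hand":-0.1,"slide":[25,0,0],"spin":0},
  {"hand":-0.1,"slide":[14,0,0],"spin":0},
])

```text
time: 15.8
tool_pos: [0.4387, -0.1495, 0.0578]
tool_rot: [1.416, 1.107, -0.067]
contact_force: [0.5, 0.1, 0.8]
opening: 0.0412
```

```bash
python3 an.py; python3 - <<'E'
from h import *
go((.4367,-.1351,.0351),1)
snap("w9.png")
E
```

```text
0.04122110768230846 [ 0.4387 -0.1495  0.0578] [0.5 0.1 0.8] [0.02 0.15 0.06] [-0.68  0.36  2.28  1.17  0.28 -1.86]
r 0.2823301173132181 post ang 238.4265855642568 jaw 6.070466640963685 [ 0.446 -0.03  -0.894]
pos [ 0.4387 -0.1495  0.0578] F [0.5 0.1 0.8] open 0.0412 t 15.8 q [-0.68  0.36  2.28  1.17  0.28 -1.86]
R [[0.446, 0.892, 0.072], [-0.03, 0.095, -0.995], [-0.894, 0.442, 0.069]]
rows [19.0, -10.4, -16.1] spin/row 0.0
```

View pics/w9.png

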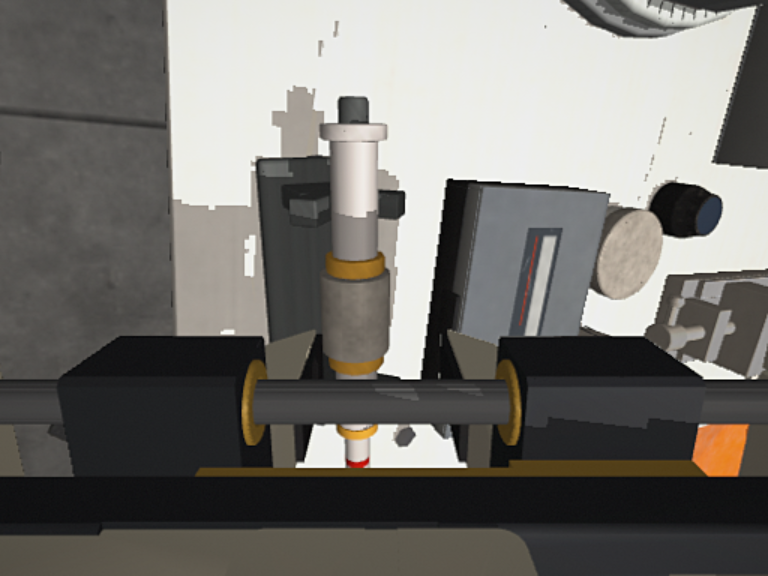

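>>> send_rows([
  {"hand":-0.1,"slide":[0,-6,-12],"spin":0},
  {"hand":-0.1,"slide":[4,-4,-8],"spin":0},
])

```text
time: 16.05
tool_pos: [0.4318, -0.1379, 0.0544]
tool_rot: [1.436, 1.1, -0.043]
contact_force: [-0.5, 0.8, 0.4]
opening: 0.0413
```

```bash
python3 an.py; python3 - <<'E'
from h import *
go((.4367,-.1351,.0351),1)
E
```

```text
0.0413298374867167 [ 0.4318 -0.1379  0.0544] [-0.5  0.8  0.4] [ 0.01  0.16 -0.03] [-0.67  0.36  2.32  1.29  0.28 -1.99]
r 0.27626529812591283 post ang 235.93719804991088 jaw 6.184989963376878 [ 0.453 -0.019 -0.891]
pos [ 0.4318 -0.1379  0.0544] F [-0.5  0.8  0.4] open 0.0413 t 16.05 q [-0.67  0.36  2.32  1.29  0.28 -1.99]
R [[0.453, 0.888, 0.077], [-0.019, 0.096, -0.995], [-0.891, 0.449, 0.061]]
rows [19.4, -4.0, -3.5] spin/row 0.0
```

>>> send_rows([
  {"hand":-0.1,"slide":[9,-2,-5],"spin":0},
  {"hand":-0.1,"slide":[9,-2,-5],"spin":0},
])

```text
time: 16.25
tool_pos: [0.4358, -0.134, 0.0407]
tool_rot: [1.449, 1.088, -0.026]
contact_force: [0.3, 0.1, -0.8]
opening: 0.0408
```

```bash
python3 an.py; python3 - <<'E'
from h import *
go((.4370,-.1351,.0352),1)
R=st()[2]; a=np.radians(95.8); m=np.array([np.cos(a),np.sin(a),0]); print("spin need",np.arctan(R[:,1]@m/-(R[:,2]@m)),"nm",R[:,0]@m)
E
```

```text
0.040837523571163464 [ 0.4358 -0.134   0.0407] [ 0.3  0.1 -0.8] [0.02 0.11 0.03] [-0.67  0.4   2.33  1.52  0.28 -2.23]
r 0.2708298625583955 post ang 236.17899984934022 jaw 6.3834961531509355 [ 0.464 -0.012 -0.886]
pos [ 0.4358 -0.134   0.0407] F [ 0.3  0.1 -0.8] open 0.0408 t 16.25 q [-0.67  0.4   2.33  1.52  0.28 -2.23]
R [[0.464, 0.882, 0.082], [-0.012, 0.099, -0.995], [-0.886, 0.461, 0.056]]
rows [5.4, -1.5, 0.9] spin/row 0.0
spin need 0.009054980237295139 nm -0.05893910062959029
```

>>> send_rows([
  {"hand":-0.1,"slide":[6,-1.5,-1],"spin":0.009},
  {"hand":-0.8,"slide":[0,0,0],"spin":0},
  {"hand":-0.8,"slide":[0,0,0],"spin":0},
  {"hand":-0.8,"slide":[0,0,0],"spin":0},
], grip_force=25)

```text
time: 16.65
tool_pos: [0.4393, -0.1353, 0.0376]
tool_rot: [1.45, 1.081, -0.033]
contact_force: [-2.9, 0.8, -1.5]
opening: 0.0239
```

```bash
python3 an.py; python3 - <<'E'
from h import *
snap("w10.png")
E
```

```text
0.023941408465467967 [ 0.4393 -0.1353  0.0376] [-2.9  0.8 -1.5] [-0.02  0.79 -0.04] [-0.67  0.41  2.33  1.6   0.28 -2.29]
r 0.2699939171223036 post ang 236.95007732466186 jaw 5.972504732279434 [ 0.47  -0.015 -0.882]
```

View pics/w10.png

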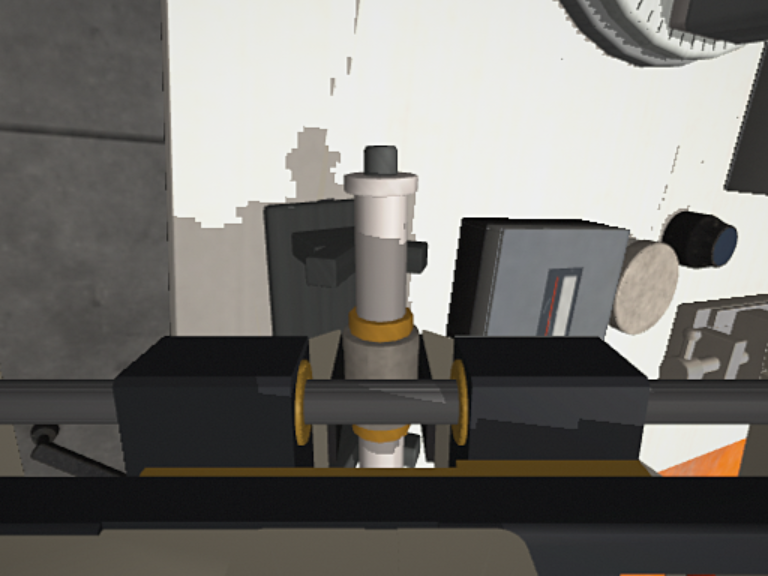

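```bash
python3 mand.py w10.npz .38 .455 -.14 -.03 ; python3 - <<'E'
from h import *
d=np.load("w10.npz");W=world(d["z"],d["K"],d["T"])
for q in [(380,150),(380,160),(380,172),(380,180),(380,195)]: print(q,W[int(q[1]/1.5),int(q[0]/1.5)].round(4))
go((.4393,-.1353,.09),2)
E
```

```text
[[-1.378e-01  4.100e-01  6.990e-02  2.400e-03  1.200e+01]
 [-1.298e-01  4.290e-01  6.160e-02  2.950e-02  3.570e+02]
 [-1.218e-01  4.379e-01  7.000e-02  3.420e-02  8.930e+02]
 [-1.138e-01  4.321e-01  5.710e-02  2.000e-02  4.260e+02]
 [-1.058e-01  4.310e-01  5.480e-02  1.560e-02  2.660e+02]
 [-9.780e-02  4.290e-01  5.480e-02  3.690e-02  4.850e+02]
 [-8.980e-02  4.334e-01  5.490e-02  2.300e-02  3.000e+02]
 [-8.180e-02  4.284e-01  5.460e-02  1.520e-02  3.130e+02]
 [-7.380e-02  4.274e-01  5.720e-02  2.070e-02  4.250e+02]
 [-6.580e-02  4.271e-01  5.200e-02  9.800e-03  2.190e+02]]
(380, 150) [ 0.4253 -0.0634  0.0497]
(380, 160) [ 0.4257 -0.0658  0.0494]
(380, 172) [ 0.4252 -0.069   0.0509]
(380, 180) [ 0.4234 -0.0712  0.0548]
(380, 195) [ 0.4238 -0.0752  0.0548]
pos [ 0.4393 -0.1354  0.0377] F [-2.2  1.   0. ] open 0.0235 t 16.7 q [-0.67  0.41  2.33  1.6   0.28 -2.29]
R [[0.47, 0.879, 0.074], [-0.016, 0.092, -0.996], [-0.882, 0.467, 0.057]]
rows [-23.1, 12.2, 1.5] spin/row 0.0
```

>>> send_rows([
  {"hand":-0.8,"slide":[-9,5,0.5],"spin":0},
  {"hand":-0.8,"slide":[-18,9,1],"spin":0},
  {"hand":-0.8,"slide":[-28,15,2],"spin":0},
  {"hand":-0.8,"slide":[-35,19,2],"spin":0},
  {"hand":-0.8,"slide":[-35,19,2],"spin":0},
], grip_force=45)

```text
time: 17.2
tool_pos: [0.4405, -0.1327, 0.1518]
tool_rot: [1.468, 1.08, -0.014]
contact_force: [1.2, 0.2, -2.6]
opening: 0.0235
```

```bash
python3 an.py; python3 - <<'E'
from h import *
snap("w11.png")
E
```

```text
0.02347728061467252 [ 0.4405 -0.1327  0.1518] [ 1.2  0.2 -2.6] [0.01 0.24 0.06] [-0.66  0.13  2.2   0.63  0.5  -1.26]
r 0.26710570285588825 post ang 236.865285310744 jaw 5.882990061859534 [ 0.471 -0.007 -0.882]
```

View pics/w11.png

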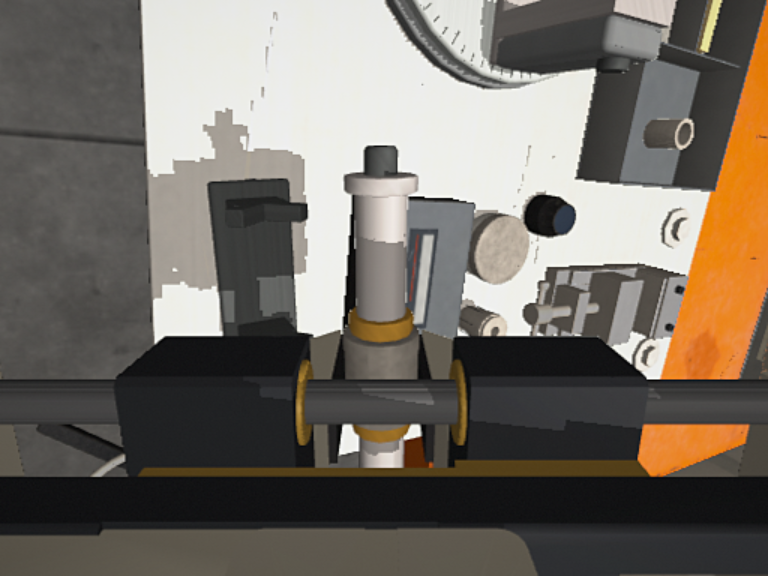

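```bash
python3 - <<'E'
from h import *
C=np.array([.5865,.0915]); 
for fn,yaw in [("w5.npz",2.6),("w6.npz",1.6)]:
    d=np.load(fn);W=world(d["z"],d["K"],d["T"]); a=np.radians(yaw)
    X=(W[...,0]-C[0])*np.cos(a)+(W[...,1]-C[1])*np.sin(a); Y=-(W[...,0]-C[0])*np.sin(a)+(W[...,1]-C[1])*np.cos(a); Z=(W[...,2]-.102)*1000; X=X*1000;Y=Y*1000
    print(fn)
    for lo,hi in [(-45,-40),(-40,-36),(-36,-32),(-32,-29),(-29,-26),(-26,-23),(-23,-20),(-20,-15),(-15,-5)]:
        m=(X>lo)&(X<=hi)&(Y>40)&(Y<105)&(Z>-70)&(Z<30)
        if m.sum()>3: print(lo,hi,m.sum(),"Y",Y[m].min().round(),Y[m].max().round(),"Z",np.percentile(Z[m],[0,25,50,75,100]).round())
    m=(Z>-30)&(X<10)&(X>-40)&(Y<-50)&(Y>-110); print("tail",X[m].min().round(1),Y[m].min(),Y[m].max())
E
```

```text
w5.npz
-32 -29 55 Y 68.0 79.0 Z [-26. -20. -19. -18. -15.]
-29 -26 63 Y 67.0 79.0 Z [-23. -19. -17. -17. -15.]
-26 -23 40 Y 68.0 78.0 Z [-23. -20. -20. -18. -16.]
-23 -20 432 Y 68.0 92.0 Z [-67. -24.  -5.   9.  13.]
-20 -15 702 Y 40.0 94.0 Z [-70. -47.   9.  12.  16.]
-15 -5 1358 Y 40.0 101.0 Z [-70. -66.  11.  13.  16.]
tail -19.7 -101.74317058399956 -63.76207335660796
w6.npz
-32 -29 52 Y 68.0 79.0 Z [-26. -20. -18. -17. -16.]
-29 -26 64 Y 68.0 79.0 Z [-22. -19. -18. -17. -16.]
-26 -23 38 Y 68.0 79.0 Z [-23. -20. -18. -18. -16.]
-23 -20 407 Y 68.0 91.0 Z [-69. -21.  -7.   8.  13.]
-20 -15 756 Y 40.0 95.0 Z [-70. -43.   3.  11.  16.]
-15 -5 1290 Y 40.0 101.0 Z [-69. -66.  11.  13.  16.]
tail -20.1 -101.36481016655631 -63.85089292304019
```

```bash
python3 - <<'E'
from h import *
go((.50,.11,.17),6,.065)
E
```

```text
pos [ 0.4427 -0.1352  0.158 ] F [ 4.4 -1.4  4. ] open 0.0234 t 17.25 q [-0.66  0.12  2.19  0.62  0.51 -1.25]
R [[0.477, 0.876, 0.073], [-0.014, 0.091, -0.996], [-0.879, 0.474, 0.056]]
rows [[2.2, 13.0, -39.9], [2.2, 12.6, -40.0], [2.2, 12.2, -40.1], [2.2, 11.7, -40.3], [2.2, 11.3, -40.4], [2.2, 10.9, -40.5]] spin/row 0.010833333333333334
```

>>> send_rows([
  {"hand":-0.8,"slide":[2,13,-40],"spin":0.011},
  {"hand":-0.8,"slide":[2,12.6,-40],"spin":0.011},
  {"hand":-0.8,"slide":[2,12,-40],"spin":0.011},
  {"hand":-0.8,"slide":[2,11.7,-40],"spin":0.011},
  {"hand":-0.8,"slide":[2,11.3,-40],"spin":0.011},
  {"hand":-0.8,"slide":[2,11,-36],"spin":0.011},
  {"hand":-0.8,"slide":[0,0,0],"spin":0},
])

```text
time: 17.95
tool_pos: [0.4959, 0.0729, 0.1736]
tool_rot: [1.498, 1.065, -0.051]
contact_force: [-1.3, 0.1, -2.1]
opening: 0.0233
```

```bash
cat > pos.py <<'E'
from h import *
C=np.array([.5875,.0925]); YAW=np.radians(1.6)
m_f=np.array([-np.sin(YAW),np.cos(YAW),0]); x_f=np.array([np.cos(YAW),np.sin(YAW),0])
def status(gd=.0084,out=True):
    o,p,R=st(); G=p-gd*R[:,0]; v=G-np.array([C[0],C[1],.102]); g=np.array([v@x_f,v@m_f,v[2]])*1000
    print("G_t",g.round(1),"F",o["contact_force"].round(1),"tq",o["torque"].round(2),"open",round(o["opening"],4),"t",round(o["time"],2),"q",o["qpos"].round(2))
    n=R[:,0]; print("tilt",np.degrees(np.arccos(-n[2])).round(1),"az",np.degrees(np.arctan2(n[1],n[0])).round(1),"spin need",round(float(np.arctan(R[:,1]@m_f/-(R[:,2]@m_f))),3),"z.m",round(float(R[:,2]@m_f),3),"p",p.round(4))
    # tool-frame unit moves for fixture x,y,z 10mm
    print("per10 x",(R.T@x_f*10).round(1),"y",(R.T@m_f*10).round(1),"z",(R.T@[0,0,10]).round(1))
    return o,p,R,g
def to(gt,n=1):
    o,p,R,g=status(); d=(np.asarray(gt)-g); w=d[0]*x_f+d[1]*m_f+np.array([0,0,d[2]])
    print("to",gt,"rows",n,":",(R.T@w/n).round(1))
if __name__=="__main__":
    import sys; a=[float(x) for x in sys.argv[1:]]
    if len(a)>=3: to(a[:3],int(a[3]) if len(a)>3 else 1)
    else: status()
E
python3 pos.py 0 18 47 3
```

```text
G_t [-96.1 -16.7  78.9] F [-1.3  0.1 -2.1] tq [-0.04  0.39  0.01] open 0.0233 t 17.95 q [ 0.01  0.15  2.09 -0.08  0.4   0.06]
tilt 29.0 az -2.9 spin need 0.004 z.m -0.999 p [0.4959 0.0729 0.1736]
per10 x [ 4.8  8.8 -0.2] y [ -0.4   0.  -10. ] z [-8.7  4.8  0.4]
to [0.0, 18.0, 47.0] rows 3 : [ 24.3  22.9 -12.4]
```

>>> send_rows([
  {"hand":-0.8,"slide":[0,0,-35],"spin":0.004},
  {"hand":-0.8,"slide":[22,23,0],"spin":0},
  {"hand":-0.8,"slide":[24,23,0],"spin":0},
])

```text
time: 18.25
tool_pos: [0.556, 0.1114, 0.1544]
tool_rot: [1.501, 1.065, -0.047]
contact_force: [0.8, -0.4, -1.7]
opening: 0.0235
```

```bash
python3 pos.py 0 18 47 1; python3 - <<'E'
from h import *
from cell import vision
snap("w12.png")
p=vision.read_camera("scene"); cv2.imwrite("pics/s12.png",cv2.resize(p["pixels"][130:280,150:370],None,fx=3.6,fy=3.6,interpolation=cv2.INTER_CUBIC))
E
```

```text
G_t [-35.   20.   59.8] F [ 0.8 -0.4 -1.7] tq [ 0.02  0.34 -0.06] open 0.0235 t 18.25 q [ 0.1   0.29  1.96 -0.19  0.4   0.24]
tilt 29.0 az -2.7 spin need 0.004 z.m -0.999 p [0.556  0.1114 0.1544]
per10 x [ 4.8  8.8 -0.1] y [ -0.4   0.  -10. ] z [-8.7  4.8  0.3]
to [0.0, 18.0, 47.0] rows 1 : [28.2 24.4  1.1]
```

View pics/w12.png

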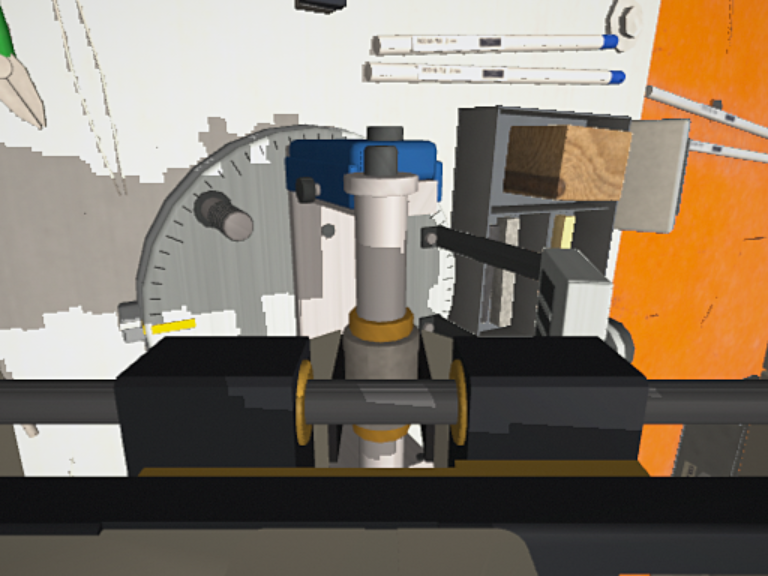

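View pics/s12.png

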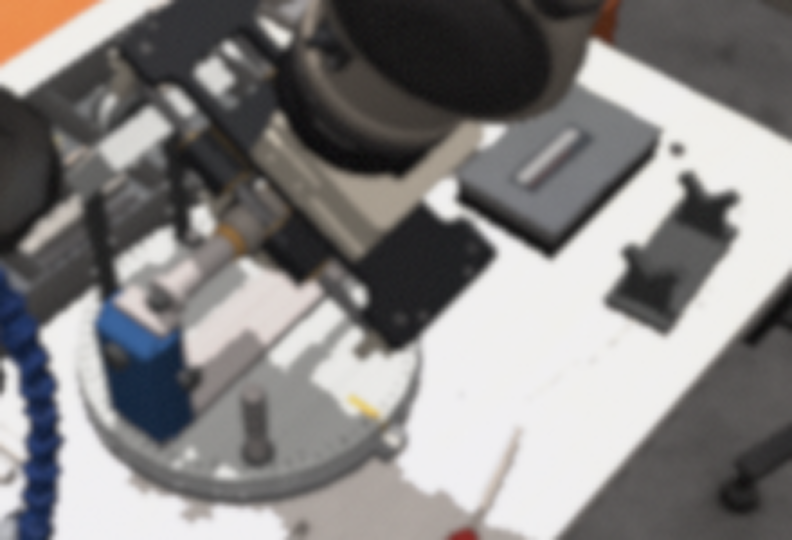

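```bash
python3 - <<'E'
from h import *
from pos import C,x_f,m_f
d=np.load("w12.npz");W=world(d["z"],d["K"],d["T"]); v=W-np.array([C[0],C[1],.102]); X=v@x_f*1000;Y=v@m_f*1000;Z=v[...,2]*1000
m=(Z>50)&(X>25)&(X<90)&(abs(Y)<60); 
u,w=np.where(m)[::-1]
print(m.sum(), "X",np.percentile(X[m],[0,2,10,50,90,100]).round(1),"Z",np.percentile(Z[m],[0,10,50,90,100]).round(1),"Y",Y[m].min(),Y[m].max())
i=np.argsort(X[m])[:10]; print(np.c_[X[m],Y[m],Z[m]][i].round(1))
# head face & top
for nm,q in {"white top L":(320,200),"blue top back":(430,165),"blue front":(300,160),"disc":(400,330),"channel":(320,300),"inner bottom":(335,195)}.items():
    a=(int(q[1]/1.5),int(q[0]/1.5)); print(nm,X[a].round(1),Y[a].round(1),Z[a].round(1))
m=(Z>5)&(Z<25)&(Y>55)&(Y<110)&(abs(X)<40); print("head top: X",X[m].min(),X[m].max(),"Y",np.percentile(Y[m],[0,2,5,50,100]),"Zmax",np.percentile(Z[m],[50,90,98]))
E
```

```text
2112 X [38.5 39.5 41.1 48.1 67.2 90. ] Z [50.1 56.  71.3 78.6 80.4] Y -0.7777034791291135 44.78746948189415
[[38.5 28.4 71.2]
 [38.7 42.2 71.2]
 [38.9 38.5 70.9]
 [38.9 36.  70.5]
 [38.9 31.9 71.1]
 [38.9 25.  70.7]
 [38.9 38.1 71.6]
 [39.  39.8 71.3]
 [39.  41.3 72.5]
 [39.  31.1 70.4]]
white top L -22.9 67.9 -19.8
blue top back 15.8 83.9 11.2
blue front -22.5 84.8 -44.3
disc -35.2 39.7 72.0
channel -6.1 1.9 -67.2
inner bottom -22.6 71.7 -3.2
head top: X -23.7719817081201 23.0956500415379 Y [63.37298972 64.5773292  66.2331285  84.43575398 99.82639187] Zmax [11.31629371 14.43263271 15.03267975]
```

>>> send_rows([
  {"hand":-0.8,"slide":[12,14,0.5],"spin":0.004},
  {"hand":-0.8,"slide":[13,12,0.5],"spin":0},
  {"hand":-0.8,"slide":[0,0,0],"spin":0},
])

```text
time: 18.65
tool_pos: [0.5914, 0.1074, 0.142]
tool_rot: [1.503, 1.07, -0.052]
contact_force: [-0.1, -0.1, -3.3]
opening: 0.0238
```

```bash
python3 pos.py 0 17 32 2
```

```text
G_t [ 0.3 15.1 47.3] F [-0.1 -0.1 -3.3] tq [ 0.01  0.39 -0.04] open 0.0238 t 18.65 q [ 0.09  0.37  1.88 -0.17  0.4   0.21]
tilt 28.7 az -3.0 spin need -0.003 z.m -0.999 p [0.5914 0.1074 0.142 ]
per10 x [ 4.8  8.8 -0.2] y [ -0.4  -0.  -10. ] z [-8.8  4.8  0.3]
to [0.0, 17.0, 32.0] rows 2 : [ 6.6 -3.8 -1.2]
```

>>> send_rows([
  {"hand":-0.8,"slide":[6.6,-3.8,-1.2],"spin":0},
  {"hand":-0.8,"slide":[6.6,-3.8,-1.2],"spin":0},
  {"hand":-0.8,"slide":[0,0,0],"spin":0},
], grip_force=25)

```text
time: 18.95
tool_pos: [0.588, 0.1081, 0.1249]
tool_rot: [1.502, 1.073, -0.054]
contact_force: [-0.6, -0.3, -3.3]
opening: 0.024
```

```bash
python3 pos.py -5 17 22 2
```

```text
G_t [-3.1 15.9 30.3] F [-0.6 -0.3 -3.3] tq [-0.03  0.42 -0.01] open 0.024 t 18.95 q [ 0.09  0.39  1.91 -0.2   0.36  0.24]
tilt 28.5 az -3.1 spin need -0.004 z.m -0.999 p [0.588  0.1081 0.1249]
per10 x [ 4.8  8.8 -0.2] y [ -0.4  -0.  -10. ] z [-8.8  4.8  0.3]
to [-5.0, 17.0, 22.0] rows 2 : [ 3.2 -2.8 -0.7]
```

>>> send_rows([
  {"hand":-0.8,"slide":[3.2,-2.5,-0.7],"spin":0},
  {"hand":-0.8,"slide":[3.2,-2.5,-0.7],"spin":0},
  {"hand":-0.8,"slide":[3.2,-2.5,0],"spin":0},
])

```text
time: 19.25
tool_pos: [0.5857, 0.1094, 0.1132]
tool_rot: [1.503, 1.071, -0.053]
contact_force: [3.2, -2.5, 3.6]
opening: 0.0235
```

```bash
python3 pos.py -7 17 15 1; python3 - <<'E'
from h import *
snap("w13.png")
E
```

```text
G_t [-5.3 17.3 18.6] F [ 3.2 -2.5  3.6] tq [-0.06 -0.35 -0.26] open 0.0235 t 19.25 q [ 0.09  0.41  1.93 -0.22  0.32  0.27]
tilt 28.6 az -3.0 spin need -0.003 z.m -0.999 p [0.5857 0.1094 0.1132]
per10 x [ 4.8  8.8 -0.2] y [ -0.4  -0.  -10. ] z [-8.8  4.8  0.3]
to [-7.0, 17.0, 15.0] rows 1 : [ 2.4 -3.2  0.2]
```

View pics/w13.png

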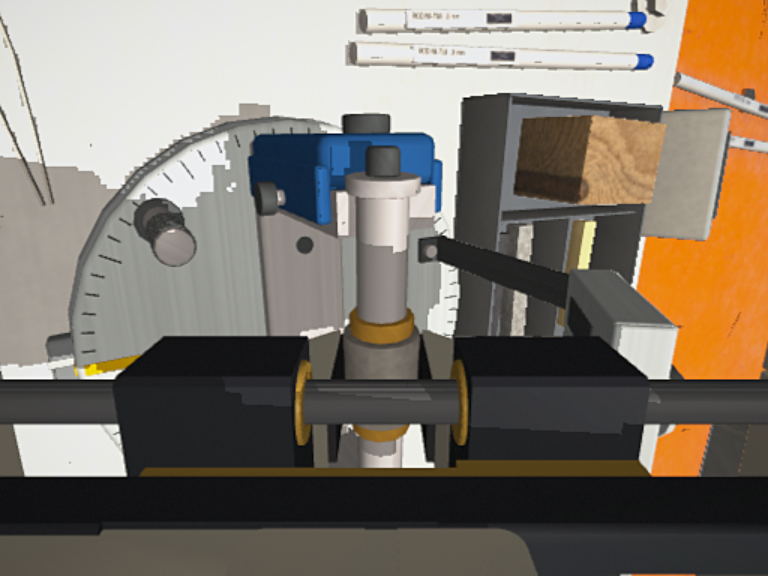

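```bash
cat > ax.py <<'E'
from h import *
from pos import C,x_f,m_f
import sys
def axis(fn):
    """mandrel axis in tool frame from wrist depth: barrel strip between ring and shoulder"""
    d=np.load(fn); K=d["K"]; z=d["z"]; 
    from cell import vision
    Tt=np.load("Ttc.npy")
    v,u=np.mgrid[0:384,0:512]; P=np.stack([(u-K[2])/K[0]*z,(v-K[3])/K[1]*z,z,np.ones_like(z)],-1)@Tt.T; P=P[...,:3]*1000
    m=(z>0)&(abs(P[...,1])<12)&(P[...,0]>-45)&(P[...,0]<30)&(P[...,2]<-22)&(P[...,2]>-80)
    out=[]
    for zz in np.arange(-80,-20,4):
        q=P[m&(P[...,2]>=zz)&(P[...,2]<zz+4)]
        if len(q)>8:
            # top-of-barrel height = most negative x near centre
            c=q[abs(q[:,1]-np.median(q[:,1]))<2.5]
            out.append([zz+2,np.median(c[:,0]),(q[:,1].min()+q[:,1].max())/2,len(q)])
    out=np.array(out); print(out.round(1)); 
    s=out[(out[:,0]>-60)&(out[:,0]<-30)]
    k=np.polyfit(s[:,0],s[:,1],1); print("slope dx/dz",k[0].round(3),"pitch deg (plain towards -n positive)",np.degrees(np.arctan(k[0])).round(2))
axis(sys.argv[1])
E
python3 - <<'E'
from h import *
from cell import vision
P=vision.read_camera("wrist"); np.save("Ttc.npy",P["T_tool_cam"])
E
for f in w11 w12 w13; do python3 ax.py $f.npz; done
```

```text
[[-7.40e+01 -1.75e+01 -1.00e-01  6.30e+01]
 [-7.00e+01 -1.84e+01 -1.00e-01  2.27e+02]
 [-6.60e+01 -1.83e+01  1.00e-01  3.73e+02]
 [-6.20e+01 -2.38e+01  1.00e-01  4.74e+02]
 [-5.80e+01 -2.05e+01  1.00e-01  3.09e+02]
 [-5.40e+01 -2.02e+01  1.00e-01  3.24e+02]
 [-5.00e+01 -1.99e+01 -2.00e-01  3.16e+02]
 [-4.60e+01 -1.99e+01 -2.00e-01  3.13e+02]
 [-4.20e+01 -1.95e+01 -2.00e-01  2.98e+02]
 [-3.80e+01 -1.93e+01  1.00e-01  2.91e+02]
 [-3.40e+01 -1.91e+01  0.00e+00  2.82e+02]
 [-3.00e+01 -1.89e+01  1.00e-01  2.78e+02]
 [-2.60e+01 -1.84e+01  1.00e-01  2.78e+02]
 [-2.20e+01 -1.85e+01 -0.00e+00  1.56e+02]]
slope dx/dz 0.057 pitch deg (plain towards -n positive) 3.26
[[-7.40e+01 -1.70e+01 -1.00e-01  6.30e+01]
 [-7.00e+01 -1.82e+01 -1.00e-01  2.28e+02]
 [-6.60e+01 -1.84e+01  1.00e-01  3.78e+02]
 [-6.20e+01 -2.36e+01  1.00e-01  4.69e+02]
 [-5.80e+01 -2.04e+01  1.00e-01  3.16e+02]
 [-5.40e+01 -2.02e+01  0.00e+00  3.23e+02]
 [-5.00e+01 -2.01e+01 -2.00e-01  3.11e+02]
 [-4.60e+01 -1.97e+01 -2.00e-01  3.11e+02]
 [-4.20e+01 -1.96e+01 -2.00e-01  3.00e+02]
 [-3.80e+01 -1.94e+01  1.00e-01  2.87e+02]
 [-3.4
[... 234 characters left out ...]
0e+01 -1.00e-01 -1.00e-01  3.21e+02]
 [-7.40e+01 -4.00e+00  0.00e+00  4.55e+02]
 [-7.00e+01 -2.04e+01  1.00e-01  4.75e+02]
 [-6.60e+01 -2.04e+01 -1.00e-01  5.60e+02]
 [-6.20e+01 -2.58e+01 -4.00e-01  5.16e+02]
 [-5.80e+01 -2.25e+01 -2.00e-01  4.12e+02]
 [-5.40e+01 -2.20e+01 -1.00e-01  4.62e+02]
 [-5.00e+01 -2.16e+01 -1.00e-01  4.56e+02]
 [-4.60e+01 -2.14e+01 -1.00e-01  3.55e+02]
 [-4.20e+01 -2.09e+01  3.00e-01  3.02e+02]
 [-3.80e+01 -2.06e+01  3.00e-01  3.04e+02]
 [-3.40e+01 -2.02e+01  2.00e-01  2.89e+02]
 [-3.00e+01 -1.98e+01 -0.00e+00  2.78e+02]
 [-2.60e+01 -1.94e+01  3.00e-01  2.66e+02]
 [-2.20e+01 -1.93e+01 -4.00e-01  1.49e+02]]
slope dx/dz 0.093 pitch deg (plain towards -n positive) 5.31
```

>>> send_rows([
  {"hand":-0.8,"slide":[3,-2.5,0],"spin":0},
  {"hand":-0.8,"slide":[3,-2.5,0],"spin":0},
])

```text
time: 19.55
tool_pos: [0.5873, 0.1093, 0.1082]
tool_rot: [1.507, 1.063, -0.05]
contact_force: [2.7, -1.5, 3.4]
opening: 0.0237
```

```bash
python3 pos.py -7 17 12.3 1; python3 - <<'E'
from h import *
snap("w14.png")
E
python3 ax.py w14.npz | tail -1
```

```text
G_t [-3.8 17.1 13.5] F [ 2.7 -1.5  3.4] tq [ 0.08 -0.47 -0.23] open 0.0237 t 19.55 q [ 0.09  0.42  1.93 -0.24  0.3   0.29]
tilt 29.1 az -2.9 spin need -0.004 z.m -0.999 p [0.5873 0.1093 0.1082]
per10 x [ 4.8  8.7 -0.2] y [ -0.4  -0.  -10. ] z [-8.7  4.9  0.3]
to [-7.0, 17.0, 12.3] rows 1 : [-0.4 -3.4  0.2]
slope dx/dz 0.268 pitch deg (plain towards -n positive) 14.98
```

```bash
python3 ax.py w14.npz
```

```text
[[-7.80e+01 -5.00e+00  1.00e-01  3.58e+02]
 [-7.40e+01 -9.20e+00  0.00e+00  5.02e+02]
 [-7.00e+01 -2.74e+01 -0.00e+00  5.16e+02]
 [-6.60e+01 -2.69e+01 -1.00e-01  5.52e+02]
 [-6.20e+01 -3.16e+01  0.00e+00  6.28e+02]
 [-5.80e+01 -3.17e+01  0.00e+00  4.71e+02]
 [-5.40e+01 -2.81e+01 -1.00e-01  4.88e+02]
 [-5.00e+01 -2.70e+01 -1.00e-01  4.83e+02]
 [-4.60e+01 -2.65e+01 -1.00e-01  3.86e+02]
 [-4.20e+01 -2.58e+01  9.00e-01  3.10e+02]
 [-3.80e+01 -2.49e+01  9.00e-01  3.03e+02]
 [-3.40e+01 -2.42e+01  9.00e-01  2.94e+02]
 [-3.00e+01 -2.34e+01  7.00e-01  2.84e+02]
 [-2.60e+01 -2.25e+01  7.00e-01  2.66e+02]
 [-2.20e+01 -2.18e+01  3.00e-01  1.57e+02]]
slope dx/dz 0.268 pitch deg (plain towards -n positive) 14.98
```

View pics/w14.png

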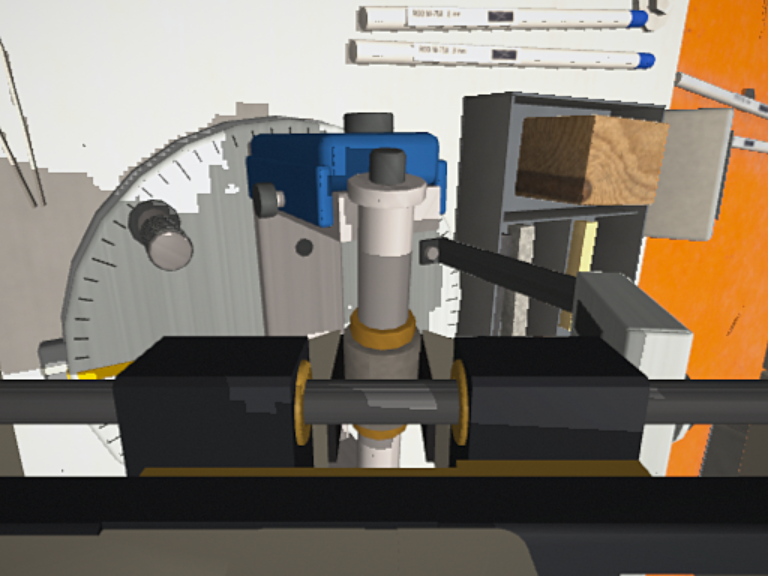

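```bash
sed -i 's/gd=.0084/gd=.009/' pos.py; python3 pos.py -7 16 12.3 1
```

```text
G_t [-4.5 17.1 13.4] F [ 3.8 -0.5  3.2] tq [ 0.13 -0.45 -0.21] open 0.0238 t 19.6 q [ 0.09  0.42  1.94 -0.24  0.3   0.29]
tilt 29.0 az -2.9 spin need -0.004 z.m -0.999 p [0.5869 0.1092 0.1076]
per10 x [ 4.8  8.7 -0.2] y [ -0.4  -0.  -10. ] z [-8.7  4.8  0.3]
to [-7.0, 16.0, 12.3] rows 1 : [-0.2 -2.8  1.1]
```

>>> send_rows([
  {"hand":-0.8,"slide":[0.5,-2.6,0.5],"spin":0},
  {"hand":-0.8,"slide":[1.0,-1.5,0.5],"spin":0},
])

```text
time: 19.8
tool_pos: [0.5857, 0.1085, 0.1058]
tool_rot: [1.509, 1.06, -0.049]
contact_force: [3.4, 1.4, 3.3]
opening: 0.0238
```

```bash
python3 pos.py -7 16 12.3 1; python3 - <<'E'
from h import *
snap("w15.png")
E
python3 ax.py w15.npz | tail -9
```

```text
G_t [-5.7 16.4 11.6] F [3.4 1.4 3.3] tq [ 0.43 -0.49  0.01] open 0.0238 t 19.8 q [ 0.09  0.42  1.94 -0.25  0.28  0.3 ]
tilt 29.3 az -2.8 spin need -0.005 z.m -0.999 p [0.5857 0.1085 0.1058]
per10 x [ 4.9  8.7 -0.2] y [ -0.4  -0.  -10. ] z [-8.7  4.9  0.3]
to [-7.0, 16.0, 12.3] rows 1 : [-1.2 -0.8  0.5]
 [-5.00e+01 -3.01e+01  0.00e+00  4.80e+02]
 [-4.60e+01 -2.91e+01 -1.00e-01  3.77e+02]
 [-4.20e+01 -2.82e+01  1.10e+00  3.22e+02]
 [-3.80e+01 -2.72e+01  1.10e+00  3.10e+02]
 [-3.40e+01 -2.62e+01  9.00e-01  2.96e+02]
 [-3.00e+01 -2.50e+01  9.00e-01  2.84e+02]
 [-2.60e+01 -2.39e+01  7.00e-01  2.71e+02]
 [-2.20e+01 -2.32e+01  3.00e-01  1.39e+02]]
slope dx/dz 0.33 pitch deg (plain towards -n positive) 18.28
```

>>> send_rows([
  {"hand":-0.8,"slide":[-3.4,-0.9,0.5],"spin":0.005},
  {"hand":-0.8,"slide":[0,0,0],"spin":0},
], grip_force=45)

```text
time: 20.05
tool_pos: [0.581, 0.1079, 0.1065]
tool_rot: [1.511, 1.066, -0.051]
contact_force: [1.8, 0.4, 0.3]
opening: 0.0237
```

```bash
python3 pos.py -8 16 14.3 1; python3 - <<'E'
from h import *
snap("w16.png")
E
python3 ax.py w16.npz | tail -9
```

```text
G_t [-10.5  15.9  12.4] F [1.8 0.4 0.3] tq [ 0.24 -0.05  0.01] open 0.0237 t 20.05 q [ 0.09  0.41  1.95 -0.24  0.29  0.3 ]
tilt 28.9 az -2.9 spin need -0.01 z.m -0.999 p [0.581  0.1079 0.1065]
per10 x [ 4.8  8.8 -0.3] y [ -0.4  -0.1 -10. ] z [-8.8  4.8  0.3]
to [-8.0, 16.0, 14.3] rows 1 : [-0.5  3.1 -0.1]
 [-5.00e+01 -2.95e+01  0.00e+00  4.40e+02]
 [-4.60e+01 -2.83e+01 -1.30e+00  3.49e+02]
 [-4.20e+01 -2.74e+01  1.10e+00  3.13e+02]
 [-3.80e+01 -2.65e+01  1.00e+00  3.08e+02]
 [-3.40e+01 -2.55e+01  7.00e-01  2.86e+02]
 [-3.00e+01 -2.46e+01  7.00e-01  2.82e+02]
 [-2.60e+01 -2.35e+01  7.00e-01  2.67e+02]
 [-2.20e+01 -2.28e+01  1.00e-01  1.47e+02]]
slope dx/dz 0.317 pitch deg (plain towards -n positive) 17.58
```

>>> send_rows([
  {"hand":-0.8,"slide":[1.7,3.9,0],"spin":-0.008},
  {"hand":-0.8,"slide":[0,0,0],"spin":0},
])

```text
time: 20.3
tool_pos: [0.5842, 0.1079, 0.106]
tool_rot: [1.501, 1.068, -0.052]
contact_force: [2.1, 0.4, 2.4]
opening: 0.0238
```

```bash
python3 pos.py -7 9 12 1
```

```text
G_t [-7.1 15.8 11.9] F [2.1 0.4 2.4] tq [ 0.21 -0.33 -0.09] open 0.0238 t 20.3 q [ 0.09  0.42  1.94 -0.24  0.3   0.28]
tilt 28.8 az -3.0 spin need -0.0 z.m -0.999 p [0.5842 0.1079 0.106 ]
per10 x [ 4.8  8.8 -0.2] y [ -0.4  -0.  -10. ] z [-8.8  4.8  0.3]
to [-7.0, 9.0, 12.0] rows 1 : [0.2 0.2 6.8]
```

>>> send_rows([
  {"hand":-0.8,"slide":[0.7,0,3],"spin":0},
  {"hand":-0.8,"slide":[0.7,0,3],"spin":0},
  {"hand":-0.8,"slide":[0.7,0,3],"spin":0},
])

```text
time: 20.6
tool_pos: [0.5861, 0.0993, 0.105]
tool_rot: [1.503, 1.066, -0.049]
contact_force: [-1.1, 3.5, 3.9]
opening: 0.0236
```

```bash
python3 pos.py -6 4 11 1
```

```text
G_t [-5.6  7.1 10.9] F [-1.1  3.5  3.9] tq [0.88 0.12 0.24] open 0.0236 t 20.6 q [ 0.07  0.42  1.94 -0.2   0.29  0.23]
tilt 28.9 az -2.8 spin need 0.001 z.m -0.999 p [0.5861 0.0993 0.105 ]
per10 x [ 4.8  8.8 -0.2] y [ -0.4   0.  -10. ] z [-8.8  4.8  0.3]
to [-6.0, 4.0, 11.0] rows 1 : [-0.2 -0.3  3.1]
```

>>> send_rows([
  {"hand":-0.8,"slide":[-1.0,-2.0,0],"spin":0},
  {"hand":-0.8,"slide":[0,0,0.5],"spin":0},
])

```text
time: 20.8
tool_pos: [0.5845, 0.098, 0.1057]
tool_rot: [1.503, 1.065, -0.05]
contact_force: [-0.6, 3.3, 1.9]
opening: 0.0235
```

```bash
python3 pos.py; python3 - <<'E'
from h import *
snap("w17.png")
from cell import vision
p=vision.read_camera("scene"); cv2.imwrite("pics/s17.png",cv2.resize(p["pixels"][150:230,160:270],None,fx=7,fy=7,interpolation=cv2.INTER_CUBIC))
E
python3 ax.py w17.npz | tail -9
```

```text
G_t [-7.2  5.9 11.5] F [-0.6  3.3  1.9] tq [0.63 0.31 0.29] open 0.0235 t 20.8 q [ 0.07  0.41  1.95 -0.2   0.28  0.23]
tilt 29.0 az -2.9 spin need -0.001 z.m -0.999 p [0.5845 0.098  0.1057]
per10 x [ 4.8  8.8 -0.2] y [ -0.4  -0.  -10. ] z [-8.7  4.8  0.3]
 [-5.00e+01 -3.09e+01  9.00e-01  3.58e+02]
 [-4.60e+01 -2.99e+01  9.00e-01  3.40e+02]
 [-4.20e+01 -2.87e+01  7.00e-01  3.20e+02]
 [-3.80e+01 -2.77e+01  7.00e-01  3.09e+02]
 [-3.40e+01 -2.65e+01  5.00e-01  2.93e+02]
 [-3.00e+01 -2.55e+01  8.00e-01  2.79e+02]
 [-2.60e+01 -2.43e+01  5.00e-01  2.60e+02]
 [-2.20e+01 -2.35e+01 -1.00e-01  1.49e+02]]
slope dx/dz 0.355 pitch deg (plain towards -n positive) 19.53
```

View pics/s17.png

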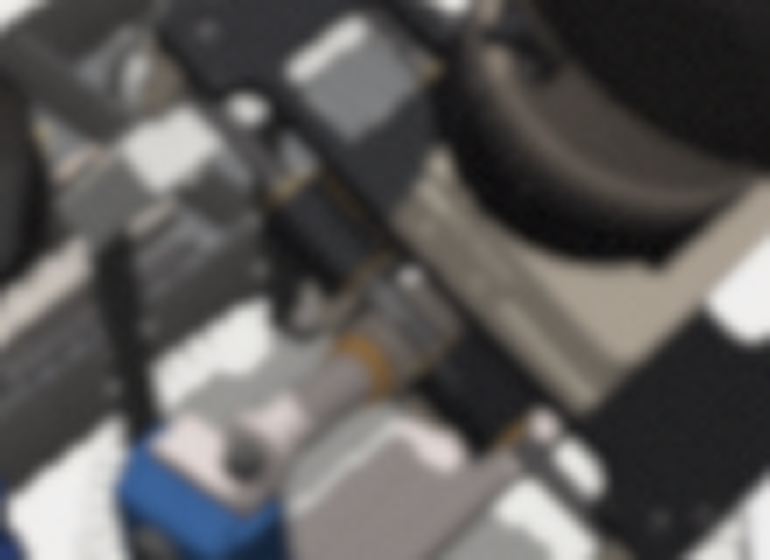

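View pics/w17.png

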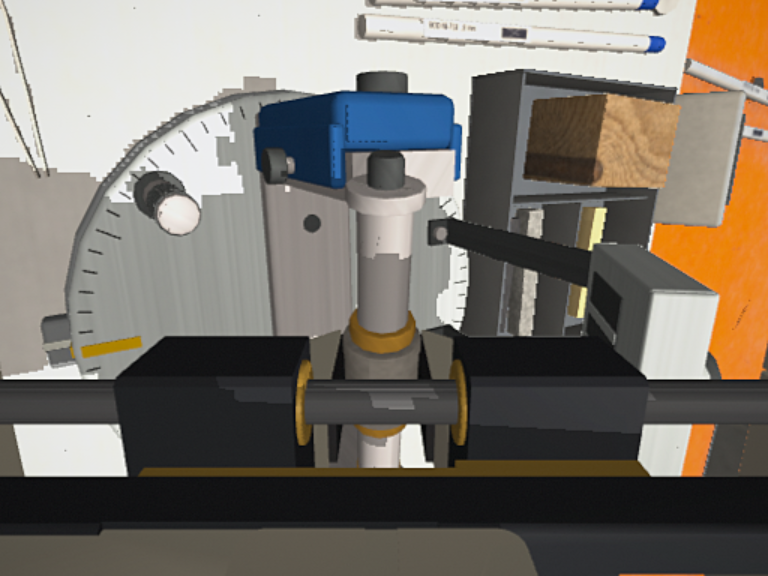

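>>> send_rows([
  {"hand":-0.8,"slide":[0,0,-4.5],"spin":0},
  {"hand":-0.8,"slide":[-5,0.4,-1],"spin":0},
  {"hand":-0.8,"slide":[0,0,0],"spin":0},
])

```text
time: 21.2
tool_pos: [0.5806, 0.1032, 0.1086]
tool_rot: [1.499, 1.07, -0.054]
contact_force: [0.1, 0.5, -2.7]
opening: 0.0234
```

```bash
python3 pos.py; python3 - <<'E'
from h import *
snap("w18.png")
E
python3 ax.py w18.npz | tail -9; python3 pos.py | head -1
```

```text
G_t [-10.9  11.2  14.4] F [ 0.1  0.5 -2.7] tq [-0.04  0.4   0.01] open 0.0234 t 21.2 q [ 0.08  0.4   1.95 -0.22  0.3   0.26]
tilt 28.7 az -3.1 spin need -0.0 z.m -0.999 p [0.5806 0.1032 0.1086]
per10 x [ 4.8  8.8 -0.2] y [ -0.4  -0.  -10. ] z [-8.8  4.8  0.3]
 [-5.00e+01 -2.92e+01  9.00e-01  3.52e+02]
 [-4.60e+01 -2.82e+01  7.00e-01  3.32e+02]
 [-4.20e+01 -2.73e+01  7.00e-01  3.23e+02]
 [-3.80e+01 -2.64e+01  5.00e-01  3.07e+02]
 [-3.40e+01 -2.52e+01  5.00e-01  2.91e+02]
 [-3.00e+01 -2.45e+01  7.00e-01  2.77e+02]
 [-2.60e+01 -2.34e+01  5.00e-01  2.63e+02]
 [-2.20e+01 -2.28e+01  2.00e-01  1.48e+02]]
slope dx/dz 0.33 pitch deg (plain towards -n positive) 18.27
G_t [-11.1  11.1  14. ] F [-0.7  0.2 -3.1] tq [-0.04  0.42  0.  ] open 0.0236 t 21.25 q [ 0.08  0.41  1.95 -0.22  0.3   0.26]
```

```bash
cat > tip.py <<'E'
from pos import *
def tips(slope,gd=9.4,z0=-.5,comp=0):
    o,p,R=st(); a=np.arctan(slope); m=np.array([-np.sin(a),0,-np.cos(a)]); o_=np.array([-gd,0,z0])
    for nm,L in [("sprung",-78+comp),("sleeve",0),("shoulder",64.5),("plain",72.5)]:
        w=p*1000+R@(o_+L*m)-np.array([C[0]*1000,C[1]*1000,102]); print(nm,np.round([w@x_f,w@m_f,w[2]],1))
    w=R@m; print("m_t",np.round([w@x_f,w@m_f,w[2]],3), "press dir tool (-m)",(-m).round(3))
import sys
tips(float(sys.argv[1]),comp=float(sys.argv[2]) if len(sys.argv)>2 else 0)
E
python3 tip.py .231
```

```text
sprung [ -4.3 -65.    1.6]
sleeve [-11.2  11.7  14.4]
shoulder [-17.   75.   24.9]
plain [-17.7  82.9  26.3]
m_t [-0.089  0.982  0.164] press dir tool (-m) [ 0.225 -0.     0.974]
```

>>> send_rows([
  {"hand":-0.8,"slide":[0,0,-2],"spin":0},
  {"hand":-0.8,"slide":[2.9,3.4,0],"spin":0},
  {"hand":-0.8,"slide":[0,0,0],"spin":0},
])

```text
time: 21.55
tool_pos: [0.5843, 0.1054, 0.1063]
tool_rot: [1.498, 1.073, -0.054]
contact_force: [0.8, -0.8, 1.6]
opening: 0.0233
```

```bash
python3 pos.py; python3 tip.py .231
```

```text
G_t [-7.1 13.3 12.2] F [ 0.8 -0.8  1.6] tq [-0.02 -0.   -0.2 ] open 0.0233 t 21.55 q [ 0.09  0.41  1.94 -0.22  0.3   0.26]
tilt 28.5 az -3.1 spin need 0.0 z.m -0.999 p [0.5843 0.1054 0.1063]
per10 x [ 4.8  8.8 -0.2] y [ -0.4   0.  -10. ] z [-8.8  4.8  0.3]
sprung [ -0.3 -62.8  -0.2]
sleeve [-7.3 13.9 12.6]
shoulder [-13.1  77.2  23.1]
plain [-13.8  85.1  24.4]
m_t [-0.089  0.982  0.164] press dir tool (-m) [ 0.225 -0.     0.974]
```

>>> send_rows([
  {"hand":-0.8,"slide":[-0.4,0.6,3],"spin":0},
  {"hand":-0.8,"slide":[0.4,0,3],"spin":0},
  {"hand":-0.8,"slide":[0.6,0,2],"spin":0},
])

```text
time: 21.85
tool_pos: [0.5858, 0.0974, 0.1066]
tool_rot: [1.499, 1.072, -0.053]
contact_force: [-0.5, 1.7, 0.1]
opening: 0.0236
```

```bash
python3 pos.py; python3 - <<'E'
from h import *
snap("w19.png")
E
python3 ax.py w19.npz | tail -9; python3 tip.py .231
```

```text
G_t [-5.9  5.3 12.5] F [-0.5  1.7  0.1] tq [0.33 0.33 0.12] open 0.0236 t 21.85 q [ 0.07  0.41  1.94 -0.19  0.3   0.22]
tilt 28.6 az -3.0 spin need 0.001 z.m -0.999 p [0.5858 0.0974 0.1066]
per10 x [ 4.8  8.8 -0.2] y [ -0.4   0.  -10. ] z [-8.8  4.8  0.3]
 [-5.00e+01 -2.99e+01  9.00e-01  3.48e+02]
 [-4.60e+01 -2.91e+01  9.00e-01  3.39e+02]
 [-4.20e+01 -2.80e+01  7.00e-01  3.25e+02]
 [-3.80e+01 -2.70e+01  7.00e-01  2.99e+02]
 [-3.40e+01 -2.60e+01  7.00e-01  2.89e+02]
 [-3.00e+01 -2.51e+01  8.00e-01  2.77e+02]
 [-2.60e+01 -2.40e+01  5.00e-01  2.59e+02]
 [-2.20e+01 -2.30e+01 -1.00e-01  1.48e+02]]
slope dx/dz 0.336 pitch deg (plain towards -n positive) 18.59
sprung [  1.  -71.2  -0. ]
sleeve [-6.   5.4 12.8]
shoulder [-11.8  68.8  23.4]
plain [-12.5  76.7  24.7]
m_t [-0.09   0.982  0.164] press dir tool (-m) [ 0.225 -0.     0.974]
```

>>> send_rows([
  {"hand":-0.8,"slide":[0.6,-0.2,3],"spin":0},
  {"hand":-0.8,"slide":[0.6,-0.2,3],"spin":0},
  {"hand":-0.8,"slide":[0.6,-0.2,3],"spin":0},
  {"hand":-0.8,"slide":[0.6,-0.2,3],"spin":0},
])

```text
time: 22.3
tool_pos: [0.5866, 0.0848, 0.1043]
tool_rot: [1.5, 1.071, -0.051]
contact_force: [1.6, 5.8, -2.3]
opening: 0.0237
```

```bash
python3 pos.py; python3 - <<'E'
from h import *
snap("w20.png")
E
python3 ax.py w20.npz | tail -9
```

```text
G_t [-5.4 -7.3 10.2] F [ 1.6  5.8 -2.3] tq [0.97 0.12 0.73] open 0.0237 t 22.3 q [ 0.04  0.41  1.95 -0.15  0.28  0.15]
tilt 28.6 az -2.9 spin need 0.001 z.m -0.999 p [0.5866 0.0848 0.1043]
per10 x [ 4.8  8.8 -0.2] y [ -0.4   0.  -10. ] z [-8.8  4.8  0.3]
 [-5.00e+01 -3.02e+01  7.00e-01  3.43e+02]
 [-4.60e+01 -2.91e+01  7.00e-01  3.35e+02]
 [-4.20e+01 -2.81e+01  7.00e-01  3.23e+02]
 [-3.80e+01 -2.72e+01  5.00e-01  2.95e+02]
 [-3.40e+01 -2.60e+01  5.00e-01  2.96e+02]
 [-3.00e+01 -2.50e+01  3.00e-01  2.77e+02]
 [-2.60e+01 -2.40e+01  3.00e-01  2.77e+02]
 [-2.20e+01 -2.32e+01  1.00e-01  1.44e+02]]
slope dx/dz 0.342 pitch deg (plain towards -n positive) 18.9
```

>>> send_rows([
  {"hand":-0.8,"slide":[0.5,-0.3,3],"spin":0},
  {"hand":-0.8,"slide":[0.5,-0.3,2.5],"spin":0},
])

```text
time: 22.55
tool_pos: [0.5871, 0.0801, 0.1038]
tool_rot: [1.501, 1.072, -0.049]
contact_force: [1.0, 8.6, -2.9]
opening: 0.0232
```

```bash
python3 pos.py; python3 - <<'E'
from h import *
snap("w21.png")
E
python3 ax.py w21.npz; python3 tip.py .25 16
```

```text
G_t [ -5.  -12.1   9.7] F [ 1.   8.6 -2.9] tq [1.41 0.25 0.87] open 0.0232 t 22.55 q [ 0.03  0.41  1.95 -0.13  0.28  0.12]
tilt 28.6 az -2.8 spin need 0.002 z.m -0.999 p [0.5871 0.0801 0.1038]
per10 x [ 4.8  8.8 -0.2] y [ -0.4   0.  -10. ] z [-8.8  4.8  0.3]
[[-7.80e+01 -1.76e+01 -1.00e-01  5.78e+02]
 [-7.40e+01 -1.93e+01 -1.00e-01  8.80e+01]
 [-7.00e+01 -3.11e+01  1.10e+00  2.51e+02]
 [-6.60e+01 -3.15e+01  5.00e-01  3.48e+02]
 [-6.20e+01 -3.25e+01  8.00e-01  6.15e+02]
 [-5.80e+01 -3.54e+01  9.00e-01  4.54e+02]
 [-5.40e+01 -3.13e+01  9.00e-01  3.64e+02]
 [-5.00e+01 -3.03e+01  9.00e-01  3.48e+02]
 [-4.60e+01 -2.93e+01  7.00e-01  3.32e+02]
 [-4.20e+01 -2.83e+01  7.00e-01  3.22e+02]
 [-3.80e+01 -2.73e+01  5.00e-01  3.12e+02]
 [-3.40e+01 -2.62e+01  5.00e-01  2.96e+02]
 [-3.00e+01 -2.51e+01  4.00e-01  2.72e+02]
 [-2.60e+01 -2.42e+01  2.00e-01  2.73e+02]
 [-2.20e+01 -2.34e+01  1.00e-01  1.47e+02]]
slope dx/dz 0.336 pitch deg (plain towards -n positive) 18.57
sprung [  1.  -72.4  -1.2]
sleeve [ -5.2 -11.7  10. ]
shoulder [-11.7  51.4  21.6]
plain [-12.5  59.2  23.1]
m_t [-0.101  0.978  0.181] press dir tool (-m) [ 0.243 -0.     0.97 ]
```

View pics/w21.png

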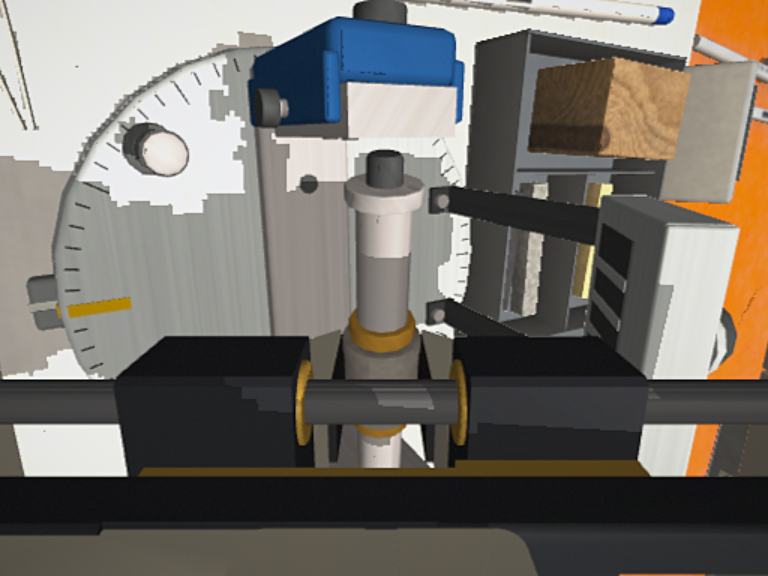

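>>> send_rows([
  {"hand":-0.8,"slide":[2.7,-0.1,-0.4],"spin":0},
  {"hand":-0.8,"slide":[2.7,-0.1,-0.4],"spin":0},
], grip_force=35)

```text
time: 22.8
tool_pos: [0.5895, 0.0819, 0.1002]
tool_rot: [1.501, 1.076, -0.048]
contact_force: [-2.0, 6.8, 2.0]
opening: 0.0238
```

```bash
python3 pos.py; python3 - <<'E'
from h import *
snap("w22.png")
E
python3 ax.py w22.npz|tail -9; python3 tip.py .2 16
```

```text
G_t [ -2.6 -10.3   6.1] F [-2.   6.8  2. ] tq [0.8  0.47 0.41] open 0.0238 t 22.8 q [ 0.03  0.43  1.94 -0.13  0.28  0.12]
tilt 28.3 az -2.7 spin need 0.003 z.m -0.999 p [0.5895 0.0819 0.1002]
per10 x [ 4.7  8.8 -0.1] y [ -0.4   0.  -10. ] z [-8.8  4.7  0.3]
 [-5.00e+01 -2.69e+01  1.20e+00  3.37e+02]
 [-4.60e+01 -2.60e+01  1.00e+00  3.28e+02]
 [-4.20e+01 -2.54e+01  1.00e+00  3.12e+02]
 [-3.80e+01 -2.46e+01  7.00e-01  2.93e+02]
 [-3.40e+01 -2.39e+01  8.00e-01  2.86e+02]
 [-3.00e+01 -2.30e+01  7.00e-01  2.75e+02]
 [-2.60e+01 -2.23e+01  5.00e-01  2.63e+02]
 [-2.20e+01 -2.16e+01  1.00e-01  1.65e+02]]
slope dx/dz 0.266 pitch deg (plain towards -n positive) 14.88
sprung [  2.2 -70.9  -2.5]
sleeve [-2.7 -9.7  6.2]
shoulder [-7.8 54.  15.3]
plain [-8.4 61.9 16.4]
m_t [-0.079  0.987  0.14 ] press dir tool (-m) [ 0.196 -0.     0.981]
```

>>> send_rows([
  {"hand":-0.8,"slide":[2.8,-0.3,0.2],"spin":0},
  {"hand":-0.8,"slide":[2.2,-0.3,0.4],"spin":0},
  {"hand":-0.8,"slide":[0.8,0,0.6],"spin":0},
])

```text
time: 23.15
tool_pos: [0.5913, 0.0822, 0.0964]
tool_rot: [1.501, 1.081, -0.046]
contact_force: [-2.6, 7.2, 3.7]
opening: 0.0235
```

```bash
python3 pos.py; python3 - <<'E'
from h import *
snap("w23.png")
E
python3 ax.py w23.npz|tail -13; python3 tip.py .1 16
```

```text
G_t [ -0.7 -10.    2.4] F [-2.6  7.2  3.7] tq [0.74 0.43 0.36] open 0.0235 t 23.15 q [ 0.03  0.43  1.94 -0.13  0.28  0.12]
tilt 28.1 az -2.7 spin need 0.004 z.m -0.999 p [0.5913 0.0822 0.0964]
per10 x [ 4.7  8.8 -0.1] y [ -0.3   0.  -10. ] z [-8.8  4.7  0.3]
 [-6.60e+01 -2.29e+01  1.00e+00  3.94e+02]
 [-6.20e+01 -2.81e+01  9.00e-01  5.19e+02]
 [-5.80e+01 -2.50e+01  7.00e-01  3.37e+02]
 [-5.40e+01 -2.43e+01  7.00e-01  3.45e+02]
 [-5.00e+01 -2.37e+01  5.00e-01  3.28e+02]
 [-4.60e+01 -2.32e+01  5.00e-01  3.22e+02]
 [-4.20e+01 -2.27e+01  5.00e-01  3.13e+02]
 [-3.80e+01 -2.22e+01  3.00e-01  2.92e+02]
 [-3.40e+01 -2.16e+01  5.00e-01  2.85e+02]
 [-3.00e+01 -2.10e+01  5.00e-01  2.77e+02]
 [-2.60e+01 -2.05e+01  5.00e-01  2.65e+02]
 [-2.20e+01 -2.01e+01  0.00e+00  1.72e+02]]
slope dx/dz 0.135 pitch deg (plain towards -n positive) 7.71
sprung [  1.2 -71.4  -0.8]
sleeve [-0.9 -9.5  2.6]
shoulder [-3.1 54.8  6.2]
plain [-3.4 62.8  6.6]
m_t [-0.034  0.998  0.055] press dir tool (-m) [ 0.1   -0.     0.995]
```

View pics/w23.png

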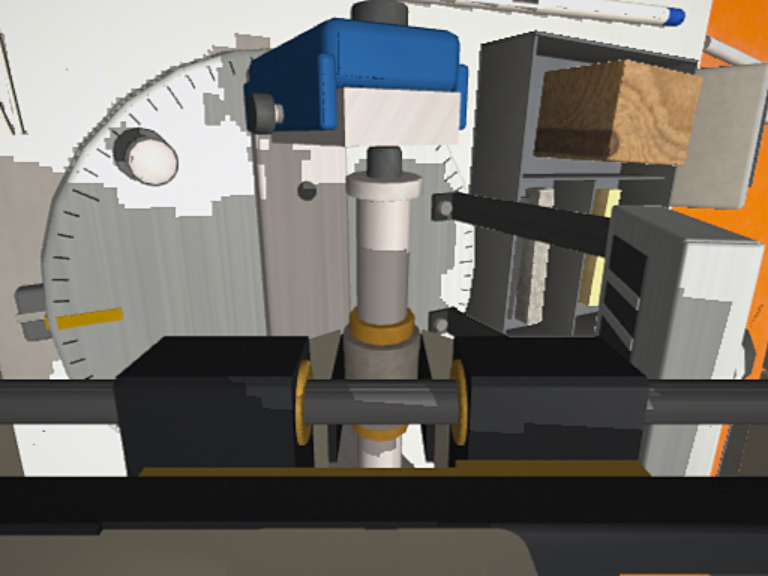

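```bash
python3 - <<'E'
from h import *
ims=[]
for f,(x0,y0) in [("w5.npz",(150,0)),("w6.npz",(155,0))]:
    d=np.load(f); ims.append(cv2.resize(d["pix"][y0:y0+60,x0:x0+50],None,fx=8,fy=10,interpolation=cv2.INTER_LANCZOS4))
cv2.imwrite("pics/hh.png",np.hstack(ims))
d=np.load("w3.npz"); cv2.imwrite("pics/hh3.png",cv2.resize(d["pix"][70:215,200:260],None,fx=12,fy=4,interpolation=cv2.INTER_LANCZOS4))
E
```

```text
(no output)
```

View pics/hh.png

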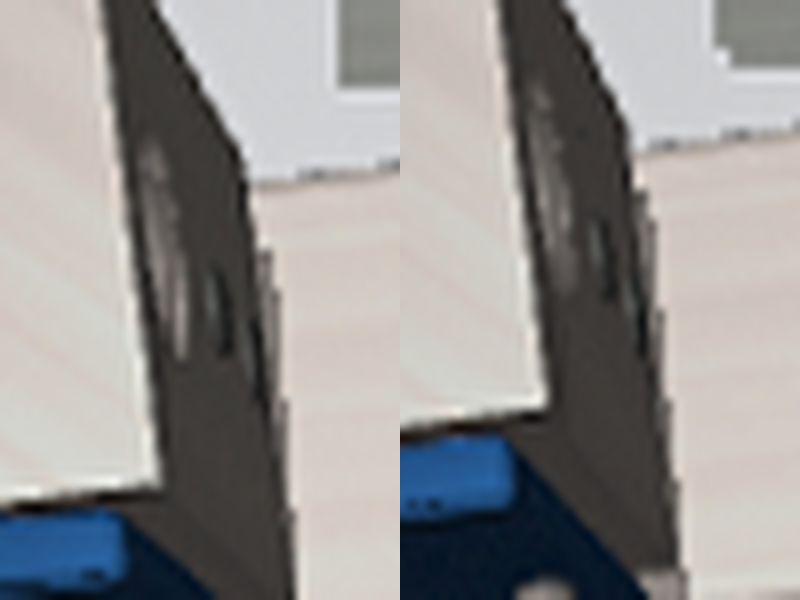

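View pics/hh3.png

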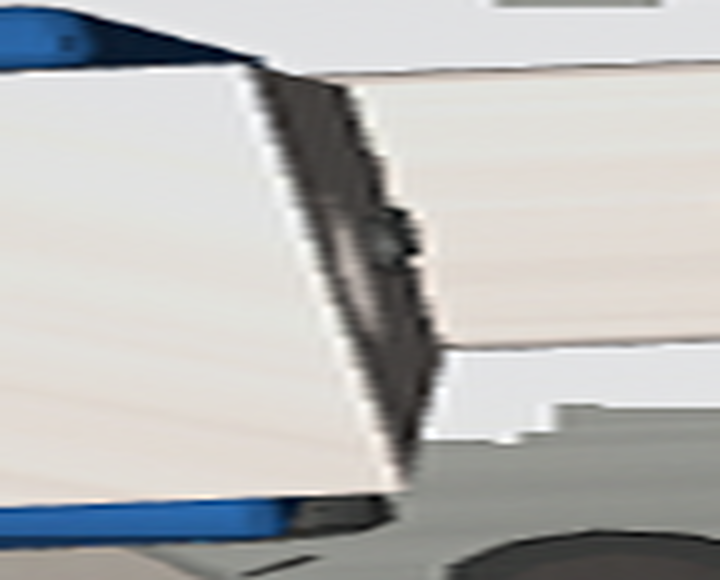

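```bash
python3 - <<'E'
from h import *
from pos import C
def an(fn,hole,edges,yaw,ztop=11.4):
    d=np.load(fn);K,T=d["K"],d["T"]; a=np.radians(yaw)
    xf=np.array([np.cos(a),np.sin(a),0]); mf=np.array([-np.sin(a),np.cos(a),0]); O=np.array([C[0],C[1],.102])
    yy=[]
    for e in edges:
        w=ray(e,K,T,.102+ztop/1000)-O; yy.append(w@mf*1000)
    Y=np.mean(yy); print("edge Y",np.round(yy,1))
    for hpx in hole:
        D=T[:3,:3]@np.array([(hpx[0]-K[2])/K[0],(hpx[1]-K[3])/K[1],1.]); o=T[:3,3]-O
        t=(Y/1000-o@mf)/(D@mf); w=o+t*D; print("hole x,z",(w@xf*1000).round(1),(w[2]*1000).round(1))
f=lambda x0,x,y:(x0+x/8-.45,y/10-.45)
an("w5.npz",[f(150,166,245),f(150,150,135),f(150,182,360),f(150,218,310),f(150,245,150)],[f(150,105,0),f(150,132,245),f(150,160,490)],2.6)
g=lambda x,y:f(155,x-400,y)
an("w6.npz",[g(553,185),g(538,80),g(572,290),g(602,260)],[g(498,0),g(523,205),g(548,410)],1.6)
h=lambda x,y:(200+x/12-.45,70+y/4-.45)
an("w3.npz",[h(352,260),h(335,200),h(380,330),h(395,235)],[h(250,65),h(400,490)],6.0)
E
```

```text
edge Y [63.9 64.  64. ]
hole x,z 0.5 -3.6
hole x,z 7.0 -2.0
hole x,z -6.5 -5.0
hole x,z 1.2 -27.0
hole x,z 19.1 -55.0
edge Y [64. 64. 64.]
hole x,z 1.0 -4.4
hole x,z 7.3 -3.1
hole x,z -5.1 -7.9
hole x,z 1.5 -27.4
edge Y [64.1 63.7]
hole x,z -0.6 -6.7
hole x,z 5.2 -7.7
hole x,z -8.2 -11.1
hole x,z -1.8 -51.4
```

>>> send_rows([
  {"hand":-0.8,"slide":[2.6,-0.4,1.2],"spin":0},
  {"hand":-0.8,"slide":[2.6,-0.3,1.0],"spin":0},
])

```text
time: 23.4
tool_pos: [0.5928, 0.0815, 0.0932]
tool_rot: [1.502, 1.085, -0.045]
contact_force: [-2.8, 8.4, 1.2]
opening: 0.0236
```

```bash
python3 pos.py; python3 - <<'E'
from h import *
snap("w24.png")
E
python3 ax.py w24.npz|tail -13; python3 tip.py .05 16
```

```text
G_t [  0.8 -10.9  -0.8] F [-2.8  8.4  1.2] tq [1.01 0.48 0.5 ] open 0.0236 t 23.4 q [ 0.03  0.44  1.93 -0.12  0.28  0.11]
tilt 27.8 az -2.6 spin need 0.005 z.m -0.999 p [0.5928 0.0815 0.0932]
per10 x [ 4.7  8.8 -0.1] y [ -0.3   0.  -10. ] z [-8.8  4.7  0.3]
 [-6.60e+01 -1.94e+01  5.00e-01  4.04e+02]
 [-6.20e+01 -2.46e+01  5.00e-01  4.66e+02]
 [-5.80e+01 -2.13e+01  5.00e-01  3.21e+02]
 [-5.40e+01 -2.11e+01  5.00e-01  3.25e+02]
 [-5.00e+01 -2.08e+01  3.00e-01  3.17e+02]
 [-4.60e+01 -2.05e+01  3.00e-01  3.13e+02]
 [-4.20e+01 -2.02e+01  3.00e-01  3.00e+02]
 [-3.80e+01 -2.00e+01  3.00e-01  3.02e+02]
 [-3.40e+01 -1.96e+01  2.00e-01  2.88e+02]
 [-3.00e+01 -1.94e+01  0.00e+00  2.74e+02]
 [-2.60e+01 -1.90e+01  3.00e-01  2.72e+02]
 [-2.20e+01 -1.87e+01  0.00e+00  1.94e+02]]
slope dx/dz 0.07 pitch deg (plain towards -n positive) 4.02
sprung [  1.5 -72.4  -1.4]
sleeve [  0.7 -10.4  -0.7]
shoulder [-0.1 54.1  0.1]
plain [-0.1 62.1  0.2]
m_t [-0.012  1.     0.012] press dir tool (-m) [ 0.05  -0.     0.999]
```

>>> send_rows([
  {"hand":-0.8,"slide":[1.6,-0.9,0.6],"spin":0.005},
  {"hand":-0.8,"slide":[0.6,-0.2,0.5],"spin":0},
])

```text
time: 23.65
tool_pos: [0.5934, 0.0818, 0.0921]
tool_rot: [1.508, 1.086, -0.042]
contact_force: [-1.8, 7.2, 1.3]
opening: 0.024
```

```bash
python3 pos.py; python3 - <<'E'
from h import *
snap("w25.png")
E
python3 ax.py w25.npz|tail -13; python3 tip.py .035 16
```

```text
G_t [  1.4 -10.6  -1.9] F [-1.8  7.2  1.3] tq [0.9  0.36 0.49] open 0.024 t 23.65 q [ 0.03  0.45  1.93 -0.11  0.28  0.11]
tilt 27.8 az -2.4 spin need 0.001 z.m -0.999 p [0.5934 0.0818 0.0921]
per10 x [ 4.6  8.9 -0.1] y [ -0.3   0.  -10. ] z [-8.8  4.6  0.3]
 [-6.60e+01 -1.82e+01  4.00e-01  3.95e+02]
 [-6.20e+01 -2.31e+01  3.00e-01  4.29e+02]
 [-5.80e+01 -2.02e+01  1.00e-01  3.20e+02]
 [-5.40e+01 -2.00e+01  3.00e-01  3.33e+02]
 [-5.00e+01 -1.98e+01  3.00e-01  3.12e+02]
 [-4.60e+01 -1.94e+01  3.00e-01  3.08e+02]
 [-4.20e+01 -1.93e+01  3.00e-01  2.93e+02]
 [-3.80e+01 -1.90e+01  0.00e+00  2.96e+02]
 [-3.40e+01 -1.88e+01  0.00e+00  2.88e+02]
 [-3.00e+01 -1.86e+01  0.00e+00  2.77e+02]
 [-2.60e+01 -1.86e+01  0.00e+00  2.78e+02]
 [-2.20e+01 -1.85e+01  1.00e-01  2.14e+02]]
slope dx/dz 0.058 pitch deg (plain towards -n positive) 3.32
sprung [  1.3 -72.1  -1.7]
sleeve [  1.2 -10.1  -1.6]
shoulder [ 1.  54.4 -1.5]
plain [ 1.  62.4 -1.5]
m_t [-0.002  1.     0.002] press dir tool (-m) [ 0.035 -0.     0.999]
```

>>> send_rows([
  {"hand":-0.8,"slide":[1.3,-1.3,0.5],"spin":0},
  {"hand":-0.8,"slide":[0.6,-0.5,0.4],"spin":0},
])

```text
time: 23.9
tool_pos: [0.5933, 0.0824, 0.0916]
tool_rot: [1.508, 1.087, -0.039]
contact_force: [-1.3, 7.3, 1.9]
opening: 0.0237
```

```bash
python3 pos.py; python3 - <<'E'
from h import *
snap("w26.png")
E
python3 ax.py w26.npz|tail -13; python3 tip.py .03 16
```

```text
G_t [  1.3 -10.   -2.4] F [-1.3  7.3  1.9] tq [0.88 0.3  0.47] open 0.0237 t 23.9 q [ 0.03  0.45  1.93 -0.11  0.28  0.1 ]
tilt 27.7 az -2.3 spin need 0.003 z.m -1.0 p [0.5933 0.0824 0.0916]
per10 x [ 4.6  8.9 -0.1] y [ -0.3   0.  -10. ] z [-8.9  4.6  0.3]
 [-6.60e+01 -1.76e+01  1.00e-01  3.86e+02]
 [-6.20e+01 -2.26e+01  1.00e-01  4.29e+02]
 [-5.80e+01 -1.96e+01  0.00e+00  3.31e+02]
 [-5.40e+01 -1.95e+01  1.00e-01  3.28e+02]
 [-5.00e+01 -1.93e+01  3.00e-01  3.17e+02]
 [-4.60e+01 -1.91e+01  1.00e-01  3.03e+02]
 [-4.20e+01 -1.90e+01  1.00e-01  2.87e+02]
 [-3.80e+01 -1.88e+01  1.00e-01  2.90e+02]
 [-3.40e+01 -1.86e+01  1.00e-01  2.89e+02]
 [-3.00e+01 -1.84e+01  0.00e+00  2.82e+02]
 [-2.60e+01 -1.85e+01  0.00e+00  2.70e+02]
 [-2.20e+01 -1.83e+01  1.00e-01  2.35e+02]]
slope dx/dz 0.041 pitch deg (plain towards -n positive) 2.35
sprung [  1.3 -71.4  -1.9]
sleeve [ 1.1 -9.4 -2. ]
shoulder [ 1.  55.1 -2.2]
plain [ 1.  63.1 -2.2]
m_t [-0.002  1.    -0.003] press dir tool (-m) [ 0.03 -0.    1.  ]
```

View pics/w26.png

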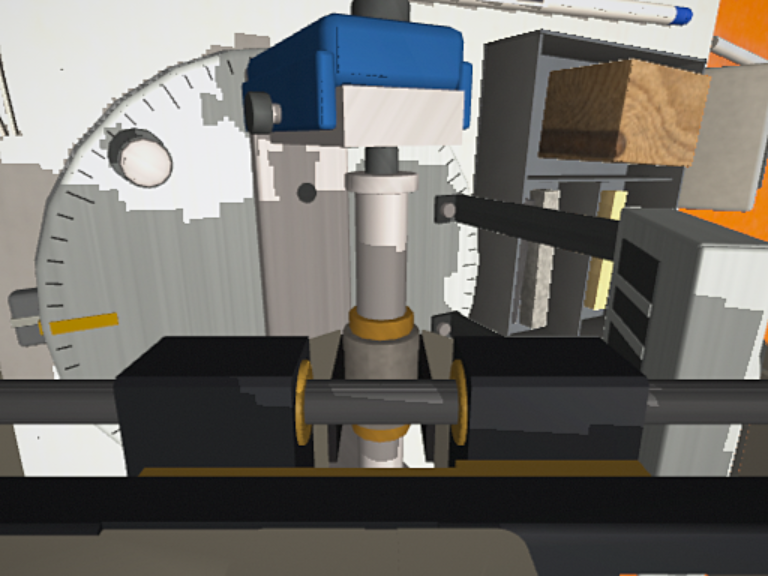

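```bash
python3 - <<'E'
from h import *
from pos import C,x_f,m_f
for f in ["w26.npz","w25.npz","w21.npz"]:
    d=np.load(f);W=world(d["z"],d["K"],d["T"]); v=W-np.array([C[0],C[1],.102]); X=v@x_f*1000;Y=v@m_f*1000;Z=v[...,2]*1000
    px=d["pix"].astype(int); white=(px.min(-1)>150)
    m=(abs(Z-11.5)<2)&(Y>60)&(Y<82)&(abs(X)<35)&white
    print(f,m.sum(),"X",np.percentile(X[m],[1,50,99]).round(1),"Y",np.percentile(Y[m],[1,99]).round(1),"Z",np.median(Z[m]).round(2))
    m=(abs(X)<40)&(Y>70)&(Y<105)&(Z>13); print("blue X",np.percentile(X[m],[1,99]).round(1),"Z",np.percentile(Z[m],[50,95]).round(1))
    # disc yellow etc: disc z
    m=(abs(Z+76)<4); print("disc z",np.median(Z[m]).round(2))
E
```

```text
w26.npz 292 X [-16.8  -2.4  19.9] Y [63.9 77.8] Z 13.3
blue X [-17.8  17.4] Z [14.2 15.2]
disc z -76.52
w25.npz 325 X [-16.6  -2.5  20.1] Y [63.8 78.1] Z 13.26
blue X [-17.8  17.2] Z [14.2 15.2]
disc z -76.5
w21.npz 244 X [-16.8  -2.8  20. ] Y [63.8 77.7] Z 13.29
blue X [-17.8  17.3] Z [14.2 15.2]
disc z -76.5
```

>>> send_rows([
  {"hand":-0.8,"slide":[0,0,-2],"spin":0},
  {"hand":-0.8,"slide":[0,0,-2],"spin":0},
])

```text
time: 24.15
tool_pos: [0.593, 0.0873, 0.092]
tool_rot: [1.509, 1.087, -0.037]
contact_force: [-1.2, 4.3, 1.0]
opening: 0.0237
```

```bash
python3 pos.py; python3 tip.py .035 12
```

```text
G_t [ 1.2 -5.1 -2.1] F [-1.2  4.3  1. ] tq [0.41 0.33 0.28] open 0.0237 t 24.15 q [ 0.04  0.45  1.93 -0.12  0.28  0.12]
tilt 27.7 az -2.1 spin need 0.004 z.m -1.0 p [0.593  0.0873 0.092 ]
per10 x [ 4.6  8.9 -0.1] y [ -0.3   0.  -10. ] z [-8.9  4.6  0.3]
sprung [  1.4 -70.6  -1.9]
sleeve [ 1.  -4.6 -1.7]
shoulder [ 0.6 59.9 -1.6]
plain [ 0.6 67.9 -1.6]
m_t [-0.006  1.     0.002] press dir tool (-m) [ 0.035 -0.     0.999]
```

>>> send_rows([
  {"hand":-0.8,"slide":[0,0,-1.8],"spin":0},
  {"hand":-0.8,"slide":[0,0,-1.5],"spin":0},
])

```text
time: 24.35
tool_pos: [0.5927, 0.0904, 0.0921]
tool_rot: [1.507, 1.087, -0.038]
contact_force: [0.1, -10.5, 1.1]
opening: 0.0237
```

```bash
python3 pos.py; python3 - <<'E'
from h import *
snap("w27.png")
E
python3 ax.py w27.npz|tail -13
```

```text
G_t [ 1.  -1.9 -1.9] F [  0.1 -10.5   1.1] tq [-1.75  0.17 -0.93] open 0.0237 t 24.35 q [ 0.04  0.45  1.93 -0.14  0.29  0.14]
tilt 27.7 az -2.2 spin need 0.005 z.m -1.0 p [0.5927 0.0904 0.0921]
per10 x [ 4.6  8.9 -0.1] y [ -0.3   0.  -10. ] z [-8.9  4.6  0.3]
 [-6.60e+01 -2.95e+01  0.00e+00  5.48e+02]
 [-6.20e+01 -2.30e+01  1.00e-01  4.48e+02]
 [-5.80e+01 -2.00e+01  1.00e-01  3.26e+02]
 [-5.40e+01 -1.96e+01  1.00e-01  3.30e+02]
 [-5.00e+01 -1.93e+01  4.00e-01  3.16e+02]
 [-4.60e+01 -1.93e+01  3.00e-01  2.99e+02]
 [-4.20e+01 -1.91e+01  0.00e+00  3.04e+02]
 [-3.80e+01 -1.88e+01  1.00e-01  2.90e+02]
 [-3.40e+01 -1.87e+01  0.00e+00  2.83e+02]
 [-3.00e+01 -1.86e+01  0.00e+00  2.82e+02]
 [-2.60e+01 -1.84e+01  0.00e+00  2.75e+02]
 [-2.20e+01 -1.81e+01 -0.00e+00  1.76e+02]]
slope dx/dz 0.049 pitch deg (plain towards -n positive) 2.79
```

View pics/w27.png

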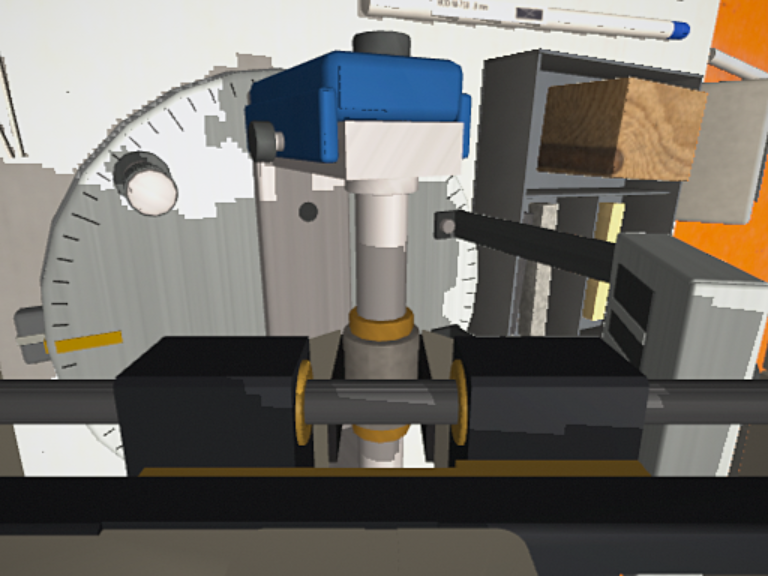

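>>> send_rows([
  {"hand":-0.8,"slide":[0,0,1],"spin":0},
  {"hand":-0.8,"slide":[0,0,0],"spin":0},
], grip_force=10)

```text
time: 24.6
tool_pos: [0.5925, 0.0891, 0.0916]
tool_rot: [1.507, 1.088, -0.039]
contact_force: [-0.4, 3.7, -1.9]
opening: 0.024
```

```bash
python3 pos.py
```

```text
G_t [ 0.7 -3.3 -2.4] F [-0.4  3.7 -1.9] tq [0.48 0.18 0.35] open 0.024 t 24.6 q [ 0.04  0.45  1.93 -0.13  0.29  0.13]
tilt 27.7 az -2.2 spin need 0.004 z.m -1.0 p [0.5925 0.0891 0.0916]
per10 x [ 4.6  8.9 -0.1] y [ -0.3   0.  -10. ] z [-8.9  4.6  0.3]
```

>>> send_rows([
  {"hand":-0.4,"slide":[0,0,0],"spin":0},
  {"hand":-0.25,"slide":[0,0,0],"spin":0},
  {"hand":-0.25,"slide":[0,0,0],"spin":0},
])

```text
time: 24.9
tool_pos: [0.593, 0.0884, 0.0919]
tool_rot: [1.506, 1.087, -0.04]
contact_force: [-0.2, -0.3, -0.1]
opening: 0.0339
```

```bash
python3 pos.py; python3 - <<'E'
from h import *
snap("w28.png")
E
python3 ax.py w28.npz|tail -13
```

```text
G_t [ 1.2 -4.  -2.2] F [-0.2 -0.3 -0.1] tq [-0.03  0.25 -0.04] open 0.0339 t 24.9 q [ 0.04  0.45  1.93 -0.13  0.29  0.13]
tilt 27.7 az -2.3 spin need 0.004 z.m -0.999 p [0.593  0.0884 0.0919]
per10 x [ 4.6  8.9 -0.1] y [ -0.3   0.  -10. ] z [-8.9  4.6  0.3]
 [-6.60e+01 -2.25e+01 -1.00e-01  4.73e+02]
 [-6.20e+01 -2.09e+01 -1.00e+00  3.73e+02]
 [-5.80e+01 -1.90e+01 -1.00e+00  3.17e+02]
 [-5.40e+01 -1.87e+01 -1.10e+00  3.13e+02]
 [-5.00e+01 -1.87e+01 -1.10e+00  3.20e+02]
 [-4.60e+01 -1.85e+01 -1.10e+00  2.97e+02]
 [-4.20e+01 -1.84e+01 -8.00e-01  3.01e+02]
 [-3.80e+01 -1.83e+01 -9.00e-01  2.89e+02]
 [-3.40e+01 -1.81e+01 -9.00e-01  2.81e+02]
 [-3.00e+01 -1.79e+01 -9.00e-01  2.80e+02]
 [-2.60e+01 -1.80e+01 -5.00e-01  3.38e+02]
 [-2.20e+01 -1.97e+01 -7.00e-01  2.25e+02]]
slope dx/dz 0.032 pitch deg (plain towards -n positive) 1.83
```

View pics/w28.png

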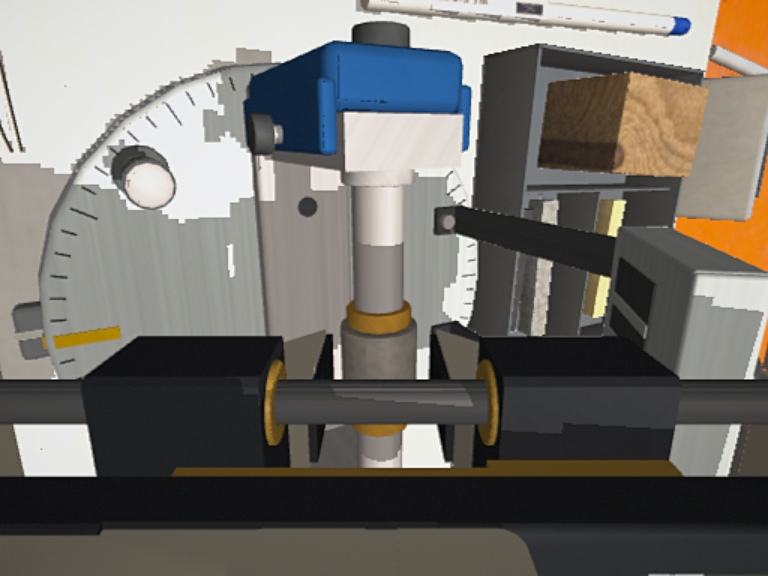

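>>> send_rows([
  {"hand":-0.2,"slide":[-12,-1,0],"spin":0},
  {"hand":-0.2,"slide":[-25,0,0],"spin":0},
  {"hand":-0.2,"slide":[-40,0,0],"spin":0},
  {"hand":-0.2,"slide":[-45,0,0],"spin":0},
  {"hand":-0.2,"slide":[-30,0,0],"spin":0},
  {"hand":-0.2,"slide":[0,0,0],"spin":0},
])

```text
time: 25.55
tool_pos: [0.5171, 0.091, 0.2331]
tool_rot: [1.508, 1.087, -0.039]
contact_force: [1.4, -0.1, 0.1]
opening: 0.0367
```

```bash
python3 pos.py; python3 - <<'E'
from h import *
from cell import vision
snap("w29.png")
p=vision.read_camera("scene"); cv2.imwrite("pics/s29.png",cv2.resize(p["pixels"][130:280,150:370],None,fx=3.6,fy=3.6,interpolation=cv2.INTER_CUBIC))
p=vision.read_camera("top"); cv2.imwrite("pics/t29.png",cv2.resize(p["pixels"][118:234,155:275],None,fx=5,fy=5,interpolation=cv2.INTER_CUBIC))
E
```

```text
G_t [-74.6   0.7 139. ] F [ 1.4 -0.1  0.1] tq [-0.02  0.16 -0.01] open 0.0367 t 25.55 q [ 0.05  0.11  1.93 -0.07  0.63  0.08]
tilt 27.7 az -2.3 spin need 0.003 z.m -1.0 p [0.5171 0.091  0.2331]
per10 x [ 4.6  8.9 -0.1] y [ -0.3   0.  -10. ] z [-8.9  4.6  0.3]
```

View pics/w29.png

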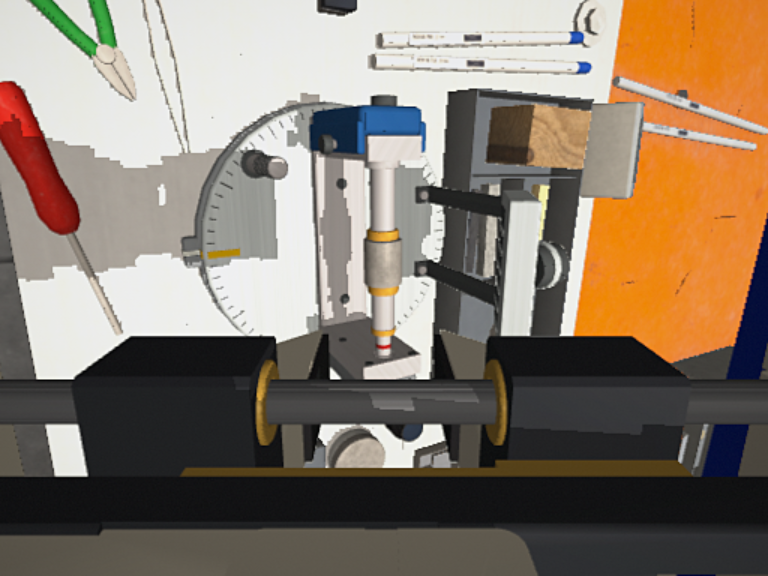

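View pics/s29.png

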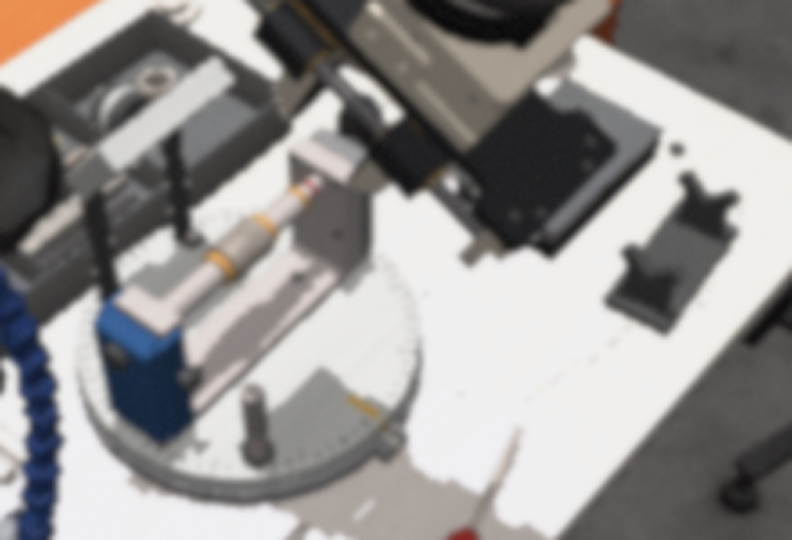

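View pics/t29.png

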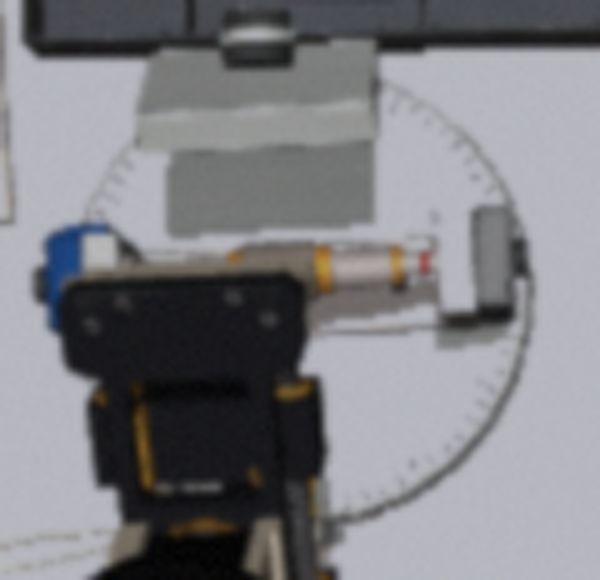

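```bash
python3 - <<'E'
from h import *
d=np.load("w29.npz"); a=cv2.resize(d["pix"][145:190,115:175],None,fx=10,fy=10,interpolation=cv2.INTER_CUBIC); cv2.imwrite("pics/w29c.png",a)
cv2.imwrite("pics/w29d.png",cv2.resize(d["pix"][65:250,200:300],None,fx=5,fy=3.2,interpolation=cv2.INTER_CUBIC))
E
```

```text
(no output)
```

View pics/w29c.png

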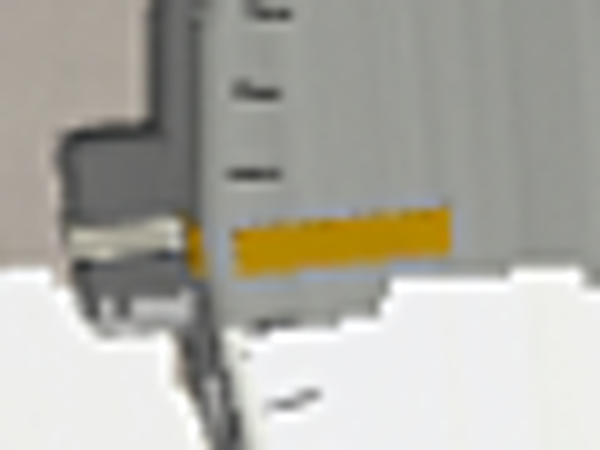

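View pics/w29d.png

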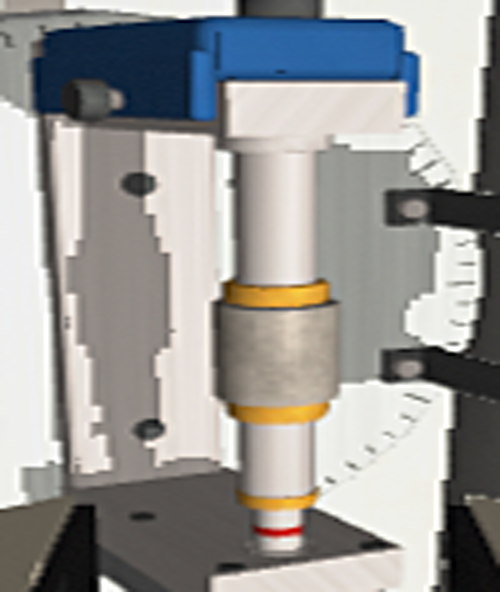

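```bash
python3 - <<'E'
from h import *
def A(fn,pts,off):
    d=np.load(fn);K,T=d["K"],d["T"];W=world(d["z"],K,T)
    for nm,q,h in pts:
        uv=(off[0]+q[0]/off[2]-.45,off[1]+q[1]/off[2]-.45); z=W[int(round(uv[1])),int(round(uv[0])),2]
        w=ray(uv,K,T,h if h else z); 
        print(fn,nm,"z",np.round(z,4),w.round(4),[ (np.degrees(np.arctan2(w[1]-c[1],w[0]-c[0]))%360).round(2) for c in [(.5875,.0915),(.5875,.0925),(.5865,.091)]])
A("w29.npz",[("yel in",(450,231),.026),("yel out",(235,252),.026),("line out",(75,241),None),("line mid",(130,240),None),("line in",(180,235),None)],(115,145,10))
A("w6.npz",[("yel in",(375,60),.026),("yel out",(390,295),.026),("line mid",(397,375),None),("line out",(398,420),None)],(235,112,11))
E
```

```text
w29.npz yel in z 0.0259 [0.512  0.0882 0.026 ] [np.float64(182.51), np.float64(183.26), np.float64(182.16)]
w29.npz yel out z 0.0266 [0.49   0.0877 0.026 ] [np.float64(182.24), np.float64(182.82), np.float64(181.96)]
w29.npz line out z 0.01 [0.4761 0.0866 0.01  ] [np.float64(182.51), np.float64(183.02), np.float64(182.27)]
w29.npz line mid z 0.0106 [0.4815 0.0864 0.0106] [np.float64(182.74), np.float64(183.28), np.float64(182.5)]
w29.npz line in z 0.018 [0.4857 0.0882 0.018 ] [np.float64(181.87), np.float64(182.43), np.float64(181.6)]
w6.npz yel in z 0.0263 [0.5116 0.0883 0.026 ] [np.float64(182.44), np.float64(183.2), np.float64(182.09)]
w6.npz yel out z 0.0255 [0.4907 0.0882 0.026 ] [np.float64(181.95), np.float64(182.54), np.float64(181.67)]
w6.npz line mid z 0.0102 [0.4816 0.0868 0.0102] [np.float64(182.54), np.float64(183.08), np.float64(182.29)]
w6.npz line out z 0.0111 [0.4774 0.087  0.0111] [np.float64(182.32), np.float64(182.84), np.float64(182.08)]
```

```bash
python3 - <<'E'
from cell import job,observe
print(observe()["time"]); print(job.hand_in())
E
```

```text
25.7
the job is handed in; nothing more can be done
None
```

The mandrel is loaded and the job was handed in at 25.7 s of the 64 s allowed. The system returned no verdict.

**Turntable:** I turned it by the post with the jaws closed on it, rather than pushing from one side. After the first turn the loading mark was about 1° short, so I nudged it once more. In the last wrist picture the mark and the white line agree within about 0.3°.

**Slant:** The moves cannot tilt the tool, so I pushed the arm against its reach limit in free air. It ended at about 28°, just under the suggested 30 to 40°, and that was enough: nothing in the forces or the pictures suggested it touched the hood.

**Loading:**
- **Angling the mandrel:** I rested its shoulder lightly on the headstock top to tip the plain end up in the grip.
- **Tailstock:** The first try at the cup caught its lower rim. I backed off, raised the tip, and it went in. I then pressed the spring in about 16 mm and swung the plain end down.
- **Headstock:** Earlier pictures put its cup about 3.5 mm low. I aimed there, and the pin went in on the first advance, until the shoulder met the headstock face at about 10 N.

**Last checks:** After release the force was near zero. In the last pictures the shoulder lies against the headstock, the red-ringed pin is in the tailstock cup, and the gripper is clear. I saw no sign that the hood or the tools had moved, but I did not measure each tool again. My position estimates for the sprung tip disagreed by 1 to 3 mm along the way.

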